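Load the bench vibration tester with a pinwheel layer of cartons

TASK

Get the bench vibration tester ready for a transit test: turn its isolator handle to off, lift the cover plate off the slab and put it aside on the bench, and lay every carton on the slab, each lying flat inside an outline of its own of the marked pinwheel. Then lay the cover plate back level, square and central on top of the cartons, and last of all turn the isolator on again; leave the other things on the bench where they are.

Things in the scene. Friction and masses are not known exactly. Their poses are not given: they have to be found in the camera images.
- isolator (a joint): rotary isolator handle on the grey pod right of the tester; upright axis, two sprung detents 60 degrees apart. 0 = on (white pointer end at the bar mark, 60 degrees clockwise of the slab's +x axis), 1.047 = off (pointer at the ring mark, towards the slab's +x); the value grows anticlockwise seen from above. It springs (about 0.08 N m) to the nearer detent once past half-way (0.52).
- isolator_grip (a point): point on the handle's turning axis, half-way up its black bar, which is 52 long, 13 thick and 34 tall (from 17 below this point to 17 above it). The point's z is the turning axis, its x runs along the bar towards the white pointer end (the bar reaches 30 that way, 22 the other). The pod's top is 28.5 below this point; the pod measures 110 along the tester's x by 84 along its y, 74 high.
- slab (a point): centre of the upper face of the tester's pallet slab, a fixed plywood square of 230 x 230, 14 thick, top about 70 over the bench; x and y run along its edges, z up. The pod with the isolator stands beyond its -y edge, the isolator's axis 168 from this point. The four scribed outlines form a pinwheel of 176 x 176 round a bare middle of 64 x 64, where fingers have room beside a laid carton.
- slot_1 (a point): centre, on the slab's upper face, of the scribed carton outline at the -y edge, carton along x, 31 towards -x and 60 towards -y of the slab's centre (mm, slab axes; this point has the slab's axes). Cartons centred in their outlines stand 6 mm apart.
- slot_2 (a point): centre, on the slab's upper face, of the scribed carton outline at the +x edge, carton along y, 60 towards +x and 31 towards -y (mm, slab axes; this point has the slab's axes). Cartons centred in their outlines stand 6 mm apart.
- slot_3 (a point): centre, on the slab's upper face, of the scribed carton outline at the +y edge, carton along x, 31 towards +x and 60 towards +y (mm, slab axes; this point has the slab's axes). Cartons centred in their outlines stand 6 mm apart.
- slot_4 (a point): centre, on the slab's upper face, of the scribed carton outline at the -x edge, carton along y, 60 towards -x and 31 towards +y (mm, slab axes; this point has the slab's axes). Cartons centred in their outlines stand 6 mm apart.
- carton_1_mid (a point): centre of a closed brown cardboard carton, 114 long (its x) by 56 by 56, about 0.14 kg, all cartons alike; any of its four long faces may be down. May be absent (None).
- carton_2_mid (a point): centre of a closed brown cardboard carton, 114 long (its x) by 56 by 56, about 0.14 kg, all cartons alike; any of its four long faces may be down. May be absent (None).
- carton_3_mid (a point): centre of a closed brown cardboard carton, 114 long (its x) by 56 by 56, about 0.14 kg, all cartons alike; any of its four long faces may be down. May be absent (None).
- carton_4_mid (a point): centre of a closed brown cardboard carton, 114 long (its x) by 56 by 56, about 0.14 kg, all cartons alike; any of its four long faces may be down. May be absent (None).
- plate_handle (a point): middle of the cover plate's black bow handle: a bar 90 long (the plate's y), 13 thick (x) and 12 high, centred on the plate; this point is 33 above the plate's upper face, 41 above its underside. The plate is aluminium, 160 x 160 x 8, 0.3 kg; z is its upright axis. It starts on the slab, over the outlines; the bench has room for it at about world x = 0.6, y = -0.35 m, short of the tall black crate (y = -0.48).
- tape_roll: bystander: small black roll of tape, 53 across, 19 high; origin under its centre. A tall drawer cabinet stands left of it (beyond about world x = 0.6, y = 0.33 m)
- white_bottle: bystander: white sample bottle with a red cap, 36 across, 70 high; origin under its centre
- pen: bystander: white marker pen with a black cap, lying down, 130 long, 16 thick; origin under its centre

How it is judged (in metres and radians):
On the way, in this order (a step that is already met when the one before it is completed fails the run):
1. the isolator is turned off (value of joint isolator above 0.92 rad), for 0.2 s.
2. every carton lies flat in an outline of its own, released, with the isolator still off (((horizontal distance between carton_1_mid and slot_1 below 0.015 m and angle between the x axis of carton_1_mid and the x axis of slot_1, either way round below 0.15 rad and z of carton_1_mid in the frame of slab between 0.02 and 0.036 m) or (horizontal distance between carton_1_mid and slot_2 below 0.015 m and angle between the x axis of carton_1_mid and the y axis of slot_2, either way round below 0.15 rad and z of carton_1_mid in the frame of slab between 0.02 and 0.036 m) or (horizontal distance between carton_1_mid and slot_3 below 0.015 m and angle between the x axis of carton_1_mid and the x axis of slot_3, either way round below 0.15 rad and z of carton_1_mid in the frame of slab between 0.02 and 0.036 m) or (horizontal distance between carton_1_mid and slot_4 below 0.015 m and angle between the x axis of carton_1_mid and the y axis of slot_4, either way round below 0.15 rad and z of carton_1_mid in the frame of slab between 0.02 and 0.036 m)) and ((horizontal distance between carton_2_mid and slot_1 below 0.015 m and angle between the x axis of carton_2_mid and the x axis of slot_1, either way round below 0.15 rad and z of carton_2_mid in the frame of slab between 0.02 and 0.036 m) or (horizontal distance between carton_2_mid and slot_2 below 0.015 m and angle between the x axis of carton_2_mid and the y axis of slot_2, either way round below 0.15 rad and z of carton_2_mid in the frame of slab between 0.02 and 0.036 m) or (horizontal distance between carton_2_mid and slot_3 below 0.015 m and angle between the x axis of carton_2_mid and the x axis of slot_3, either way round below 0.15 rad and z of carton_2_mid in the frame of slab between 0.02 and 0.036 m) or (horizontal distance between carton_2_mid and slot_4 below 0.015 m and angle between the x axis of carton_2_mid and the y axis of slot_4, either way round below 0.15 rad and z of carton_2_mid in the frame of slab between 0.02 and 0.036 m)) and ((horizontal distance between carton_3_mid and slot_1 below 0.015 m and angle between the x axis of carton_3_mid and the x axis of slot_1, either way round below 0.15 rad and z of carton_3_mid in the frame of slab between 0.02 and 0.036 m) or (horizontal distance between carton_3_mid and slot_2 below 0.015 m and angle between the x axis of carton_3_mid and the y axis of slot_2, either way round below 0.15 rad and z of carton_3_mid in the frame of slab between 0.02 and 0.036 m) or (horizontal distance between carton_3_mid and slot_3 below 0.015 m and angle between the x axis of carton_3_mid and the x axis of slot_3, either way round below 0.15 rad and z of carton_3_mid in the frame of slab between 0.02 and 0.036 m) or (horizontal distance between carton_3_mid and slot_4 below 0.015 m and angle between the x axis of carton_3_mid and the y axis of slot_4, either way round below 0.15 rad and z of carton_3_mid in the frame of slab between 0.02 and 0.036 m)) and ((horizontal distance between carton_4_mid and slot_1 below 0.015 m and angle between the x axis of carton_4_mid and the x axis of slot_1, either way round below 0.15 rad and z of carton_4_mid in the frame of slab between 0.02 and 0.036 m) or (horizontal distance between carton_4_mid and slot_2 below 0.015 m and angle between the x axis of carton_4_mid and the y axis of slot_2, either way round below 0.15 rad and z of carton_4_mid in the frame of slab between 0.02 and 0.036 m) or (horizontal distance between carton_4_mid and slot_3 below 0.015 m and angle between the x axis of carton_4_mid and the x axis of slot_3, either way round below 0.15 rad and z of carton_4_mid in the frame of slab between 0.02 and 0.036 m) or (horizontal distance between carton_4_mid and slot_4 below 0.015 m and angle between the x axis of carton_4_mid and the y axis of slot_4, either way round below 0.15 rad and z of carton_4_mid in the frame of slab between 0.02 and 0.036 m)) and linear speed of each of carton_1, carton_2, carton_3, carton_4 below 0.03 m/s and contact force between the fingers and carton_1 below 0.3 N and contact force between the fingers and carton_2 below 0.3 N and contact force between the fingers and carton_3 below 0.3 N and contact force between the fingers and carton_4 below 0.3 N and value of joint isolator above 0.92 rad), for 0.2 s.
3. the cover plate lies level, square and central on the layer, with the isolator still off (((horizontal distance between carton_1_mid and slot_1 below 0.015 m and angle between the x axis of carton_1_mid and the x axis of slot_1, either way round below 0.15 rad and z of carton_1_mid in the frame of slab between 0.02 and 0.036 m) or (horizontal distance between carton_1_mid and slot_2 below 0.015 m and angle between the x axis of carton_1_mid and the y axis of slot_2, either way round below 0.15 rad and z of carton_1_mid in the frame of slab between 0.02 and 0.036 m) or (horizontal distance between carton_1_mid and slot_3 below 0.015 m and angle between the x axis of carton_1_mid and the x axis of slot_3, either way round below 0.15 rad and z of carton_1_mid in the frame of slab between 0.02 and 0.036 m) or (horizontal distance between carton_1_mid and slot_4 below 0.015 m and angle between the x axis of carton_1_mid and the y axis of slot_4, either way round below 0.15 rad and z of carton_1_mid in the frame of slab between 0.02 and 0.036 m)) and ((horizontal distance between carton_2_mid and slot_1 below 0.015 m and angle between the x axis of carton_2_mid and the x axis of slot_1, either way round below 0.15 rad and z of carton_2_mid in the frame of slab between 0.02 and 0.036 m) or (horizontal distance between carton_2_mid and slot_2 below 0.015 m and angle between the x axis of carton_2_mid and the y axis of slot_2, either way round below 0.15 rad and z of carton_2_mid in the frame of slab between 0.02 and 0.036 m) or (horizontal distance between carton_2_mid and slot_3 below 0.015 m and angle between the x axis of carton_2_mid and the x axis of slot_3, either way round below 0.15 rad and z of carton_2_mid in the frame of slab between 0.02 and 0.036 m) or (horizontal distance between carton_2_mid and slot_4 below 0.015 m and angle between the x axis of carton_2_mid and the y axis of slot_4, either way round below 0.15 rad and z of carton_2_mid in the frame of slab between 0.02 and 0.036 m)) and ((horizontal distance between carton_3_mid and slot_1 below 0.015 m and angle between the x axis of carton_3_mid and the x axis of slot_1, either way round below 0.15 rad and z of carton_3_mid in the frame of slab between 0.02 and 0.036 m) or (horizontal distance between carton_3_mid and slot_2 below 0.015 m and angle between the x axis of carton_3_mid and the y axis of slot_2, either way round below 0.15 rad and z of carton_3_mid in the frame of slab between 0.02 and 0.036 m) or (horizontal distance between carton_3_mid and slot_3 below 0.015 m and angle between the x axis of carton_3_mid and the x axis of slot_3, either way round below 0.15 rad and z of carton_3_mid in the frame of slab between 0.02 and 0.036 m) or (horizontal distance between carton_3_mid and slot_4 below 0.015 m and angle between the x axis of carton_3_mid and the y axis of slot_4, either way round below 0.15 rad and z of carton_3_mid in the frame of slab between 0.02 and 0.036 m)) and ((horizontal distance between carton_4_mid and slot_1 below 0.015 m and angle between the x axis of carton_4_mid and the x axis of slot_1, either way round below 0.15 rad and z of carton_4_mid in the frame of slab between 0.02 and 0.036 m) or (horizontal distance between carton_4_mid and slot_2 below 0.015 m and angle between the x axis of carton_4_mid and the y axis of slot_2, either way round below 0.15 rad and z of carton_4_mid in the frame of slab between 0.02 and 0.036 m) or (horizontal distance between carton_4_mid and slot_3 below 0.015 m and angle between the x axis of carton_4_mid and the x axis of slot_3, either way round below 0.15 rad and z of carton_4_mid in the frame of slab between 0.02 and 0.036 m) or (horizontal distance between carton_4_mid and slot_4 below 0.015 m and angle between the x axis of carton_4_mid and the y axis of slot_4, either way round below 0.15 rad and z of carton_4_mid in the frame of slab between 0.02 and 0.036 m)) and horizontal distance between plate_handle and slab below 0.025 m and z of plate_handle in the frame of slab between 0.088 and 0.106 m and angle between plate_handle's own z axis and vertical below 0.08 rad and (angle between the x axis of plate_handle and the x axis of slab, either way round below 0.2 rad or angle between the x axis of plate_handle and the y axis of slab, either way round below 0.2 rad) and linear speed of plate below 0.03 m/s and value of joint isolator above 0.92 rad and contact force between the fingers and plate below 0.3 N), for 0.2 s.
4. the isolator is turned on again (value of joint isolator below 0.12 rad), for 0.2 s.
At the end, for the whole second after the job is handed in: Each carton present lies on a long face in an outline of its own (centre within 15 mm, 0.15 rad); the plate rests on the cartons, within 25 mm of the slab centre, level within 0.08 rad, square within 0.2 rad; isolator on (below 0.12); all at rest (((horizontal distance between carton_1_mid and slot_1 below 0.015 m and angle between the x axis of carton_1_mid and the x axis of slot_1, either way round below 0.15 rad and z of carton_1_mid in the frame of slab between 0.02 and 0.036 m) or (horizontal distance between carton_1_mid and slot_2 below 0.015 m and angle between the x axis of carton_1_mid and the y axis of slot_2, either way round below 0.15 rad and z of carton_1_mid in the frame of slab between 0.02 and 0.036 m) or (horizontal distance between carton_1_mid and slot_3 below 0.015 m and angle between the x axis of carton_1_mid and the x axis of slot_3, either way round below 0.15 rad and z of carton_1_mid in the frame of slab between 0.02 and 0.036 m) or (horizontal distance between carton_1_mid and slot_4 below 0.015 m and angle between the x axis of carton_1_mid and the y axis of slot_4, either way round below 0.15 rad and z of carton_1_mid in the frame of slab between 0.02 and 0.036 m)) and ((horizontal distance between carton_2_mid and slot_1 below 0.015 m and angle between the x axis of carton_2_mid and the x axis of slot_1, either way round below 0.15 rad and z of carton_2_mid in the frame of slab between 0.02 and 0.036 m) or (horizontal distance between carton_2_mid and slot_2 below 0.015 m and angle between the x axis of carton_2_mid and the y axis of slot_2, either way round below 0.15 rad and z of carton_2_mid in the frame of slab between 0.02 and 0.036 m) or (horizontal distance between carton_2_mid and slot_3 below 0.015 m and angle between the x axis of carton_2_mid and the x axis of slot_3, either way round below 0.15 rad and z of carton_2_mid in the frame of slab between 0.02 and 0.036 m) or (horizontal distance between carton_2_mid and slot_4 below 0.015 m and angle between the x axis of carton_2_mid and the y axis of slot_4, either way round below 0.15 rad and z of carton_2_mid in the frame of slab between 0.02 and 0.036 m)) and ((horizontal distance between carton_3_mid and slot_1 below 0.015 m and angle between the x axis of carton_3_mid and the x axis of slot_1, either way round below 0.15 rad and z of carton_3_mid in the frame of slab between 0.02 and 0.036 m) or (horizontal distance between carton_3_mid and slot_2 below 0.015 m and angle between the x axis of carton_3_mid and the y axis of slot_2, either way round below 0.15 rad and z of carton_3_mid in the frame of slab between 0.02 and 0.036 m) or (horizontal distance between carton_3_mid and slot_3 below 0.015 m and angle between the x axis of carton_3_mid and the x axis of slot_3, either way round below 0.15 rad and z of carton_3_mid in the frame of slab between 0.02 and 0.036 m) or (horizontal distance between carton_3_mid and slot_4 below 0.015 m and angle between the x axis of carton_3_mid and the y axis of slot_4, either way round below 0.15 rad and z of carton_3_mid in the frame of slab between 0.02 and 0.036 m)) and ((horizontal distance between carton_4_mid and slot_1 below 0.015 m and angle between the x axis of carton_4_mid and the x axis of slot_1, either way round below 0.15 rad and z of carton_4_mid in the frame of slab between 0.02 and 0.036 m) or (horizontal distance between carton_4_mid and slot_2 below 0.015 m and angle between the x axis of carton_4_mid and the y axis of slot_2, either way round below 0.15 rad and z of carton_4_mid in the frame of slab between 0.02 and 0.036 m) or (horizontal distance between carton_4_mid and slot_3 below 0.015 m and angle between the x axis of carton_4_mid and the x axis of slot_3, either way round below 0.15 rad and z of carton_4_mid in the frame of slab between 0.02 and 0.036 m) or (horizontal distance between carton_4_mid and slot_4 below 0.015 m and angle between the x axis of carton_4_mid and the y axis of slot_4, either way round below 0.15 rad and z of carton_4_mid in the frame of slab between 0.02 and 0.036 m)) and linear speed of each of carton_1, carton_2, carton_3, carton_4, plate below 0.03 m/s and horizontal distance between plate_handle and slab below 0.025 m and z of plate_handle in the frame of slab between 0.088 and 0.106 m and angle between plate_handle's own z axis and vertical below 0.08 rad and (angle between the x axis of plate_handle and the x axis of slab, either way round below 0.2 rad or angle between the x axis of plate_handle and the y axis of slab, either way round below 0.2 rad) and value of joint isolator below 0.12 rad); the robot touches nothing.
It fails at once if a bystander (tape roll, white bottle, pen) is shifted by more than 4 cm (distance of any of tape_roll, white_bottle, pen from where it was at the start of the episode above 0.04 m).
Of carton_1, carton_2, carton_3, carton_4 only 3 to 4 are there at a start; the rules pass over those that are not, and their reading is None.
At some moment in a run one of plate, carton_1, carton_2, carton_3, carton_4 may be knocked a few centimetres aside while the robot is not near it.
Once in a run the grip may slacken for a moment while it holds something.
It also fails if it takes over 210 s, if anything falls off the work surface, if the arm or the gripper's body presses on something with over 40 N, if the wrist force passes 120 N, or if a joint passes its speed limit or range.

ROBOT

A 6-joint arm with a two-finger parallel gripper is mounted at the origin on a cart in front of the work surface, level with it; the furniture and walls round the work are solid. World frame = base frame: x ahead of the robot, y to its left, z up, the work surface at z = 0. Lengths are in m, angles in degrees, forces in N, time in s.
With the tool pointing down it reaches from about 0.35 to 0.875 m from the base axis. Payload 4.2 kg.
Tool frame: the origin (TCP) lies between the finger pads; the fingertips stand 14 mm ahead of it and the grasp point (between the pads) lies 5 mm behind it; x points along the fingers, y is the direction in which the jaws open and shut, and the axes are right-handed (so a half turn about x gives the same grasp; the last joint's range is limited). The gripper opens to 87 mm and grips with 3 to 60 N. Pads are 19 mm wide; open, the fingers measure 117 mm over their backs; the gripper's body (75 mm by 190 mm) begins 51 mm behind the grasp point.
Start: joints at [-53.251, 22.042, 0.453, 0, -68.411, -14.817], TCP at [0.233, -0.58, 0.237] pointing down, gripper open.
Joint ranges: [-179.83, 179.83], [-69.29, 118.12], [-61.27, 80.66], [-181.25, 117.63], [-171.15, -9.14], [-177.46, 177.46]. Speed limits (degrees/s): [159.86, 159.86, 180, 180, 180, 180].

INTERFACE

Orientations are given as a 3x3 rotation matrix whose columns are the frame's x, y, z axes.
In Python, from station import r, imaging, job gives the robot as it stands. The module is installed in compiled form; this text tells all that it offers.
- The arm moves only by the tool apply_moves, never from a script. Its arguments are lists of equal length, an entry for each row: "xyz": the shift along the tool's x, y, z in m, a list of three; "twist": the turn about the tool's x in degrees; "claw": the opening, from 0 (shut) to 1 (fully open). A call has 1 to 12 rows; each row shifts and turns the pose as measured when the row begins, along the tool's axes as they then stand; what a row does not reach is not made up. A row lasts 1/10 s, in which the tool goes at most 50 mm and 8.59 degrees, less where a joint would pass 70% of its speed; a pose out of reach is approached as far as the arm can. A call is refused whole if a number of a shift passes 0.05 or a number of a turn 8.59, either way. A call with a gripper value outside its range is refused whole. The fingers move at their own pace and stop on an object; the grip force is fixed at half the most. Time passes only in rows, so rows that do not move let the fingers close. It gives the time, the measured TCP pose, the force and the opening at its end, in the units of the state.
- r.sense(): the state, without advancing time (a new reading comes with each control period).
- imaging.capture(name): name is "scene" or "top" or "wrist"; returns a dict with "pixels" (420x560x3 uint8, red, green, blue), "mtx" (3x3 intrinsics, pixels), "distortion" ([k1, k2, p1, p2, k3] as OpenCV has them; the pictures are not rectified), "view" (4x4, takes a point from world to camera coordinates). Camera axes: x right, y down, z forward; pixel columns grow to the right and rows downward; lengths in m; the calibration is good to about 2 mm. A picture is of the moment at which its call begins. There is no depth.
- job.finish_job(): hands the job in, once; it reports no verdict.
Trained networks look in a picture, given as the dict that the camera call returned (one of the last four; its "shot" number tells which), for a name from the list of things; names that differ only in an ending like _2 or _b are one class to them, and where a whole thing is asked for, a point or a joint stands for the part that bears it (a point fixed in the world has none). Each returns a list of dicts, best first, with "p" (0 to 1); they miss things now and then, are a little off and sometimes report something else, mostly with a low value. They report only what shows in the picture. A call takes as long as a camera call.
- imaging.regions_of(query, picture): "mask" (420x560 bool, what is visible of it) and "centre" ([column, row] in pixels, amid what is visible of it).
The state is a dict: "time_s": time; "joints": joint angles; "joint_velocities": joint speeds; "effort": joint torques, N m; "tcp_pos": TCP position; "ee_rot": TCP orientation; "wrist_force": force on the tool from outside, world axes, zero at the start; "moment": the same for the moment, N m; "gripper_width": opening from 0.0 (shut) to 1.0 (fully open).
Only numpy, scipy, OpenCV 4.12 (cv2) and the standard library are available. Lean on these libraries where they do the work, as an engineer would, in place of code of your own. Each camera call takes 0.05 s, during which the arm holds its last target.

## Working session

There is one attempt and no reset: what is moved stays moved. The work goes in short steps, Python scripts to look and compute and a tool call to move; the robot and the scene stay as the last step left them, time stands still between calls to the robot, and variables do not carry over. Pictures are saved under pics/ and viewed, and the job is handed in when it is done.

Besides the shell and the picture viewer there is one more tool, called in YAML: its name, and indented under it one key for each argument. apply_moves: Moves the arm, as the interface text tells. Its arguments: {"type":"object","properties":{"xyz":{"type":"array","items":{"type":"array","items":{"type":"number"}}},"twist":{"type":"array","items":{"type":"number"}},"claw":{"type":"array","items":{"type":"number"}}},"required":["xyz","twist","claw"]}

```bash
ls; mkdir -p pics
python3 - <<'E'
from station import r, imaging, job
import cv2
s=r.sense()
for k,v in s.items(): print(k,v)
for n in ("scene","top","wrist"):
    d=imaging.capture(n); cv2.imwrite(f"pics/a_{n}.png",d["pixels"][:,:,::-1]); print(n,d["mtx"],d["distortion"],d["view"])
E
```

```text
pics
time_s 0.0
joints [-5.32499176e+01  2.20900151e+01  3.78684950e-01 -3.00758263e-02
 -6.84100924e+01 -1.48155128e+01]
joint_velocities [-0.04707601  0.0720783   0.01750156  0.04458725  0.03685318 -0.02939141]
effort [-3.84643517e-04 -3.90667033e+01  1.87403566e+01  4.21987072e+00
  1.09644915e-02 -2.18647838e-04]
tcp_pos [ 0.23326209 -0.57921486  0.23545713]
ee_rot [[-8.76870254e-04 -3.73366918e-01  9.27683338e-01]
 [ 1.99003502e-03  9.27681206e-01  3.73367942e-01]
 [-9.99997635e-01  2.17351757e-03 -7.04428122e-05]]
wrist_force [-0.33039462  0.12288597  0.31480632]
moment [ 0.01359307 -0.02032268 -0.0587901 ]
gripper_width 1.0006701395470878
scene [[427.0165303    0.         278.78564187]
 [  0.         427.0165303  208.10891919]
 [  0.           0.           1.        ]] [-0.08408324  0.          0.          0.          0.        ] [[-0.60510487 -0.79588492  0.02037881  0.37813091]
 [-0.56723455  0.41302007 -0.71250221  0.3513601 ]
 [ 0.5586529  -0.44269812 -0.70137387  0.8630851 ]
 [ 0.          0.          0.          1.        ]]
top [[395.7110077    0.         283.97872083]
 [  0.         395.7110077  215.2748745 ]
 [  0.           0.           1.        ]] [-0.07115844  0.          0.          0.          0.        ] [[-0.34475432 -0.93861595 -0.01202341  0.22000881]
 [-0.74530864  0.28149435 -0.60438065  0.44387784]
 [ 0.57066583 -0.19940169 -0.79660497  0.9898883 ]
 [ 0.          0.          0.          1.        ]]
wrist [[335.47200757   0.         278.32668244]
 [  0.         335.47200757 208.57058606]
 [  0.           0.           1.        ]] [-0.00739398  0.          0.          0.          0.        ] [[-0.37344337  0.9276478   0.00310018  0.62502113]
 [ 0.89642888  0.36001176  0.25847011 -0.03049959]
 [ 0.23865313  0.09930303 -0.96601428  0.38986796]
 [ 0.          0.          0.          1.        ]]
```

View pics/a_scene.png

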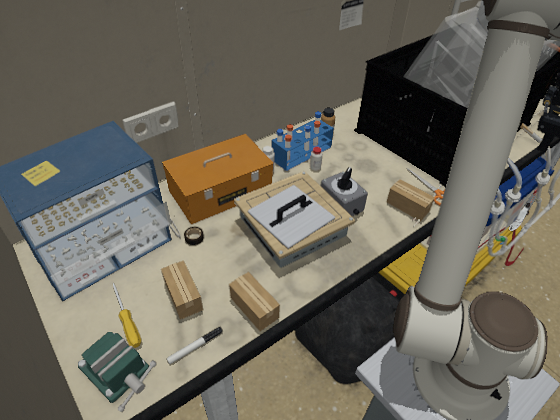

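View pics/a_top.png

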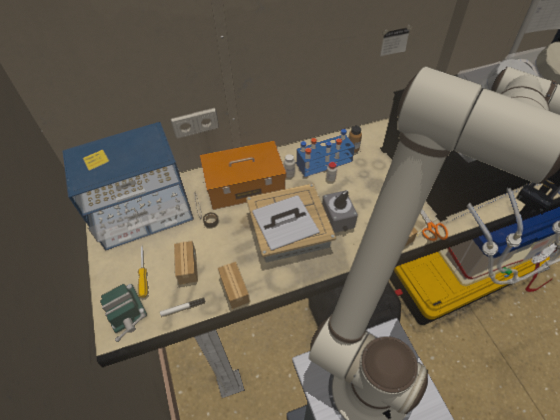

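View pics/a_wrist.png

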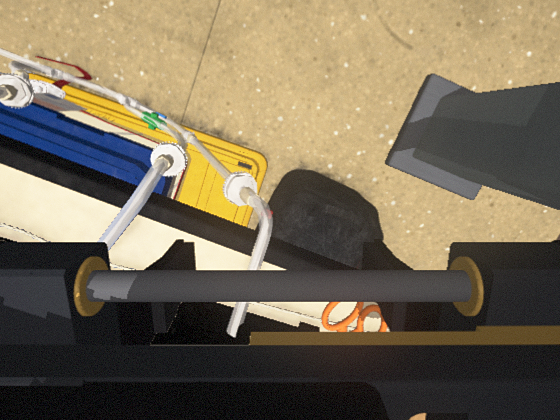

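```bash
cat > h.py <<'E'
import numpy as np, cv2
from station import r, imaging, job
def ray(d,px):
    px=np.array(px,float).reshape(-1,1,2)
    u=cv2.undistortPoints(px,d["mtx"],np.array(d["distortion"])).reshape(-1,2)
    V=np.array(d["view"]);R=V[:3,:3];t=V[:3,3]
    C=-R.T@t
    D=(R.T@np.c_[u,np.ones(len(u))].T).T
    return C,D
def toz(d,px,z):
    C,D=ray(d,px); k=(z-C[2])/D[:,2]
    return C+D*k[:,None]
def proj(d,P):
    V=np.array(d["view"]);rv,_=cv2.Rodrigues(V[:3,:3])
    return cv2.projectPoints(np.array(P,float).reshape(-1,3),rv,V[:3,3],d["mtx"],np.array(d["distortion"]))[0].reshape(-1,2)
def save(d,n,pts=None):
    im=d["pixels"][:,:,::-1].copy()
    if pts is not None:
        for p in pts: cv2.circle(im,tuple(int(round(v)) for v in p),2,(0,0,255),-1)
    cv2.imwrite("pics/"+n,im)
def hullmask(d,P):
    m=np.zeros((420,560),np.uint8)
    q=cv2.convexHull(np.round(proj(d,P)).astype(np.int32)); cv2.fillConvexPoly(m,q,1); return m>0
def box(x,y,z0,yaw,L,W,H):
    c,s=np.cos(yaw),np.sin(yaw)
    return np.array([[x+c*a*L/2-s*b*W/2,y+s*a*L/2+c*b*W/2,z0+h] for a in(-1,1) for b in(-1,1) for h in(0,H)])
def soft(d,P,ss=4):
    m=np.zeros((420*ss//1,560*ss),np.uint8)
    q=cv2.convexHull(np.round((proj(d,P)+.5)*ss*16).astype(np.int32)); cv2.fillConvexPoly(m,q,255,shift=4)
    return cv2.resize(m,(560,420),interpolation=cv2.INTER_AREA)/255.
def fit(views,f,x0,scale):
    from scipy.optimize import minimize
    def cost(u):
        p=np.array(x0)+u*np.array(scale); e=0
        for d,m in views:
            s=soft(d,f(p)); e+=np.abs(s-m).sum()/max(m.sum(),1)
        return e
    best=None
    for k in range(2):
        u0=np.zeros(len(x0)) if best is None else best.x
        sim=np.vstack([u0]+[u0+np.eye(len(x0))[i] for i in range(len(x0))])
        best=minimize(cost,u0,method="Nelder-Mead",options=dict(initial_simplex=sim,xatol=.01,fatol=1e-4,maxiter=200))
    return np.array(x0)+best.x*np.array(scale),best.fun
def st():
    s=r.sense(); R=np.array(s["ee_rot"]); 
    print("t",round(s["time_s"],2),"tcp",np.round(s["tcp_pos"],4),"x",np.round(R[:,0],3),"y",np.round(R[:,1],3),"F",np.round(s["wrist_force"],1),"w",round(s["gripper_width"],3),"j",np.round(s["joints"],1))
    return s
E
python3 - <<'E'
from h import *
for n in ("scene","top"):
    d=imaging.capture(n)
    for q in ("carton_1_mid","plate_handle","isolator","tape_roll","white_bottle","pen"):
        for o in imaging.regions_of(q,d):
            z={"c":.05,"p":.05,"i":.13,"t":.01,"w":.03}[q[0]]
            print(n,q,round(o["p"],2),np.round(o["centre"]),o["mask"].sum(),np.round(toz(d,o["centre"],z),3))
E
```

```text
scene carton_1_mid 0.76 [410. 199.] 1153 [[ 0.395 -0.282  0.05 ]]
scene carton_1_mid 0.64 [256. 302.] 1747 [[0.378 0.251 0.05 ]]
scene carton_1_mid 0.44 [319. 200.] 5185 [[ 0.541 -0.071  0.05 ]]
scene plate_handle 0.9 [290. 218.] 2959 [[0.534 0.035 0.05 ]]
scene plate_handle 0.42 [317. 199.] 5120 [[ 0.546 -0.072  0.05 ]]
scene isolator 0.57 [346. 180.] 200 [[ 0.498 -0.12   0.13 ]]
scene tape_roll 0.57 [316. 203.] 4900 [[ 0.567 -0.089  0.01 ]]
scene tape_roll 0.49 [196. 229.] 253 [[0.681 0.234 0.01 ]]
scene tape_roll 0.24 [185. 288.] 1575 [[0.531 0.35  0.01 ]]
scene white_bottle 0.52 [318. 160.] 235 [[ 0.695 -0.204  0.03 ]]
scene pen 0.62 [192. 346.] 442 [[0.369 0.415 0.05 ]]
top carton_1_mid 0.68 [413. 231.] 97 [[ 0.364 -0.329  0.05 ]]
top plate_handle 0.9 [284. 220.] 2176 [[0.547 0.033 0.05 ]]
top isolator 0.67 [340. 202.] 129 [[ 0.497 -0.13   0.13 ]]
top tape_roll 0.65 [210. 216.] 161 [[0.678 0.25  0.01 ]]
top white_bottle 0.61 [329. 170.] 181 [[ 0.711 -0.2    0.03 ]]
top pen 0.76 [174. 307.] 204 [[0.375 0.418 0.05 ]]
```

Run:
```python
import cv2
a=cv2.imread("pics/a_scene.png")[140:280,220:440]; cv2.imwrite("pics/a_z.png",cv2.resize(a,None,fx=3.6,fy=3.6,interpolation=cv2.INTER_CUBIC))
a=cv2.imread("pics/a_top.png")[130:330,150:430]; cv2.imwrite("pics/a_z2.png",cv2.resize(a,None,fx=2.8,fy=2.8,interpolation=cv2.INTER_CUBIC))
```

```text
(no output)
```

View pics/a_z.png

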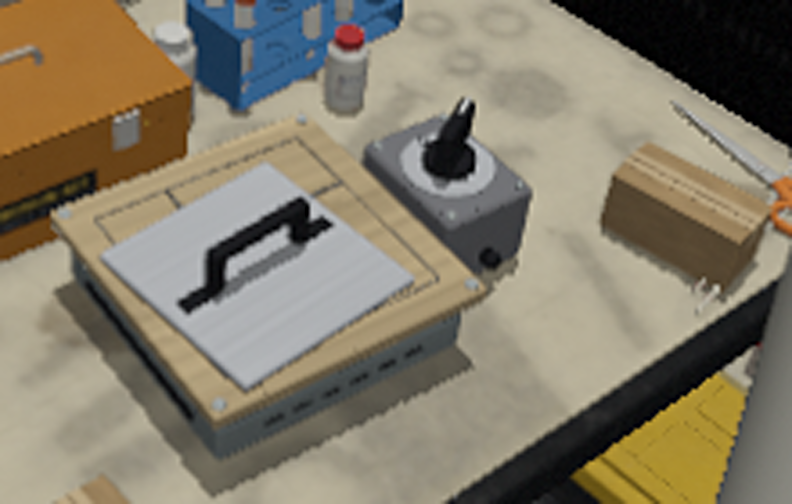

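View pics/a_z2.png

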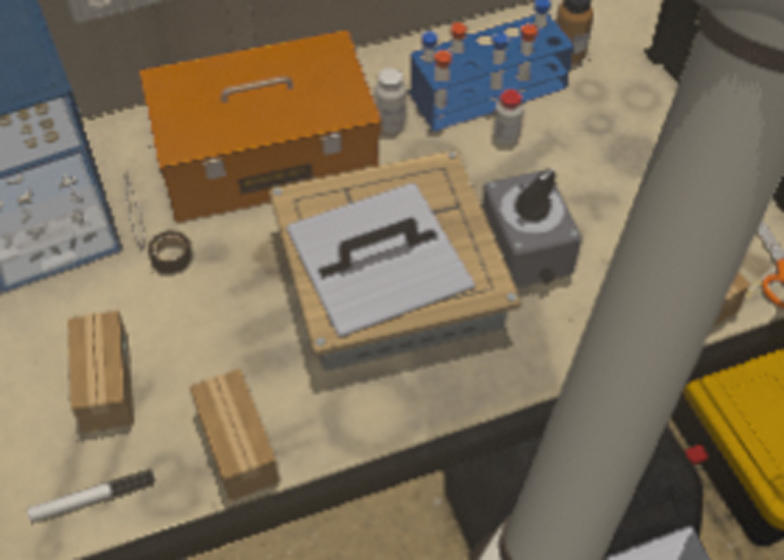

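Run:
```python
from h import *
from scipy.optimize import least_squares
S=imaging.capture("scene");T=imaging.capture("top")
ps=np.array([[304.5,173],[237.5,199.5],[280.5,254.5],[354,220.5]]);pt=np.array([[313.5,184],[247.5,199],[263.5,255.5],[335.5,237]])
def corners(p):
    x,y,yaw,z=p; c,s=np.cos(yaw),np.sin(yaw)
    return np.array([[x+.115*(c*a-s*b),y+.115*(s*a+c*b),z] for a,b in((1,-1),(1,1),(-1,1),(-1,-1))])
f=lambda p: np.r_[(proj(S,corners(p))-ps).ravel(),(proj(T,corners(p))-pt).ravel()]
o=least_squares(f,[.54,.04,0,.07]);print(o.x,np.degrees(o.x[2]),np.round(o.fun,1))
x,y,yaw,z=o.x
print("iso",x+.168*np.sin(yaw),y-.168*np.cos(yaw))
for nm,d,q in(("s",S,ps),("t",T,pt)):print(np.round(toz(d,q,.07),3))
iso=np.array([x+.168*np.sin(yaw),y-.168*np.cos(yaw)])
# plate and handle
for d,n in((S,"scene"),(T,"top")):
    for q in("isolator","plate_handle"):
        o=imaging.regions_of(q,d)
        if o: m=o[0]["mask"]; cc=np.argwhere(m); print(n,q,cc.min(0)[::-1],cc.max(0)[::-1])
    print("iso base",np.round(proj(d,[*iso,.074]),1),"mid",np.round(proj(d,[*iso,.1025]),1))
```

```text
[ 0.55175211  0.00769865 -0.08865791  0.05042295] -5.079724306032926 [ 0.1 -0.9 -2.8  0.5 -0.4  2.3  0.7  0.4  0.7 -0.6  0.7 -1.6  0.6 -0.9
  1.6  0.4]
iso 0.5368770870708723 -0.15964152236813572
[[ 0.636 -0.098  0.07 ]
 [ 0.656  0.116  0.07 ]
 [ 0.44   0.137  0.07 ]
 [ 0.417 -0.081  0.07 ]]
[[ 0.639 -0.106  0.07 ]
 [ 0.655  0.119  0.07 ]
 [ 0.433  0.138  0.07 ]
 [ 0.419 -0.086  0.07 ]]
scene isolator [337 168] [351 190]
scene plate_handle [248 185] [333 248]
iso base [[344.3 182.2]] mid [[345.7 174.3]]
top isolator [333 191] [347 208]
top plate_handle [252 195] [318 249]
iso base [[341.2 201. ]] mid [[342.1 195.3]]
```

```bash
cat >> h.py <<'E'
def plan(pos,yaw=None,n=None,claw=None,step=.045,s=None):
    """pos world target; yaw: tool y-axis heading in deg (mod 180 nearest)"""
    s=s or r.sense(); R=np.array(s["ee_rot"]); p=np.array(s["tcp_pos"])
    cy=np.degrees(np.arctan2(R[1,1],R[0,1]))
    dy=0 if yaw is None else (yaw-cy+90)%180-90
    d=np.array(pos)-p
    # desired final: x down exactly
    if n is None: n=max(1,int(np.ceil(max(np.linalg.norm(d)/step,abs(dy)/8))))
    rows=[];tw=[]
    for i in range(n):
        a=np.radians(cy+dy*i/n); y=np.array([np.cos(a),np.sin(a),0]); x=np.array([0,0,-1]); z=np.cross(x,y)
        Rt=np.c_[x,y,z] if i or True else R
        rows.append([round(float(v),4) for v in Rt.T@(d/n)]); tw.append(round(-dy/n,2))
    j6=s["joints"][5]
    print("n",n,"dy",round(dy,1),"j6",round(j6,1))
    print("xyz",rows);print("tw",tw)
E
python3 - <<'E'
from h import *
d=imaging.capture("wrist");s=st();V=np.array(d["view"]);C=-V[:3,:3].T@V[:3,3]
R=np.array(s["ee_rot"]);print("cam in tool",R.T@(C-s["tcp_pos"]),"axes in tool\n",R.T@V[:3,:3].T)
plan([.45,-.12,.42],90)
plan([.45,-.12,.42],0)
E
```

```text
t 1.2 tcp [ 0.2334 -0.5797  0.2366] x [ 0. -0. -1.] y [-0.373  0.928 -0.   ] F [ 0.1 -0.3  0.3] w 0.999 j [-53.3  22.    0.5   0.  -68.4 -14.8]
cam in tool [-0.14697332 -0.00145313 -0.07136114] axes in tool
 [[-1.16667090e-03 -2.58572436e-01  9.65991167e-01]
 [ 9.99999313e-01 -1.96316164e-04  1.15519498e-03]
 [-1.09061901e-04  9.65991851e-01  2.58572487e-01]]
n 13 dy -21.9 j6 -14.8
xyz [[-0.0141, 0.0266, 0.0287], [-0.0141, 0.0274, 0.0279], [-0.0141, 0.0282, 0.027], [-0.0141, 0.029, 0.0262], [-0.0141, 0.0298, 0.0253], [-0.0141, 0.0305, 0.0245], [-0.0141, 0.0312, 0.0235], [-0.0141, 0.0319, 0.0226], [-0.0141, 0.0325, 0.0217], [-0.0141, 0.0332, 0.0207], [-0.0141, 0.0338, 0.0197], [-0.0141, 0.0343, 0.0187], [-0.0141, 0.0349, 0.0177]]
tw [np.float64(1.69), np.float64(1.69), np.float64(1.69), np.float64(1.69), np.float64(1.69), np.float64(1.69), np.float64(1.69), np.float64(1.69), np.float64(1.69), np.float64(1.69), np.float64(1.69), np.float64(1.69), np.float64(1.69)]
n 13 dy 68.1 j6 -14.8
xyz [[-0.0141, 0.0266, 0.0287], [-0.0141, 0.0239, 0.031], [-0.0141, 0.0209, 0.033], [-0.0141, 0.0178, 0.0348], [-0.0141, 0.0146, 0.0363], [-0.0141, 0.0112, 0.0374], [-0.0141, 0.0077, 0.0383], [-0.0141, 0.0042, 0.0389], [-0.0141, 0.0007, 0.0391], [-0.0141, -0.0029, 0.039], [-0.0141, -0.0065, 0.0386], [-0.0141, -0.01, 0.0378], [-0.0141, -0.0134, 0.0367]]
tw [np.float64(-5.24), np.float64(-5.24), np.float64(-5.24), np.float64(-5.24), np.float64(-5.24), np.float64(-5.24), np.float64(-5.24), np.float64(-5.24), np.float64(-5.24), np.float64(-5.24), np.float64(-5.24), np.float64(-5.24), np.float64(-5.24)]
```

apply_moves:
  xyz:
    - [-0.03,0.027,0.028]
    - [-0.03,0.028,0.027]
    - [-0.03,0.029,0.026]
    - [-0.03,0.03,0.025]
    - [-0.03,0.031,0.024]
    - [-0.03,0.032,0.024]
    - [0,0.045,0.02]
    - [0,0.045,0.02]
    - [0,0.045,0.02]
    - [0,0.045,0.02]
    - [0,0.04,0.02]
    - [0,0.04,0.02]
  twist: [2,2,2,2,2,2,2,2,2,2,2,0]
  claw: [1,1,1,1,1,1,1,1,1,1,1,1]

```text
time_s: 2.4
tcp_pos: [0.4334, -0.0905, 0.4244]
ee_rot: [[0.009, 0.028, 1.0], [0.006, 1.0, -0.028], [-1.0, 0.006, 0.009]]
wrist_force: [0.5, -0.6, 0.5]
gripper_width: 1.0
```

Run:
```python
from h import *
st(); plan([.63,-.04,.40],90)
```

```text
t 2.4 tcp [ 0.4334 -0.0905  0.4244] x [ 0.009  0.006 -1.   ] y [0.028 1.    0.006] F [ 0.5 -0.6  0.5] w 1.0 j [   9.2   -1.1   -2.2   -0.2  -88.4 -100.8]
n 5 dy 1.6 j6 -100.8
xyz [[0.0049, 0.0112, 0.039], [0.0049, 0.011, 0.0391], [0.0049, 0.0108, 0.0391], [0.0049, 0.0105, 0.0392], [0.0049, 0.0103, 0.0393]]
tw [np.float64(-0.33), np.float64(-0.33), np.float64(-0.33), np.float64(-0.33), np.float64(-0.33)]
```

apply_moves:
  xyz:
    - [0.005,0.011,0.04]
    - [0.005,0.011,0.04]
    - [0.005,0.011,0.04]
    - [0.005,0.011,0.04]
    - [0.005,0.01,0.04]
    - [0,0,0]
  twist: [0,0,0,0,0,0]
  claw: [1,1,1,1,1,1]

```text
time_s: 3.0
tcp_pos: [0.643, -0.0313, 0.4015]
ee_rot: [[0.013, 0.017, 1.0], [0.007, 1.0, -0.017], [-1.0, 0.008, 0.012]]
wrist_force: [-0.3, -0.3, -1.1]
gripper_width: 1.0
```

Run:
```python
from h import *
st()
for n in("wrist","scene","top"):
    d=imaging.capture(n); save(d,"b_%s.png"%n)
```

```text
t 3.0 tcp [ 0.643  -0.0313  0.4015] x [ 0.013  0.007 -1.   ] y [0.017 1.    0.008] F [-0.3 -0.3 -1.1] w 1.0 j [  11.5   20.5   21.2   -0.3  -89.9 -102.4]
```

View pics/b_wrist.png

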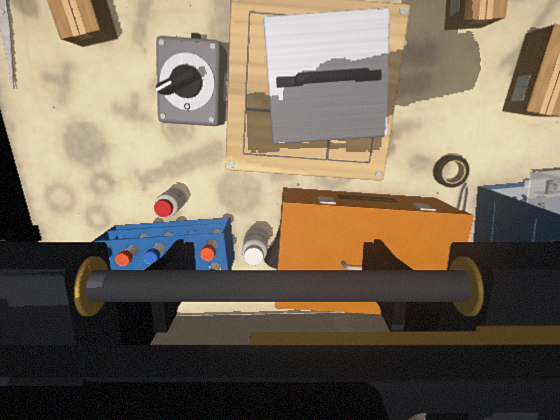

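View pics/b_top.png

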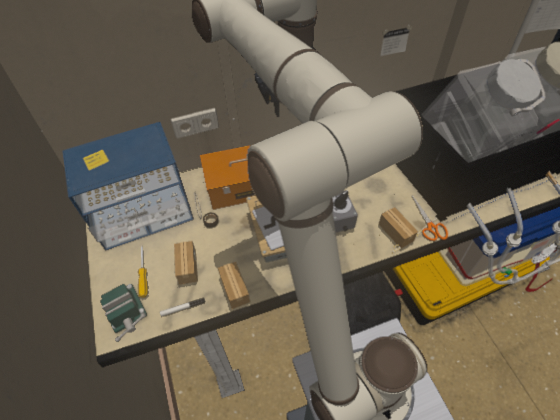

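View pics/b_scene.png

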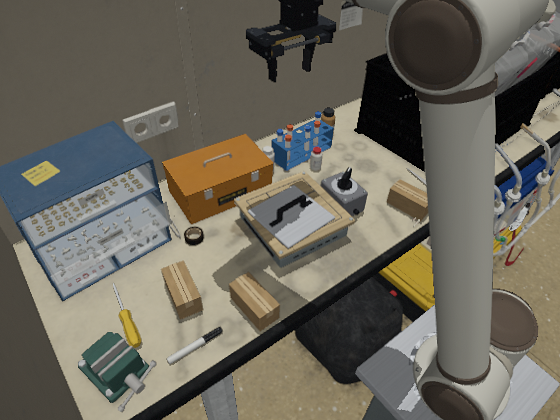

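apply_moves:
  xyz:
    - [0,0,-0.045]
    - [0,0,-0.045]
    - [0,0,-0.02]
    - [0,0,0]
    - [0,0,0]
  twist: [0,0,0,0,0]
  claw: [1,1,1,1,1]

```text
time_s: 3.65
tcp_pos: [0.521, -0.0339, 0.4088]
ee_rot: [[0.027, 0.019, 0.999], [0.008, 1.0, -0.02], [-1.0, 0.008, 0.027]]
wrist_force: [-0.1, -0.7, 0.2]
gripper_width: 1.001
```

Run:
```python
from h import *
st()
d=imaging.capture("wrist"); save(d,"c_wrist.png")
import pickle; pickle.dump(d,open("c.pkl","wb"))
for q in ("carton_1_mid","plate_handle","isolator","tape_roll","white_bottle","pen"):
    for o in imaging.regions_of(q,d):
        cc=np.argwhere(o["mask"]);print(q,round(o["p"],2),np.round(o["centre"]),o["mask"].sum(),np.round(toz(d,o["centre"],.05),3),cc.min(0)[::-1],cc.max(0)[::-1])
im=d["pixels"][:,:,::-1]
cv2.imwrite("pics/c_z.png",cv2.resize(im[0:240,130:430],None,fx=2.5,fy=2.5,interpolation=cv2.INTER_CUBIC))
```

```text
t 3.65 tcp [ 0.521  -0.0339  0.4088] x [ 0.027  0.008 -1.   ] y [0.019 1.    0.008] F [-0.1 -0.7  0.2] w 1.001 j [ 1.410e+01  6.900e+00  4.100e+00 -1.000e-01 -8.560e+01 -1.052e+02]
carton_1_mid 0.82 [89. 82.] 4811 [[ 0.404 -0.297  0.05 ]] [51 37] [130 129]
carton_1_mid 0.41 [194. 173.] 834 [[ 0.537 -0.161  0.05 ]] [170 155] [211 186]
plate_handle 0.57 [329. 163.] 12411 [[0.525 0.044 0.05 ]] [268 104] [383 221]
plate_handle 0.44 [255. 171.] 16702 [[ 0.536 -0.067  0.05 ]] [169  87] [402 250]
isolator 0.87 [191. 170.] 816 [[ 0.533 -0.164  0.05 ]] [170 156] [211 186]
tape_roll 0.61 [441. 230.] 606 [[0.637 0.227 0.05 ]] [426 220] [458 250]
tape_roll 0.43 [539.  66.] 419 [[0.395 0.337 0.05 ]] [516  61] [559  71]
tape_roll 0.22 [88. 81.] 4664 [[ 0.403 -0.297  0.05 ]] [52 37] [130 127]
white_bottle 0.57 [88. 81.] 4712 [[ 0.402 -0.298  0.05 ]] [51 36] [130 128]
pen 0.64 [537.  63.] 467 [[0.39  0.333 0.05 ]] [516  60] [559  72]
pen 0.29 [328. 163.] 12354 [[0.525 0.043 0.05 ]] [268 103] [384 222]
```

View pics/c_z.png

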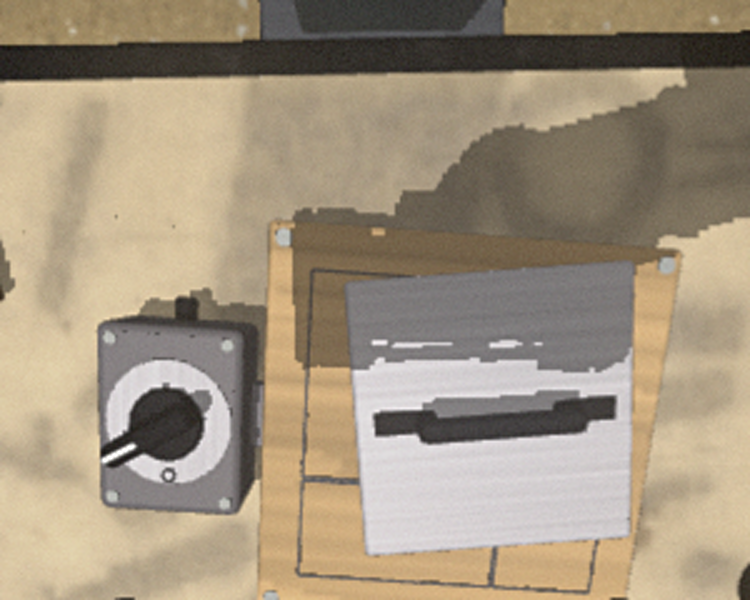

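Run:
```python
from h import *
import pickle
from scipy.optimize import least_squares
d=pickle.load(open("c.pkl","rb"))
z=lambda a:np.array(a)/2.5+[130,0]-.3
pts=z([[272,221],[682,252],[312,269],[298,575],[590,592]])
loc=np.array([[-115,-115],[-115,115],[-88,-88],[88,-88],[88,88]])/1000
def w(p,l,zz=.07):
    c,s=np.cos(p[2]),np.sin(p[2]);return np.c_[p[0]+c*l[:,0]-s*l[:,1],p[1]+s*l[:,0]+c*l[:,1],np.full(len(l),zz)]
for zz in(.066,.07,.074):
    o=least_squares(lambda p:(proj(d,w(p,loc,zz))-pts).ravel(),[.54,.02,-.09]);print(zz,np.round(o.x,4),np.degrees(o.x[2]),np.round(o.fun,1))
    iso=w(o.x,np.array([[0,-.168]]),.074);print("iso",iso,"dial px",proj(d,iso),z([168,422]))
print("iso by dial", toz(d,z([168,422]),.074), "pointer tip heading", )
tip=toz(d,z([103,462]),.115)[0];b=toz(d,z([168,422]),.074)[0];print("tip",tip,np.degrees(np.arctan2(tip[1]-b[1],tip[0]-b[0])))
# plate corners at z=.078
pc=z([[347,283],[634,262],[630,536],[368,554]])
P=toz(d,pc,.078);print("plate",P,P.mean(0));v=P[1]-P[0]+P[2]-P[3];print(np.degrees(np.arctan2(v[1],v[0])))
v=P[2]-P[1]+P[3]-P[0];print(np.degrees(np.arctan2(v[1],v[0])))
# handle at z .111..: foot ends at plate
hb=toz(d,z([[375,422],[616,405]]),.08);print("handle ends",hb,hb.mean(0)); ht=toz(d,z([[422,430],[588,418]]),.117);print(ht,ht.mean(0))
```

```text
0.066 [ 0.5419  0.018  -0.0891] -5.102818644973068 [-1.1 -0.3  0.5 -0.2  1.6  2.4  1.4 -1.4 -2.5 -1.1]
iso [[ 0.52694652 -0.14930834  0.074     ]] dial px [[197.13567255 169.26480247]] [196.9 168.5]
0.07 [ 0.5416  0.0177 -0.0892] -5.110738841292939 [-1.6 -0.7  1.3 -0.6  1.2  2.2  1.  -0.7 -2.  -0.4]
iso [[ 0.52659589 -0.14960425  0.074     ]] dial px [[196.90874656 169.02754404]] [196.9 168.5]
0.074 [ 0.5412  0.0174 -0.0893] -5.118939476727262 [-2.2 -1.1  2.2 -0.9  0.9  1.9  0.6  0.  -1.6  0.4]
iso [[ 0.52624717 -0.14989999  0.074     ]] dial px [[196.68196136 168.7915041 ]] [196.9 168.5]
iso by dial [[ 0.52583197 -0.14954971  0.074     ]] pointer tip heading
tip [ 0.53974494 -0.17628443  0.115     ] -62.50715060488735
plate [[ 0.450898   -0.04439905  0.078     ]
 [ 0.44283723  0.1120194   0.078     ]
 [ 0.59934304  0.1204468   0.078     ]
 [ 0.60715022 -0.03613915  0.078     ]] [0.52505712 0.037982   0.078     ]
92.90216005817238
3.054138053300873
handle ends [[ 0.52731948 -0.03052589  0.08      ]
 [ 0.52041834  0.10648497  0.08      ]] [0.52386891 0.03797954 0.08      ]
[[ 0.52574781 -0.00623364  0.117     ]
 [ 0.52118426  0.08107468  0.117     ]] [0.52346604 0.03742052 0.117     ]
```

Run:
```python
from h import *
st(); plan([.526,-.15,.16],25)
```

```text
t 4.0 tcp [ 0.5227 -0.0333  0.4061] x [ 0.022  0.007 -1.   ] y [0.02  1.    0.007] F [-0.1 -0.3  1.2] w 1.001 j [ 1.410e+01  7.200e+00  4.200e+00 -1.000e-01 -8.570e+01 -1.052e+02]
n 8 dy -63.9 j6 -105.2
xyz [[0.0308, -0.0146, 0.0007], [0.0308, -0.0143, 0.0027], [0.0308, -0.0138, 0.0047], [0.0308, -0.013, 0.0065], [0.0308, -0.012, 0.0083], [0.0308, -0.0107, 0.0099], [0.0308, -0.0093, 0.0113], [0.0308, -0.0076, 0.0125]]
tw [np.float64(7.98), np.float64(7.98), np.float64(7.98), np.float64(7.98), np.float64(7.98), np.float64(7.98), np.float64(7.98), np.float64(7.98)]
```

apply_moves:
  xyz:
    - [0.03,-0.015,0.001]
    - [0.03,-0.014,0.003]
    - [0.03,-0.014,0.005]
    - [0.03,-0.013,0.007]
    - [0.03,-0.012,0.008]
    - [0.03,-0.011,0.01]
    - [0.03,-0.009,0.011]
    - [0.03,-0.008,0.012]
    - [0,0,0]
  twist: [8,8,8,8,8,8,8,8,0]
  claw: [1,1,1,1,1,1,1,1,1]

```text
time_s: 4.9
tcp_pos: [0.5347, -0.1524, 0.1527]
ee_rot: [[0.018, 0.925, 0.379], [0.007, 0.379, -0.925], [-1.0, 0.02, 0.0]]
wrist_force: [-0.7, 0.2, -0.1]
gripper_width: 0.998
```

Run:
```python
from h import *
st(); plan([.5263,-.1497,.101],25)
d=imaging.capture("wrist"); save(d,"d.png",proj(d,[[.5263,-.1497,.1195]]))
```

```text
t 4.9 tcp [ 0.5347 -0.1524  0.1527] x [ 0.018  0.007 -1.   ] y [0.925 0.379 0.02 ] F [-0.7  0.2 -0.1] w 0.998 j [   0.6   19.3  -16.6   -0.5  -53.  -158. ]
n 2 dy 2.7 j6 -158.0
xyz [[0.0258, -0.0034, -0.0028], [0.0258, -0.0033, -0.0029]]
tw [np.float64(-1.35), np.float64(-1.35)]
```

View pics/d.png

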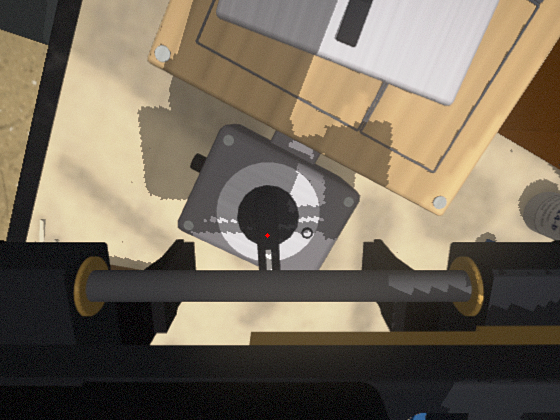

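apply_moves:
  xyz:
    - [0.005,-0.004,-0.003]
    - [0.02,-0.003,-0.003]
    - [0.02,0,0]
    - [0.007,0,0]
    - [0,0,0]
  twist: [-1.3,-1.3,0,0,0]
  claw: [1,1,1,1,1]

```text
time_s: 5.45
tcp_pos: [0.5343, -0.1469, 0.1084]
ee_rot: [[0.037, 0.897, 0.44], [0.005, 0.44, -0.898], [-0.999, 0.035, 0.012]]
wrist_force: [0.3, 0.1, -0.3]
gripper_width: 0.996
```

Run:
```python
from h import *
st(); plan([.5263,-.1497,.101],25)
```

```text
t 5.45 tcp [ 0.5343 -0.1469  0.1084] x [ 0.037  0.005 -0.999] y [0.897 0.44  0.035] F [ 0.3  0.1 -0.3] w 0.996 j [   1.3   21.7  -20.6   -0.3  -45.5 -154.9]
n 1 dy -1.2 j6 -154.9
xyz [[0.0074, -0.0084, -0.001]]
tw [np.float64(1.15)]
```

apply_moves:
  xyz:
    - [0,0,0]
    - [0,0,0]
    - [0,0,0]
    - [0,0,0]
    - [0,0,0]
  twist: [0,0,0,0,0]
  claw: [1,1,1,1,1]

```text
time_s: 5.95
tcp_pos: [0.5371, -0.1464, 0.1131]
ee_rot: [[0.046, 0.895, 0.443], [0.004, 0.444, -0.896], [-0.999, 0.043, 0.017]]
wrist_force: [-0.1, 0.4, -0.3]
gripper_width: 1.003
```

Run:
```python
from h import *
st(); 
for i in range(4): imaging.capture("top")
st()
```

```text
t 5.95 tcp [ 0.5371 -0.1464  0.1131] x [ 0.046  0.004 -0.999] y [0.895 0.444 0.043] F [-0.1  0.4 -0.3] w 1.003 j [   1.3   21.4  -20.4   -0.3  -45.6 -154.8]
t 6.15 tcp [ 0.5369 -0.1464  0.1127] x [ 0.045  0.004 -0.999] y [0.895 0.444 0.042] F [ 0.3 -0.1  0.6] w 0.998 j [   1.3   21.4  -20.4   -0.3  -45.6 -154.8]
```

apply_moves:
  xyz:
    - [-0.03,0,0]
    - [-0.03,0,0]
    - [-0.03,0,0]
    - [-0.03,0,0]
    - [0,0,0]
    - [0,0,0]
  twist: [0,0,0,0,0,0]
  claw: [1,1,1,1,1,1]

```text
time_s: 6.75
tcp_pos: [0.5301, -0.1472, 0.2351]
ee_rot: [[0.04, 0.896, 0.443], [0.004, 0.443, -0.897], [-0.999, 0.037, 0.014]]
wrist_force: [-0.1, -0.2, 0.3]
gripper_width: 1.001
```

```bash
cat >> h.py <<'E'
def jj():
    s=r.sense();J=s["joints"];R=np.array(s["ee_rot"]);print("t",round(s["time_s"],2),"J",np.round(J,3),"v",np.round(s["joint_velocities"],2),"pitch",round(J[1]-J[2]-J[4],3),"tcp",np.round(s["tcp_pos"],4),"x",np.round(R[:,0],4),"eff",np.round(s["effort"],1))
E
python3 -c "
from h import *
jj()"
```

```text
t 6.75 J [   1.253   13.785  -11.669   -0.232  -62.275 -154.854] v [-0.04 -1.35  2.    0.97 -0.28  0.03] pitch 87.729 tcp [ 0.5301 -0.1472  0.2351] x [ 0.0395  0.0044 -0.9992] eff [  0.  -32.2  19.    4.2   0.   -0. ]
```

apply_moves:
  xyz:
    - [0,0,0]
    - [0,0,0]
    - [0,0,0]
    - [0,0,0]
    - [0,0,0]
    - [0,0,0]
  twist: [0,0,0,0,0,0]
  claw: [1,1,1,1,1,1]

```text
time_s: 7.35
tcp_pos: [0.5283, -0.1471, 0.2307]
ee_rot: [[0.031, 0.896, 0.442], [0.005, 0.443, -0.897], [-1.0, 0.03, 0.009]]
wrist_force: [0.3, 0.1, 0.3]
gripper_width: 0.999
```

```bash
python3 -c "
from h import *
jj()
for i in range(6): imaging.capture('top');jj()"
```

```text
t 7.35 J [   1.25    14.045  -11.96    -0.277  -62.201 -154.854] v [ 0.05  0.38 -0.16  0.02  0.    0.02] pitch 88.206 tcp [ 0.5283 -0.1471  0.2307] x [ 0.0312  0.005  -0.9995] eff [ -0.  -31.2  18.1   3.9  -0.   -0. ]
t 7.4 J [   1.251   14.042  -11.958   -0.281  -62.203 -154.853] v [ 0.06 -0.18  0.06  0.06 -0.03 -0.05] pitch 88.203 tcp [ 0.5283 -0.147   0.2307] x [ 0.0313  0.005  -0.9995] eff [ -0.  -31.4  18.2   4.    0.   -0. ]
t 7.45 J [   1.25    14.031  -11.95    -0.278  -62.206 -154.855] v [ 0.02 -0.2   0.24  0.13 -0.06  0.01] pitch 88.188 tcp [ 0.5284 -0.147   0.2309] x [ 0.0315  0.005  -0.9995] eff [  0.  -31.2  18.1   3.9   0.   -0. ]
t 7.5 J [   1.25    14.025  -11.946   -0.276  -62.206 -154.854] v [-0.03 -0.17  0.19  0.01  0.02  0.09] pitch 88.177 tcp [ 0.5284 -0.1471  0.2309] x [ 0.0317  0.005  -0.9995] eff [  0.  -31.1  18.1   3.9  -0.   -0. ]
t 7.55 J [   1.251   14.015  -11.94    -0.275  -62.205 -154.856] v [-0.04 -0.07  0.04 -0.11  0.02 -0.  ] pitch 88.161 tcp [ 0.5285 -0.1471  0.2311] x [ 0.032   0.0049 -0.9995] eff [  0.  -31.1  18.1   3.9  -0.   -0. ]
t 7.6 J [   1.251   14.015  -11.938   -0.275  -62.205 -154.857] v [ 0.07  0.02 -0.   -0.01  0.02  0.02] pitch 88.158 tcp [ 0.5285 -0.1471  0.2311] x [ 0.032   0.0049 -0.9995] eff [  0.  -31.1  18.1   3.9   0.   -0. ]
t 7.65 J [   1.25    14.01   -11.938   -0.272  -62.205 -154.856] v [-0.07  0.01  0.07  0.04 -0.04 -0.02] pitch 88.154 tcp [ 0.5285 -0.1471  0.2311] x [ 0.0321  0.0049 -0.9995] eff [  0.  -31.2  18.1   4.    0.   -0. ]
```

apply_moves:
  xyz:
    - [0,0,0]
    - [0,0,0]
    - [0,0,0]
    - [0,0,0]
    - [0,0,0]
    - [0,0,0]
  twist: [0,0,0,0,0,0]
  claw: [1,1,1,1,1,1]

```text
time_s: 8.25
tcp_pos: [0.5285, -0.147, 0.2314]
ee_rot: [[0.033, 0.896, 0.442], [0.005, 0.443, -0.897], [-0.999, 0.032, 0.01]]
wrist_force: [0.3, 1.0, 0.2]
gripper_width: 0.999
```

```bash
python3 -c "
from h import *
jj()"
```

```text
t 8.25 J [   1.252   13.985  -11.928   -0.275  -62.206 -154.854] v [-0.08  0.02 -0.02  0.01  0.05  0.07] pitch 88.119 tcp [ 0.5285 -0.147   0.2314] x [ 0.0327  0.005  -0.9995] eff [  0.  -31.2  18.1   4.    0.   -0. ]
```

apply_moves:
  xyz:
    - [-0.05,0,0]
    - [-0.05,0,0]
    - [0,0,0]
    - [0,0,0]
    - [0,0,0]
    - [0,0,0]
    - [0,0,0]
  twist: [0,0,0,0,0,0,0]
  claw: [1,1,1,1,1,1,1]

```text
time_s: 8.95
tcp_pos: [0.5234, -0.1475, 0.3307]
ee_rot: [[0.024, 0.897, 0.442], [0.006, 0.442, -0.897], [-1.0, 0.024, 0.006]]
wrist_force: [0.4, 0.9, 0.2]
gripper_width: 0.996
```

```bash
python3 -c "
from h import *
jj()
for i in range(4): imaging.capture('top');
jj()"
```

```text
t 8.95 J [   1.189   10.365   -2.285   -0.296  -75.944 -154.876] v [-0.01  0.48 -0.98 -0.18  0.15  0.01] pitch 88.594 tcp [ 0.5234 -0.1475  0.3307] x [ 0.0244  0.0055 -0.9997] eff [ -0.  -29.6  19.8   4.3  -0.   -0. ]
t 9.15 J [   1.19    10.355   -2.235   -0.287  -75.957 -154.881] v [-0.02 -0.06  0.33  0.12 -0.04 -0.01] pitch 88.547 tcp [ 0.5236 -0.1475  0.3312] x [ 0.0253  0.0054 -0.9997] eff [ -0.  -29.3  19.6   4.3  -0.   -0. ]
```

apply_moves:
  xyz:
    - [-0.05,0,0]
    - [-0.05,0,0]
    - [0,0,0]
    - [0,0,0]
    - [0,0,0]
    - [0,0,0]
    - [0,0,0]
    - [0,0,0]
    - [0,0,0]
    - [0,0,0]
    - [0,0,0]
    - [0,0,0]
  twist: [0,0,0,0,0,0,0,0,0,0,0,0]
  claw: [1,1,1,1,1,1,1,1,1,1,1,1]

```text
time_s: 10.35
tcp_pos: [0.5182, -0.1479, 0.4256]
ee_rot: [[0.006, 0.897, 0.442], [0.006, 0.442, -0.897], [-1.0, 0.008, -0.003]]
wrist_force: [0.2, 0.3, -0.9]
gripper_width: 1.002
```

```bash
python3 -c "
from h import *
jj()
for i in range(4): imaging.capture('top');
jj();plan([.525,-.151,.17],25)"
```

```text
t 10.35 J [   1.117    9.335    9.478   -0.364  -89.79  -154.894] v [ 0.09 -0.03 -0.03  0.05 -0.01  0.03] pitch 89.647 tcp [ 0.5182 -0.1479  0.4256] x [ 0.006   0.0065 -1.    ] eff [  0.  -28.8  20.1   4.4  -0.1  -0. ]
t 10.55 J [   1.117    9.328    9.482   -0.364  -89.789 -154.895] v [ 0.02 -0.03 -0.01 -0.02 -0.04  0.03] pitch 89.635 tcp [ 0.5182 -0.1479  0.4257] x [ 0.0062  0.0065 -1.    ] eff [  0.  -28.8  20.1   4.4  -0.1  -0. ]
n 6 dy -1.2 j6 -154.9
xyz [[0.0426, 0.0008, 0.001], [0.0426, 0.0008, 0.001], [0.0426, 0.0008, 0.001], [0.0426, 0.0008, 0.001], [0.0426, 0.0008, 0.001], [0.0426, 0.0008, 0.001]]
tw [np.float64(0.2), np.float64(0.2), np.float64(0.2), np.float64(0.2), np.float64(0.2), np.float64(0.2)]
```

Run:
```python
s=open("h.py").read()
s=s.replace("a=np.radians(cy+dy*i/n); y=np.array([np.cos(a),np.sin(a),0]); x=np.array([0,0,-1]); z=np.cross(x,y)","Rt=R@cv2.Rodrigues(np.array([-np.radians(dy*i/n),0.,0.]))[0]")
s=s.replace("        Rt=np.c_[x,y,z] if i or True else R\n","")
s=s.replace("tw.append(round(-dy/n,2))","tw.append(float(round(-dy/n,2)))")
s+='''
def settle(n=4):
    for i in range(n): imaging.capture("top")
'''
open("h.py","w").write(s)
```

apply_moves:
  xyz:
    - [0.04,0.001,0.001]
    - [0.045,0.001,0.001]
    - [0.045,0.001,0.001]
    - [0.045,0.001,0.001]
    - [0.045,0.001,0.001]
    - [0.025,0,0]
  twist: [0.2,0.2,0.2,0.2,0.2,0.2]
  claw: [1,1,1,1,1,1]

```text
time_s: 11.15
tcp_pos: [0.5319, -0.1498, 0.1802]
ee_rot: [[0.025, 0.906, 0.422], [0.004, 0.422, -0.907], [-1.0, 0.025, 0.007]]
wrist_force: [-0.7, -0.9, 0.6]
gripper_width: 0.998
```

```bash
python3 -c "
from h import *
jj()
settle(5)
st();plan([.5263,-.1497,.101],25)"
```

```text
t 11.15 J [   0.951   17.188  -15.386   -0.275  -55.985 -155.825] v [ 3.000e-02  1.313e+01 -1.812e+01  1.390e+00  3.469e+01 -2.060e+00] pitch 88.559 tcp [ 0.5319 -0.1498  0.1802] x [ 0.0251  0.0044 -0.9997] eff [ -0.  -34.2  17.5   3.7  -0.3   0. ]
t 11.4 tcp [ 0.5351 -0.1503  0.1859] x [ 0.034  0.003 -0.999] y [0.905 0.423 0.032] F [ 0.4  0.  -0.1] w 0.998 j [   1.    16.9  -14.9   -0.2  -56.2 -155.8]
n 2 dy -0.1 j6 -155.8
xyz [[0.0423, -0.0052, -0.0026], [0.0423, -0.0052, -0.0026]]
tw [0.03, 0.03]
```

apply_moves:
  xyz:
    - [0.02,-0.003,-0.001]
    - [0.02,-0.003,-0.001]
    - [0.02,-0.003,-0.001]
    - [0.015,-0.002,-0.001]
  twist: [0,0,0,0]
  claw: [1,1,1,1]

```text
time_s: 11.8
tcp_pos: [0.5361, -0.1518, 0.1223]
ee_rot: [[0.063, 0.903, 0.425], [0.001, 0.426, -0.905], [-0.998, 0.057, 0.026]]
wrist_force: [-0.4, 0.2, 0.7]
gripper_width: 0.998
```

```bash
python3 -c "
from h import *
settle(5)
st();plan([.5263,-.1497,.101],25)"
```

```text
t 12.05 tcp [ 0.5362 -0.1518  0.1227] x [ 0.062  0.    -0.998] y [0.903 0.426 0.057] F [-0.2  0.1 -0.9] w 1.002 j [   0.9   20.3  -20.5    0.   -45.6 -155.7]
n 1 dy -0.2 j6 -155.7
xyz [[0.021, -0.0093, -0.0067]]
tw [0.25]
```

apply_moves:
  xyz:
    - [0.02,-0.009,-0.007]
  twist: [0.2]
  claw: [1]

```text
time_s: 12.15
tcp_pos: [0.5307, -0.1496, 0.1061]
ee_rot: [[0.073, 0.903, 0.422], [-0.001, 0.424, -0.906], [-0.997, 0.066, 0.031]]
wrist_force: [0.7, -0.5, 0.2]
gripper_width: 1.001
```

```bash
python3 -c "
from h import *
settle(5)
st();plan([.5263,-.1497,.101],25)
d=imaging.capture('wrist'); save(d,'e.png');d=imaging.capture('scene'); save(d,'e2.png')"
```

```text
t 12.4 tcp [ 0.5276 -0.1494  0.1034] x [ 0.065 -0.    -0.998] y [0.904 0.423 0.059] F [0.7 0.1 0.1] w 0.999 j [ 1.200e+00  2.090e+01 -2.310e+01  1.000e-01 -4.230e+01 -1.562e+02]
n 1 dy -0.1 j6 -156.2
xyz [[0.0023, -0.0014, -0.0003]]
tw [0.09]
```

View pics/e.png

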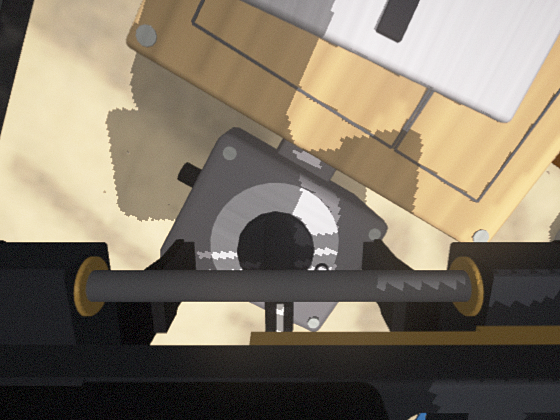

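View pics/e2.png

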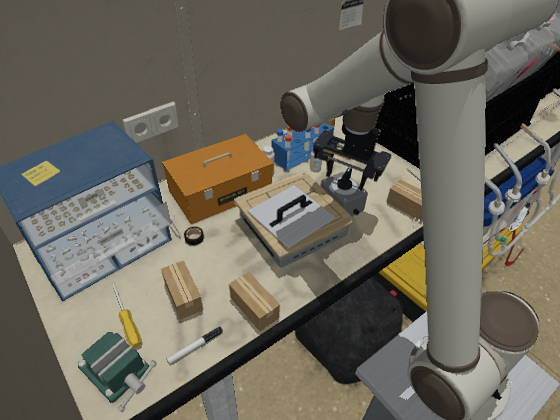

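apply_moves:
  xyz:
    - [0,0,0]
    - [0,0,0]
    - [0,0,0]
    - [0,0,0]
    - [0,0,0]
    - [0,0,0]
  twist: [0,0,0,0,0,0]
  claw: [0,0,0,0,0,0]

```text
time_s: 13.1
tcp_pos: [0.5291, -0.1496, 0.1049]
ee_rot: [[0.068, 0.904, 0.422], [-0.0, 0.423, -0.906], [-0.998, 0.061, 0.029]]
wrist_force: [-0.8, -0.0, 0.5]
gripper_width: 0.542
```

```bash
python3 -c "
from h import *
settle(2)
st()"
```

```text
t 13.2 tcp [ 0.5291 -0.1496  0.1048] x [ 0.068 -0.    -0.998] y [0.904 0.423 0.061] F [ 0.3 -0.6  0.1] w 0.45 j [ 1.200e+00  2.090e+01 -2.290e+01  1.000e-01 -4.230e+01 -1.562e+02]
```

```bash
python3 -c "
from h import *
settle(10)
st()"
```

```text
t 13.7 tcp [ 0.5274 -0.1503  0.1047] x [ 0.064 -0.001 -0.998] y [0.904 0.423 0.057] F [-3.4 -3.8  3. ] w 0.152 j [   1.1   20.9  -23.     0.2  -42.5 -156.2]
```

apply_moves:
  xyz:
    - [0,0,0]
    - [0,0,0]
    - [0,0,0]
    - [0,0,0]
  twist: [-8,-8,-8,-8]
  claw: [0,0,0,0]

```text
time_s: 14.1
tcp_pos: [0.5283, -0.1496, 0.1046]
ee_rot: [[0.066, 0.526, 0.848], [0.0, 0.849, -0.528], [-0.998, 0.035, 0.056]]
wrist_force: [-1.6, -0.4, 1.2]
gripper_width: 0.149
```

```bash
python3 -c "
from h import *
settle(3)
st()"
```

```text
t 14.25 tcp [ 0.5282 -0.1496  0.1046] x [ 0.066  0.    -0.998] y [0.534 0.845 0.035] F [-0.8  0.5  0.6] w 0.148 j [ 1.100e+00  2.090e+01 -2.290e+01  1.000e-01 -4.240e+01 -1.235e+02]
```

Yaw 58 of 85; continue.

apply_moves:
  xyz:
    - [0,0,0]
    - [0,0,0]
    - [0,0,0]
    - [0,0,0]
  twist: [-8,-8,-8,-4]
  claw: [0,0,0,0]

```text
time_s: 14.65
tcp_pos: [0.5286, -0.1486, 0.1046]
ee_rot: [[0.067, 0.07, 0.995], [0.002, 0.998, -0.07], [-0.998, 0.006, 0.067]]
wrist_force: [-1.5, -1.5, 0.8]
gripper_width: 0.146
```

```bash
python3 -c "
from h import *
settle(3)
st()"
```

```text
t 14.8 tcp [ 0.5286 -0.1487  0.1046] x [ 0.067  0.002 -0.998] y [0.075 0.997 0.007] F [-1.8 -0.1  2.3] w 0.151 j [  1.2  20.9 -22.9  -0.  -42.4 -95.5]
```

Run:
```python
s=open("h.py").read()
s=s.replace("    dy=0 if yaw is None else (yaw-cy+90)%180-90\n","""    j1=np.degrees(np.arctan2(pos[1],pos[0])+np.arcsin(.16/np.hypot(pos[0],pos[1])))
    cabs=s["joints"][0]+s["joints"][5]+180
    dy=0
    if yaw is not None:
        c=[yaw+180*k-cabs for k in range(-3,4) if abs(yaw+180*k-180-j1)<172]
        dy=min(c,key=abs)
    print("final j6",round(cabs+dy-180-j1,1))
""")
open("h.py","w").write(s)
```

apply_moves:
  xyz:
    - [0,0,0]
    - [0,0,0]
    - [0,0,0]
    - [0,0,0]
    - [-0.04,0,0]
    - [-0.05,0,0]
    - [-0.05,0,0]
    - [-0.05,0,0]
    - [-0.05,0,0]
    - [0,0,0]
    - [0,0,0]
    - [0,0,0]
  twist: [0,0,0,0,0,0,0,0,0,0,0,0]
  claw: [1,1,1,1,1,1,1,1,1,1,1,1]

```text
time_s: 16.0
tcp_pos: [0.5138, -0.1488, 0.3508]
ee_rot: [[0.075, 0.083, 0.994], [0.002, 0.997, -0.083], [-0.997, 0.008, 0.074]]
wrist_force: [0.0, 0.1, 0.8]
gripper_width: 0.991
```

```bash
python3 -c "
from h import *
st();plan([.522,.0378,.21],3)
for n in ('scene','wrist'):
  d=imaging.capture(n);save(d,'f_%s.png'%n)
"
```

```text
t 16.0 tcp [ 0.5138 -0.1488  0.3508] x [ 0.075  0.002 -0.997] y [0.083 0.997 0.008] F [0.  0.1 0.8] w 0.991 j [  1.2   7.5  -3.1  -0.  -75.  -96. ]
final j6 -18.9
n 13 dy 97.8 j6 -96.0
xyz [[0.0109, 0.0143, -0.0014], [0.0109, 0.0143, 0.0005], [0.0109, 0.0141, 0.0024], [0.0109, 0.0137, 0.0042], [0.0109, 0.013, 0.006], [0.0109, 0.0121, 0.0076], [0.0109, 0.011, 0.0091], [0.0109, 0.0097, 0.0105], [0.0109, 0.0083, 0.0117], [0.0109, 0.0067, 0.0127], [0.0109, 0.005, 0.0134], [0.0109, 0.0032, 0.014], [0.0109, 0.0013, 0.0143]]
tw [-7.52, -7.52, -7.52, -7.52, -7.52, -7.52, -7.52, -7.52, -7.52, -7.52, -7.52, -7.52, -7.52]
```

View pics/f_wrist.png

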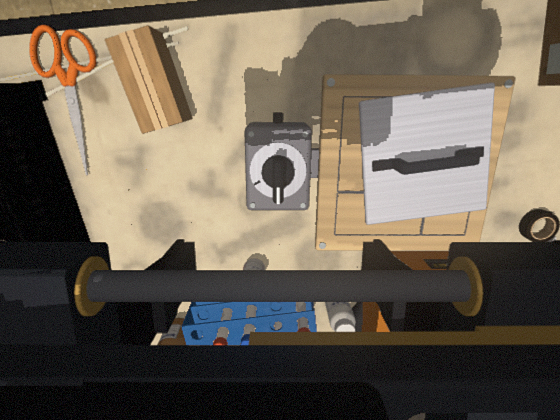

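```bash
python3 -c "
from h import *
jj();settle(3);jj()
"
```

```text
t 16.1 J [ 1.2290e+00  7.6080e+00 -3.2180e+00 -4.4000e-02 -7.5056e+01 -9.5980e+01] v [ 0.1   0.57 -0.29 -0.04 -0.16  0.  ] pitch 85.882 tcp [ 0.5134 -0.1486  0.3495] x [ 0.0718  0.0023 -0.9974] eff [ -0.  -27.7  20.2   4.5   0.1   0. ]
t 16.25 J [ 1.2250e+00  7.6390e+00 -3.2040e+00 -3.2000e-02 -7.5071e+01 -9.5976e+01] v [-0.05 -0.21  0.47  0.05  0.02  0.  ] pitch 85.913 tcp [ 0.5135 -0.1487  0.3493] x [ 0.0712  0.0021 -0.9975] eff [ -0.  -27.3  19.9   4.4   0.1   0. ]
```

apply_moves:
  xyz:
    - [-0.05,0,-0.004]
  twist: [0]
  claw: [1]

```text
time_s: 16.35
tcp_pos: [0.5031, -0.1474, 0.3903]
ee_rot: [[0.052, 0.083, 0.995], [0.005, 0.997, -0.083], [-0.999, 0.009, 0.051]]
wrist_force: [1.4, 1.1, -0.2]
gripper_width: 1.0
```

```bash
python3 -c "
from h import *
jj()
"
```

```text
t 16.35 J [  1.28    6.567   1.294  -0.233 -81.76  -96.029] v [  0.52 -15.82  59.59   3.5  -68.69  -0.5 ] pitch 87.033 tcp [ 0.5031 -0.1474  0.3903] x [ 0.0517  0.0052 -0.9987] eff [ -0.5 -28.3  18.3   4.5   1.    0. ]
```

apply_moves:
  xyz:
    - [0,0,0]
    - [0,0,0]
    - [0,0,0]
    - [0,0,0]
    - [0,0,0]
  twist: [0,0,0,0,0]
  claw: [1,1,1,1,1]

```text
time_s: 16.85
tcp_pos: [0.505, -0.1485, 0.395]
ee_rot: [[0.061, 0.083, 0.995], [0.002, 0.997, -0.083], [-0.998, 0.007, 0.06]]
wrist_force: [-0.8, 0.0, -0.5]
gripper_width: 1.002
```

```bash
python3 -c "
from h import *
jj();settle(3);jj()
"
```

```text
t 16.85 J [ 1.2750e+00  6.4550e+00  1.7000e+00 -1.6000e-02 -8.1769e+01 -9.6035e+01] v [-0.04  0.38 -0.52 -0.18  0.07  0.01] pitch 86.524 tcp [ 0.505  -0.1485  0.395 ] x [ 0.0606  0.0016 -0.9982] eff [  0.  -26.3  20.2   4.5   0.    0. ]
t 17.0 J [ 1.2750e+00  6.4500e+00  1.7100e+00 -2.1000e-02 -8.1777e+01 -9.6034e+01] v [-0.06 -0.17  0.23  0.12  0.01 -0.07] pitch 86.517 tcp [ 0.505  -0.1485  0.3951] x [ 0.0607  0.0017 -0.9982] eff [  0.  -26.2  20.1   4.5   0.    0. ]
```

apply_moves:
  xyz:
    - [-0.05,0,0]
    - [0.04,0,0]
    - [-0.05,0,0]
    - [0.04,0,0]
  twist: [0,0,0,0]
  claw: [1,1,1,1]

```text
time_s: 17.4
tcp_pos: [0.4803, -0.1494, 0.3952]
ee_rot: [[-0.037, 0.082, 0.996], [-0.001, 0.997, -0.082], [-0.999, -0.004, -0.037]]
wrist_force: [2.5, -0.3, 4.9]
gripper_width: 1.001
```

```bash
python3 -c "
from h import *
jj();settle(4);jj()
"
```

```text
t 17.4 J [ 1.2690e+00  6.8390e+00  2.1940e+00  3.5000e-02 -8.7470e+01 -9.5996e+01] v [ -1.06  16.15 -31.78  -6.74   6.62   1.13] pitch 92.115 tcp [ 0.4803 -0.1494  0.3952] x [-0.0369 -0.0014 -0.9993] eff [ -0.  -19.7  12.4   2.9  -0.8  -0. ]
t 17.6 J [  1.273   7.167   3.245  -0.181 -87.402 -96.002] v [ 0.02 -1.2   4.57  0.64 -0.06  0.01] pitch 91.324 tcp [ 0.4879 -0.1481  0.3994] x [-0.0232  0.0026 -0.9997] eff [  0.  -24.8  18.    4.   -0.2  -0. ]
```

apply_moves:
  xyz:
    - [0,0,-0.05]
    - [0,0,-0.05]
    - [0,0,0]
    - [0,0,0]
  twist: [0,0,0,0]
  claw: [1,1,1,1]

```text
time_s: 18.0
tcp_pos: [0.3951, -0.14, 0.4127]
ee_rot: [[0.004, 0.082, 0.997], [0.001, 0.997, -0.082], [-1.0, 0.001, 0.004]]
wrist_force: [0.5, -0.7, 0.2]
gripper_width: 0.998
```

```bash
python3 -c "
from h import *
jj();settle(4);jj()
"
```

```text
t 18.0 J [ 2.8680e+00 -3.5520e+00 -6.1540e+00 -3.9000e-02 -8.7154e+01 -9.7589e+01] v [ 0.1  -3.63  1.94  0.3  -1.33 -0.28] pitch 89.757 tcp [ 0.3951 -0.14    0.4127] x [ 4.2e-03  9.0e-04 -1.0e+00] eff [ -0.1 -17.4  19.7   4.5  -0.1  -0. ]
t 18.2 J [ 2.8510e+00 -3.3260e+00 -6.3120e+00 -7.7000e-02 -8.7171e+01 -9.7590e+01] v [-0.04  0.91 -1.34 -0.2  -0.04  0.03] pitch 90.158 tcp [ 0.3951 -0.1399  0.4099] x [-0.0028  0.0012 -1.    ] eff [ -0.  -17.8  20.4   4.6  -0.1   0. ]
```

apply_moves:
  xyz:
    - [0,0,0.05]
    - [0,0,0.05]
    - [0,0,0]
    - [0,0,0]
  twist: [0,0,0,0]
  claw: [1,1,1,1]

```text
time_s: 18.6
tcp_pos: [0.4999, -0.1485, 0.4073]
ee_rot: [[-0.006, 0.083, 0.997], [0.001, 0.997, -0.083], [-1.0, 0.001, -0.006]]
wrist_force: [0.6, -0.1, 0.3]
gripper_width: 0.997
```

```bash
python3 -c "
from h import *
jj();settle(4);jj()
"
```

```text
t 18.6 J [ 1.2440e+00  7.8250e+00  5.0710e+00 -8.9000e-02 -8.7575e+01 -9.5994e+01] v [-0.14  4.84  1.43 -0.27  1.1   0.07] pitch 90.33 tcp [ 0.4999 -0.1485  0.4073] x [-0.0058  0.0014 -1.    ] eff [  0.1 -26.   19.7   4.4  -0.1   0. ]
t 18.8 J [  1.26    7.524   4.909  -0.098 -87.573 -95.994] v [ 0.05 -1.19  0.05  0.17 -0.05 -0.07] pitch 90.188 tcp [ 0.4977 -0.1484  0.4087] x [-0.0033  0.0016 -1.    ] eff [  0.  -26.   19.9   4.4  -0.1  -0. ]
```

```bash
python3 -c "
from h import *
plan([.524,.0378,.25],3,n=12)
"
```

```text
final j6 -18.9
n 12 dy 97.7 j6 -96.0
xyz [[0.0132, 0.0156, 0.0009], [0.0132, 0.0153, 0.0031], [0.0132, 0.0147, 0.0053], [0.0132, 0.0138, 0.0073], [0.0132, 0.0127, 0.0092], [0.0132, 0.0112, 0.0109], [0.0132, 0.0096, 0.0124], [0.0132, 0.0077, 0.0136], [0.0132, 0.0057, 0.0146], [0.0132, 0.0036, 0.0152], [0.0132, 0.0014, 0.0156], [0.0132, -0.0008, 0.0156]]
tw [-8.14, -8.14, -8.14, -8.14, -8.14, -8.14, -8.14, -8.14, -8.14, -8.14, -8.14, -8.14]
```

apply_moves:
  xyz:
    - [0.013,0.016,0.001]
    - [0.013,0.015,0.003]
    - [0.013,0.015,0.005]
    - [0.013,0.014,0.007]
    - [0.013,0.013,0.009]
    - [0.013,0.011,0.011]
    - [0.013,0.01,0.012]
    - [0.013,0.008,0.014]
    - [0.013,0.006,0.015]
    - [0.013,0.004,0.015]
    - [0.013,0.001,0.016]
    - [0.013,-0.001,0.016]
  twist: [-8.3,-8.3,-8.3,-8.3,-8.3,-8.3,-8.3,-8.3,-8.3,-8.3,-8.3,-7]
  claw: [1,1,1,1,1,1,1,1,1,1,1,1]

```text
time_s: 20.0
tcp_pos: [0.509, 0.0442, 0.2646]
ee_rot: [[0.029, -0.992, -0.122], [0.006, -0.122, 0.993], [-1.0, -0.03, 0.003]]
wrist_force: [0.4, -0.1, -0.8]
gripper_width: 0.996
```

```bash
python3 -c "
from h import *
settle(4);st()
plan([.524,.0378,.16],3)
d=imaging.capture('wrist'); save(d,'g.png',proj(d,[[.524,.0378,.117]]))
"
```

```text
t 20.2 tcp [0.5093 0.0436 0.2648] x [ 0.028  0.005 -1.   ] y [-0.993 -0.115 -0.029] F [-0.5  0.2 -0.2] w 0.998 j [ 23.3   8.9 -13.8   0.4 -65.7 -16.9]
final j6 -18.9
n 3 dy -3.4 j6 -16.9
xyz [[0.0351, -0.0037, -0.0026], [0.0351, -0.0037, -0.0025], [0.0351, -0.0038, -0.0024]]
tw [1.15, 1.15, 1.15]
```

View pics/g.png

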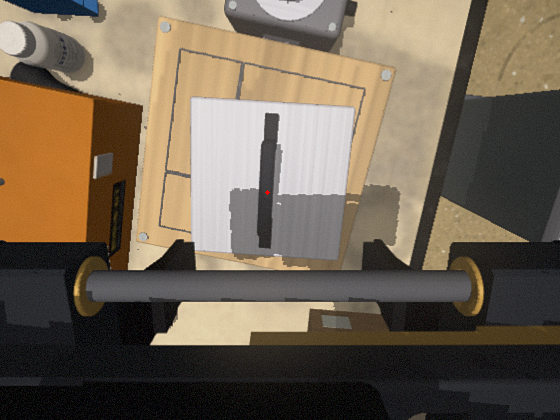

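apply_moves:
  xyz:
    - [-0.05,-0.004,0]
    - [0.05,-0.004,0]
  twist: [1.5,1.5]
  claw: [1,1]

```text
time_s: 20.45
tcp_pos: [0.5211, 0.0436, 0.2788]
ee_rot: [[0.045, -0.997, -0.058], [0.008, -0.058, 0.998], [-0.999, -0.046, 0.005]]
wrist_force: [2.4, 1.1, -0.3]
gripper_width: 1.004
```

```bash
python3 -c "
from h import *
settle(4);st()
plan([.524,.0378,.15],3)
"
```

```text
t 20.65 tcp [0.5117 0.0417 0.2642] x [ 0.012  0.001 -1.   ] y [-0.998 -0.058 -0.012] F [0.1 0.4 1.5] w 0.998 j [ 22.9   9.6 -12.9   0.2 -66.8 -19.7]
final j6 -18.9
n 3 dy -0.2 j6 -19.7
xyz [[0.0381, -0.0036, -0.0015], [0.0381, -0.0036, -0.0015], [0.0381, -0.0036, -0.0015]]
tw [0.07, 0.07, 0.07]
```

apply_moves:
  xyz:
    - [0.035,-0.004,-0.0015]
    - [0.035,-0.004,-0.0015]
    - [0.035,-0.003,-0.0015]
  twist: [0,0,0]
  claw: [1,1,1]

```text
time_s: 20.95
tcp_pos: [0.5325, 0.0384, 0.169]
ee_rot: [[0.037, -0.998, -0.06], [0.005, -0.06, 0.998], [-0.999, -0.037, 0.003]]
wrist_force: [-0.2, -0.6, 0.6]
gripper_width: 1.001
```

```bash
python3 -c "
from h import *
settle(4);st()
plan([.524,.0378,.107],3)
"
```

```text
t 21.15 tcp [0.5315 0.0383 0.1689] x [ 0.033  0.004 -0.999] y [-0.998 -0.06  -0.033] F [ 0.5 -0.3  1.5] w 0.998 j [ 21.9  15.8 -19.7   0.6 -52.8 -18.8]
final j6 -18.9
n 2 dy -0.0 j6 -18.8
xyz [[0.0308, 0.0048, -0.0001], [0.0308, 0.0048, -0.0001]]
tw [0.02, 0.02]
```

apply_moves:
  xyz:
    - [0.045,0.006,0]
  twist: [0]
  claw: [1]

```text
time_s: 21.25
tcp_pos: [0.5341, 0.04, 0.1316]
ee_rot: [[0.052, -0.997, -0.062], [0.008, -0.062, 0.998], [-0.999, -0.053, 0.005]]
wrist_force: [1.4, 0.9, -0.8]
gripper_width: 0.999
```

```bash
python3 -c "
from h import *
settle(5);st()
plan([.524,.0378,.107],3)
"
```

```text
t 21.5 tcp [0.5288 0.0385 0.1264] x [ 0.037  0.004 -0.999] y [-0.997 -0.061 -0.037] F [0.6 0.2 1. ] w 1.002 j [ 22.   18.3 -23.3   0.8 -46.4 -19.1]
final j6 -18.9
n 1 dy 0.0 j6 -19.1
xyz [[0.0192, 0.0055, -0.0004]]
tw [-0.05]
```

apply_moves:
  xyz:
    - [0.02,0.005,0]
  twist: [0]
  claw: [1]

```text
time_s: 21.6
tcp_pos: [0.5288, 0.0395, 0.1111]
ee_rot: [[0.048, -0.997, -0.062], [0.007, -0.062, 0.998], [-0.999, -0.048, 0.004]]
wrist_force: [0.2, 0.3, -0.8]
gripper_width: 1.001
```

```bash
python3 -c "
from h import *
settle(4);st()
d=imaging.capture('scene'); save(d,'g2.png'); d=imaging.capture('wrist'); save(d,'g3.png')
im=cv2.imread('pics/g2.png')[130:280,200:400];cv2.imwrite('pics/g2.png',cv2.resize(im,None,fx=3.5,fy=3.5))
"
```

```text
t 21.8 tcp [0.5257 0.0386 0.1081] x [ 0.04   0.005 -0.999] y [-0.997 -0.061 -0.04 ] F [ 0.4 -1.   0.8] w 1.0 j [ 22.2  19.3 -25.1   0.9 -43.4 -19.3]
```

View pics/g2.png

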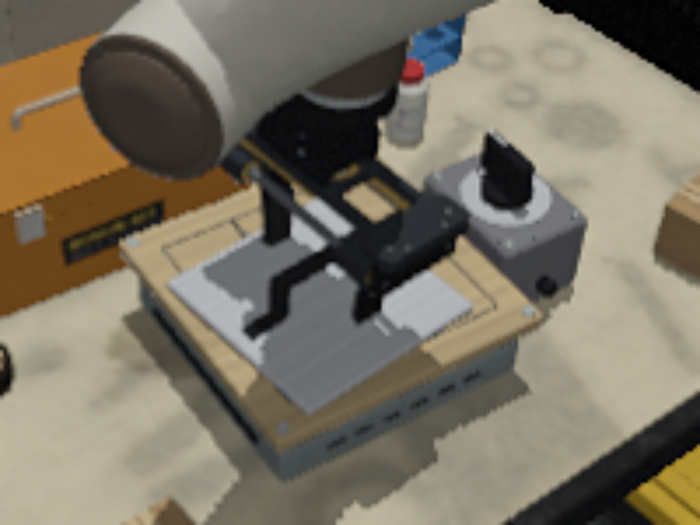

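View pics/g3.png

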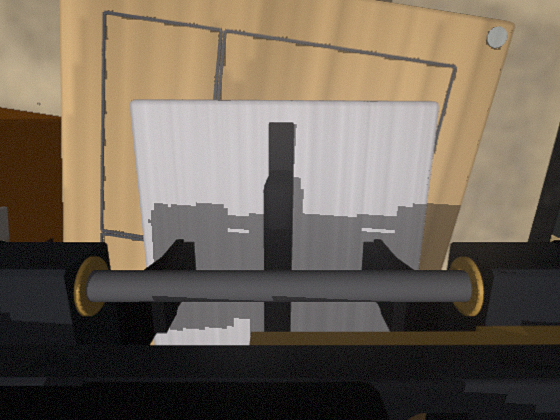

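apply_moves:
  xyz:
    - [0,0,0]
  twist: [0]
  claw: [0]

```text
time_s: 22.0
tcp_pos: [0.5263, 0.0388, 0.1089]
ee_rot: [[0.041, -0.997, -0.061], [0.005, -0.061, 0.998], [-0.999, -0.042, 0.003]]
wrist_force: [-1.0, 0.1, -1.1]
gripper_width: 0.96
```

```bash
python3 -c "
from h import *
settle(24);st()
"
```

```text
t 23.2 tcp [0.5259 0.0387 0.1079] x [ 0.04   0.005 -0.999] y [-0.997 -0.061 -0.04 ] F [ 0.6  0.3 -0.7] w 0.145 j [ 22.2  19.3 -25.1   0.9 -43.3 -19.3]
```

apply_moves:
  xyz:
    - [-0.02,0,0]
    - [-0.03,0,0]
    - [-0.04,0,0]
    - [-0.04,0,0]
    - [-0.02,0,0]
  twist: [0,0,0,0,0]
  claw: [0,0,0,0,0]

```text
time_s: 23.7
tcp_pos: [0.514, 0.0364, 0.2543]
ee_rot: [[0.018, -0.998, -0.059], [0.0, -0.059, 0.998], [-1.0, -0.018, -0.001]]
wrist_force: [0.5, -0.0, -3.5]
gripper_width: 0.144
```

```bash
python3 -c "
from h import *
settle(3);st();plan([.6,-.35,.27],3)
d=imaging.capture('scene'); save(d,'i.png')
"
```

```text
t 23.85 tcp [0.5133 0.0365 0.2515] x [ 0.015  0.001 -1.   ] y [-0.998 -0.058 -0.015] F [ 0.6  0.9 -3.4] w 0.145 j [ 22.3  10.2 -14.1   0.3 -64.9 -19.1]
final j6 19.9
n 9 dy -0.2 j6 -19.1
xyz [[-0.0019, -0.0072, -0.0434], [-0.0019, -0.0072, -0.0434], [-0.0019, -0.0072, -0.0434], [-0.0019, -0.0072, -0.0434], [-0.0019, -0.0072, -0.0434], [-0.0019, -0.0072, -0.0434], [-0.0019, -0.0072, -0.0434], [-0.0019, -0.0073, -0.0434], [-0.0019, -0.0073, -0.0434]]
tw [0.02, 0.02, 0.02, 0.02, 0.02, 0.02, 0.02, 0.02, 0.02]
```

View pics/i.png

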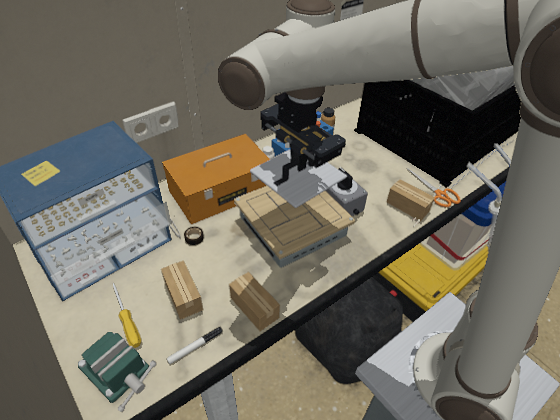

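apply_moves:
  xyz:
    - [-0.002,-0.005,-0.025]
    - [-0.002,-0.007,-0.035]
    - [-0.002,-0.007,-0.04]
    - [-0.002,-0.007,-0.04]
    - [-0.002,-0.007,-0.04]
    - [-0.002,-0.007,-0.04]
    - [-0.002,-0.007,-0.04]
    - [-0.002,-0.007,-0.04]
    - [-0.002,-0.007,-0.04]
    - [-0.002,-0.005,-0.03]
  twist: [0,0,0,0,0,0,0,0,0,0]
  claw: [0,0,0,0,0,0,0,0,0,0]

```text
time_s: 24.9
tcp_pos: [0.5911, -0.3365, 0.2346]
ee_rot: [[-0.044, -0.997, -0.064], [0.011, -0.064, 0.998], [-0.999, 0.044, 0.014]]
wrist_force: [-0.3, -0.0, -3.1]
gripper_width: 0.147
```

```bash
python3 -c "
from h import *
settle(3);st();plan([.6,-.35,.14],3)
d=imaging.capture('scene'); save(d,'i2.png')
"
```

```text
t 25.05 tcp [ 0.5907 -0.3359  0.2338] x [-0.045  0.012 -0.999] y [-0.997 -0.063  0.045] F [-0.1  0.1 -4.5] w 0.144 j [-16.   28.9  11.    0.1 -74.8  19.5]
final j6 19.9
n 3 dy -0.6 j6 19.5
xyz [[0.031, -0.0042, -0.0053], [0.031, -0.0042, -0.0053], [0.031, -0.0042, -0.0053]]
tw [0.18, 0.18, 0.18]
```

View pics/i2.png

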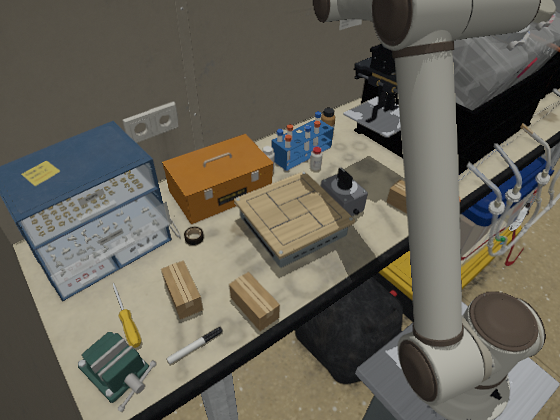

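apply_moves:
  xyz:
    - [0.03,-0.004,-0.004]
    - [0.035,-0.004,-0.004]
    - [0.035,-0.004,-0.004]
    - [0.025,0,0]
  twist: [0.2,0.2,0,0]
  claw: [0,0,0,0]

```text
time_s: 25.5
tcp_pos: [0.5997, -0.3406, 0.1073]
ee_rot: [[-0.039, -0.997, -0.062], [0.01, -0.062, 0.998], [-0.999, 0.039, 0.013]]
wrist_force: [-0.0, 0.2, -3.6]
gripper_width: 0.151
```

```bash
python3 -c "
from h import *
settle(4);st();plan([.6,-.35,.04],3)
"
```

```text
t 25.7 tcp [ 0.6011 -0.3417  0.111 ] x [-0.036  0.008 -0.999] y [-0.997 -0.063  0.036] F [ 1.   0.  -2.4] w 0.146 j [-16.2  35.    3.4   0.2 -60.6  19.7]
final j6 19.9
n 2 dy -0.5 j6 19.7
xyz [[0.0355, -0.0005, -0.0044], [0.0355, -0.0005, -0.0044]]
tw [0.25, 0.25]
```

apply_moves:
  xyz:
    - [0.03,0,-0.004]
    - [0.02,0,-0.004]
  twist: [0.2,0.2]
  claw: [0,0]

```text
time_s: 25.9
tcp_pos: [0.6057, -0.3503, 0.0694]
ee_rot: [[-0.02, -0.998, -0.059], [0.0, -0.059, 0.998], [-1.0, 0.02, 0.001]]
wrist_force: [-0.7, -0.2, -3.7]
gripper_width: 0.147
```

```bash
python3 -c "
from h import *
settle(4);st();plan([.6,-.35,.04],3)
"
```

```text
t 26.1 tcp [ 0.6065 -0.3512  0.0709] x [-0.019 -0.001 -1.   ] y [-0.998 -0.06   0.019] F [-0.2 -1.  -2.7] w 0.146 j [-16.7  37.5   1.8   0.5 -55.3  19.9]
final j6 19.9
n 1 dy -0.2 j6 19.9
xyz [[0.031, 0.0058, 0.0016]]
tw [0.15]
```

apply_moves:
  xyz:
    - [0.028,0.004,0]
  twist: [0]
  claw: [0]

```text
time_s: 26.2
tcp_pos: [0.6072, -0.3533, 0.05]
ee_rot: [[-0.006, -0.998, -0.062], [-0.008, -0.062, 0.998], [-1.0, 0.006, -0.007]]
wrist_force: [0.4, -0.9, -3.4]
gripper_width: 0.147
```

```bash
python3 -c "
from h import *
settle(4);st()
"
```

```text
t 26.4 tcp [ 0.6026 -0.3516  0.0445] x [-0.018 -0.002 -1.   ] y [-0.998 -0.06   0.018] F [ 0.1 -0.7 -3.4] w 0.146 j [-16.8  38.8  -0.1   0.5 -52.1  20. ]
```

apply_moves:
  xyz:
    - [0.006,0,0]
  twist: [0]
  claw: [0]

```text
time_s: 26.5
tcp_pos: [0.6042, -0.3523, 0.0413]
ee_rot: [[-0.014, -0.998, -0.061], [-0.004, -0.061, 0.998], [-1.0, 0.014, -0.004]]
wrist_force: [-0.2, -0.1, -2.7]
gripper_width: 0.142
```

```bash
python3 -c "
from h import *
settle(4);st()
"
```

```text
t 26.7 tcp [ 0.6034 -0.3519  0.0396] x [-0.016 -0.003 -1.   ] y [-0.998 -0.06   0.016] F [ 1.3 -0.3 -1.8] w 0.146 j [-16.8  39.2  -0.2   0.6 -51.4  20. ]
```

apply_moves:
  xyz:
    - [0.001,0,0]
  twist: [0]
  claw: [1]

```text
time_s: 26.8
tcp_pos: [0.6038, -0.3522, 0.0395]
ee_rot: [[-0.015, -0.998, -0.061], [-0.004, -0.061, 0.998], [-1.0, 0.015, -0.003]]
wrist_force: [-0.2, -0.5, 1.0]
gripper_width: 0.185
```

```bash
python3 -c "
from h import *
settle(14);st();plan([.40,-.29,.4],0)
"
```

```text
t 27.5 tcp [ 0.6034 -0.3519  0.0385] x [-0.016 -0.003 -1.   ] y [-0.998 -0.061  0.016] F [0.8 0.6 0.5] w 0.788 j [-16.8  39.2  -0.3   0.6 -51.3  20. ]
final j6 17.0
n 10 dy -3.1 j6 20.0
xyz [[-0.0358, 0.0205, 0.0073], [-0.0358, 0.0205, 0.0072], [-0.0358, 0.0206, 0.0071], [-0.0358, 0.0206, 0.007], [-0.0358, 0.0207, 0.0069], [-0.0358, 0.0207, 0.0068], [-0.0358, 0.0207, 0.0067], [-0.0358, 0.0208, 0.0065], [-0.0358, 0.0208, 0.0064], [-0.0358, 0.0208, 0.0063]]
tw [0.31, 0.31, 0.31, 0.31, 0.31, 0.31, 0.31, 0.31, 0.31, 0.31]
```

apply_moves:
  xyz:
    - [-0.04,0,0]
    - [-0.05,0,0]
    - [-0.05,0,0]
    - [-0.05,0,0]
    - [-0.05,0.03,0.02]
    - [-0.03,0.04,0.03]
    - [0,0.04,0.03]
    - [0,0.04,0.03]
    - [0,0.03,0.02]
  twist: [0,0,0,0,0,0,0,0,0]
  claw: [1,1,1,1,1,1,1,1,1]

```text
time_s: 28.4
tcp_pos: [0.4298, -0.2385, 0.3032]
ee_rot: [[-0.019, -0.998, -0.058], [-0.002, -0.058, 0.998], [-1.0, 0.02, -0.001]]
wrist_force: [1.2, 0.5, 0.6]
gripper_width: 1.001
```

```bash
cat >> h.py <<'E'
def cartons(d,z0=0.,thr=.3,ref=None):
    out=[]
    for o in imaging.regions_of("carton_1_mid",d):
        if o["p"]<thr: continue
        out.append((o["p"],o["centre"],o["mask"]))
    return out
def fitcarton(views,x,y,yaws=(0,45,90,135),z0=0.):
    best=None
    for a in yaws:
        p,c=fit(views,lambda p:box(p[0],p[1],z0,np.radians(p[2]),.114,.056,.056),[x,y,a],[.01,.01,10])
        if best is None or c<best[1]: best=(p,c)
    return best
E
python3 -c "
from h import *
settle(3);st()
d=imaging.capture('wrist'); save(d,'k.png')
for p,c,m in cartons(d):
    P=toz(d,c,.03)[0]; b=fitcarton([(d,m)],P[0],P[1]); print(round(p,2),np.round(c),m.sum(),np.round(b[0],3),round(b[1],3))
    q=proj(d,box(b[0][0],b[0][1],0,np.radians(b[0][2]),.114,.056,.056)); save(d,'k_%d.png'%int(c[0]),q)
"; ls pics
```

```text
t 28.55 tcp [ 0.4305 -0.239   0.3037] x [-0.019 -0.002 -1.   ] y [-0.998 -0.058  0.019] F [-0.   0.3  0.2] w 0.998 j [ -9.9   6.9 -10.5   0.3 -73.6  13.2]
0.58 [296. 125.] 5014 [ 0.407 -0.303 10.713] 0.021
a_scene.png
a_top.png
a_wrist.png
a_z.png
a_z2.png
b_scene.png
b_top.png
b_wrist.png
c_wrist.png
c_z.png
d.png
e.png
e2.png
f_scene.png
f_wrist.png
g.png
g2.png
g3.png
i.png
i2.png
k.png
k_296.png
```

View pics/k.png

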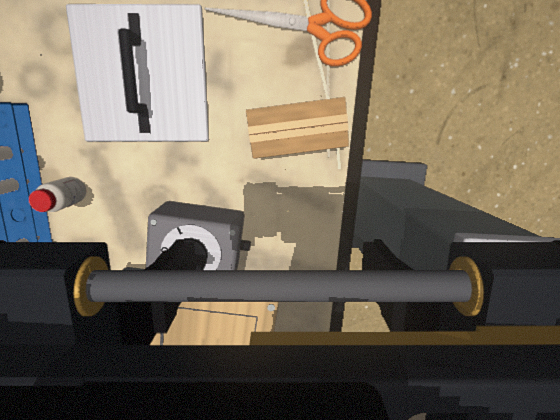

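```bash
python3 -c "
from h import *
plan([.407,-.303,.15],100.7)
"
```

```text
final j6 -61.0
n 11 dy -82.5 j6 13.2
xyz [[0.0139, 0.0024, -0.0056], [0.0139, 0.0016, -0.0058], [0.0139, 0.0008, -0.006], [0.0139, 0.0001, -0.0061], [0.0139, -0.0007, -0.006], [0.0139, -0.0015, -0.0059], [0.0139, -0.0023, -0.0056], [0.0139, -0.003, -0.0053], [0.0139, -0.0037, -0.0048], [0.0139, -0.0043, -0.0043], [0.0139, -0.0048, -0.0037]]
tw [7.5, 7.5, 7.5, 7.5, 7.5, 7.5, 7.5, 7.5, 7.5, 7.5, 7.5]
```

apply_moves:
  xyz:
    - [0.014,0.002,-0.006]
    - [0.014,0.002,-0.006]
    - [0.014,0.001,-0.006]
    - [0.014,0,-0.006]
    - [0.014,0,-0.006]
    - [0.014,-0.001,-0.006]
    - [0.014,-0.002,-0.006]
    - [0.014,-0.003,-0.005]
    - [0.014,-0.004,-0.005]
    - [0.014,-0.004,-0.004]
    - [0.014,-0.005,-0.004]
  twist: [7.7,7.7,7.7,7.7,7.7,7.7,7.7,7.7,7.7,7.7,7]
  claw: [1,1,1,1,1,1,1,1,1,1,1]

```text
time_s: 29.75
tcp_pos: [0.4163, -0.3125, 0.1369]
ee_rot: [[-0.025, -0.098, 0.995], [-0.003, 0.995, 0.098], [-1.0, -0.0, -0.025]]
wrist_force: [0.3, -0.8, 0.6]
gripper_width: 0.999
```

```bash
python3 -c "
from h import *
settle(4);st()
plan([.407,-.303,.08],100.7)
d=imaging.capture('wrist'); save(d,'l.png',proj(d,box(.407,-.303,0,np.radians(10.7),.114,.056,.056)))
"
```

```text
t 29.95 tcp [ 0.4159 -0.312   0.138 ] x [-0.025 -0.003 -1.   ] y [-0.106  0.994 -0.   ] F [0.3 0.  0.1] w 0.996 j [-18.6  18.  -21.7   0.8 -51.6 -65.8]
final j6 -61.0
n 2 dy 5.1 j6 -65.8
xyz [[0.0291, 0.005, -0.0032], [0.0291, 0.0051, -0.003]]
tw [-2.55, -2.55]
```

View pics/l.png

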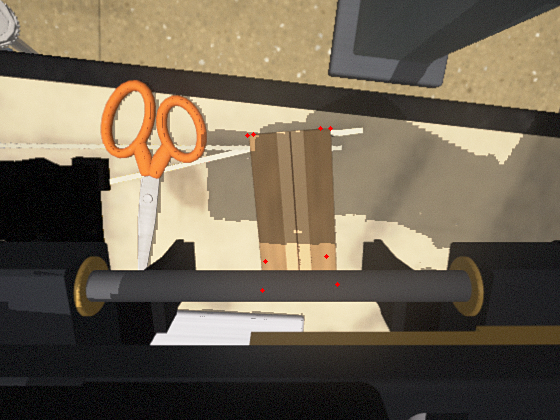

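apply_moves:
  xyz:
    - [0.01,0.005,-0.003]
    - [0.03,0.005,-0.003]
  twist: [-2.5,-2.5]
  claw: [1,1]

```text
time_s: 30.2
tcp_pos: [0.4137, -0.305, 0.1035]
ee_rot: [[-0.01, -0.2, 0.98], [-0.01, 0.98, 0.2], [-1.0, -0.007, -0.012]]
wrist_force: [-0.4, -0.2, -0.3]
gripper_width: 1.0
```

```bash
python3 -c "
from h import *
settle(4);st()
plan([.407,-.303,.026],100.7)
"
```

```text
t 30.4 tcp [ 0.4112 -0.3042  0.1014] x [-0.018 -0.007 -1.   ] y [-0.197  0.98  -0.003] F [ 1.1 -0.9  0.5] w 1.002 j [-17.9  19.8 -25.6   0.9 -45.5 -61.5]
final j6 -61.0
n 2 dy 0.0 j6 -61.5
xyz [[0.0377, 0.0011, -0.0012], [0.0377, 0.0011, -0.0012]]
tw [-0.02, -0.02]
```

apply_moves:
  xyz:
    - [0.04,0.001,-0.002]
  twist: [0.3]
  claw: [1]

```text
time_s: 30.5
tcp_pos: [0.4145, -0.3063, 0.067]
ee_rot: [[-0.004, -0.194, 0.981], [-0.013, 0.981, 0.194], [-1.0, -0.012, -0.006]]
wrist_force: [1.7, -0.6, -0.7]
gripper_width: 1.0
```

```bash
python3 -c "
from h import *
settle(4);st()
plan([.407,-.303,.026],100.7)
"
```

```text
t 30.7 tcp [ 0.409  -0.3043  0.0626] x [-0.018 -0.007 -1.   ] y [-0.192  0.981 -0.004] F [1.6 0.4 0.4] w 1.003 j [-18.   22.9 -28.2   1.1 -39.8 -61.8]
final j6 -61.0
n 1 dy 0.5 j6 -61.8
xyz [[0.0366, 0.0018, -0.0011]]
tw [-0.48]
```

apply_moves:
  xyz:
    - [0.036,0.002,-0.001]
  twist: [0]
  claw: [1]

```text
time_s: 30.8
tcp_pos: [0.4128, -0.3051, 0.0319]
ee_rot: [[-0.004, -0.194, 0.981], [-0.013, 0.981, 0.194], [-1.0, -0.012, -0.007]]
wrist_force: [0.6, 0.0, -0.7]
gripper_width: 0.996
```

```bash
python3 -c "
from h import *
settle(5);st()
"
```

```text
t 31.05 tcp [ 0.4083 -0.3034  0.0284] x [-0.015 -0.009 -1.   ] y [-0.193  0.981 -0.005] F [ 0.8 -0.7  0.6] w 1.0 j [-17.9  25.9 -30.2   1.3 -34.6 -62.1]
```

apply_moves:
  xyz:
    - [0,0,0]
  twist: [0]
  claw: [0]

```text
time_s: 31.15
tcp_pos: [0.4095, -0.3039, 0.0301]
ee_rot: [[-0.013, -0.193, 0.981], [-0.01, 0.981, 0.193], [-1.0, -0.007, -0.014]]
wrist_force: [0.5, 0.9, 0.2]
gripper_width: 0.968
```

```bash
python3 -c "
from h import *
settle(12);st()
"
```

```text
t 31.75 tcp [ 0.4081 -0.3032  0.0286] x [-0.016 -0.008 -1.   ] y [-0.193  0.981 -0.005] F [-0.5  2.3  5.3] w 0.645 j [-17.8  25.9 -30.2   1.3 -34.7 -62.1]
```

apply_moves:
  xyz:
    - [-0.03,0,0]
    - [-0.045,0,0]
    - [-0.045,0,0]
    - [-0.045,0,0]
    - [-0.045,0,0]
    - [-0.03,0,0]
  twist: [0,0,0,0,0,0]
  claw: [0,0,0,0,0,0]

```text
time_s: 32.35
tcp_pos: [0.4092, -0.3006, 0.2694]
ee_rot: [[-0.032, -0.191, 0.981], [-0.003, 0.981, 0.192], [-0.999, 0.004, -0.032]]
wrist_force: [0.4, -1.6, -1.2]
gripper_width: 0.641
```

```bash
python3 -c "
from h import *
settle(3);st()
plan([.5053,-.0393,.28],84.9)
"
```

```text
t 32.5 tcp [ 0.4094 -0.3004  0.2679] x [-0.031 -0.002 -1.   ] y [-0.191  0.982  0.004] F [ 0.   0.  -2.4] w 0.639 j [-17.5  10.  -12.1   0.7 -69.6 -61.7]
final j6 -109.1
n 7 dy -15.9 j6 -61.7
xyz [[-0.0022, 0.034, 0.0205], [-0.0022, 0.0348, 0.0192], [-0.0022, 0.0355, 0.0178], [-0.0022, 0.0362, 0.0163], [-0.0022, 0.0368, 0.0149], [-0.0022, 0.0374, 0.0134], [-0.0022, 0.0379, 0.0119]]
tw [2.27, 2.27, 2.27, 2.27, 2.27, 2.27, 2.27]
```

apply_moves:
  xyz:
    - [-0.002,0.034,0.02]
    - [-0.002,0.035,0.019]
    - [-0.002,0.036,0.018]
    - [-0.002,0.036,0.016]
    - [-0.002,0.037,0.015]
    - [-0.002,0.037,0.013]
    - [-0.002,0.037,0.012]
  twist: [2.5,2.5,2.5,2.5,2.5,2,2]
  claw: [0,0,0,0,0,0,0]

```text
time_s: 33.2
tcp_pos: [0.5043, -0.0359, 0.2624]
ee_rot: [[-0.057, 0.12, 0.991], [0.002, 0.993, -0.12], [-0.998, -0.005, -0.057]]
wrist_force: [0.6, -0.4, -2.0]
gripper_width: 0.643
```

```bash
python3 -c "
from h import *
settle(4);st()
plan([.5053,-.0393,.16],84.9)
d=imaging.capture('wrist')
sl=np.array([.5415,.0177]);c,s=np.cos(np.radians(-5.11)),np.sin(np.radians(-5.11))
W=lambda a,b,z=.07:[sl[0]+c*a-s*b,sl[1]+s*a+c*b,z]
save(d,'m.png',proj(d,[W(-.088,-.088),W(-.088,.088),W(.088,-.088),W(.088,.088),W(-.115,-.115),W(-.115,.115),W(-.032,-.032),W(-.032,.088),W(.026,-.032)]))
save(imaging.capture('scene'),'m2.png')
"
```

```text
t 33.4 tcp [ 0.5043 -0.0368  0.2625] x [-0.058  0.002 -0.998] y [ 0.116  0.993 -0.005] F [-0.7 -0.1 -1.4] w 0.641 j [  13.7   11.   -11.1   -0.9  -71.2 -110.1]
final j6 -109.1
n 3 dy 1.3 j6 -110.1
xyz [[0.0341, -0.0006, 0.0024], [0.0341, -0.0006, 0.0024], [0.0341, -0.0007, 0.0024]]
tw [-0.42, -0.42, -0.42]
```

View pics/m.png

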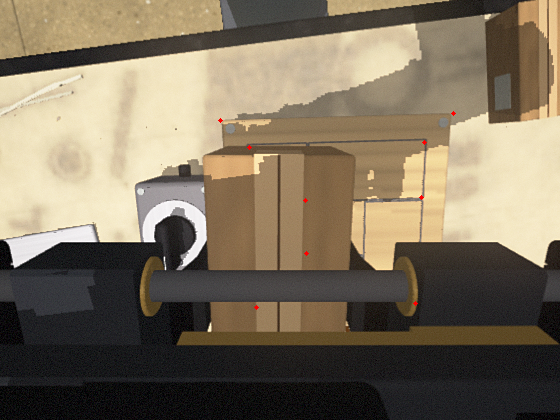

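View pics/m2.png

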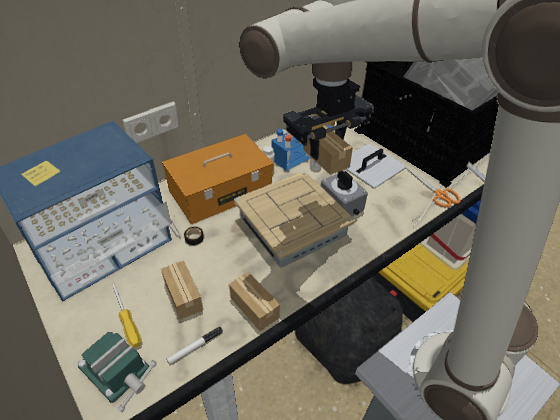

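apply_moves:
  xyz:
    - [0.035,-0.001,0.004]
    - [0.04,-0.001,0.004]
    - [0.035,-0.001,0.002]
  twist: [-0.5,-0.5,0]
  claw: [0,0,0]

```text
time_s: 33.8
tcp_pos: [0.5109, -0.0451, 0.1553]
ee_rot: [[-0.041, 0.104, 0.994], [0.004, 0.995, -0.104], [-0.999, -0.001, -0.042]]
wrist_force: [-0.3, 0.2, -1.3]
gripper_width: 0.641
```

```bash
python3 -c "
from h import *
settle(4);st()
plan([.5053,-.0393,.12],84.9)
"
```

```text
t 34.0 tcp [ 0.5114 -0.0448  0.157 ] x [-0.043  0.002 -0.999] y [ 0.104  0.995 -0.002] F [-0.1  1.1 -0.6] w 0.639 j [  12.7   16.8  -19.7   -0.8  -55.9 -108.2]
final j6 -109.1
n 1 dy 0.4 j6 -108.2
xyz [[0.0372, 0.0049, -0.005]]
tw [-0.38]
```

apply_moves:
  xyz:
    - [0.03,0.003,-0.003]
    - [-0.03,0.002,0]
  twist: [-0.5,-0.4]
  claw: [0,0]

```text
time_s: 34.2
tcp_pos: [0.5081, -0.0405, 0.1572]
ee_rot: [[-0.045, 0.089, 0.995], [0.002, 0.996, -0.089], [-0.999, -0.002, -0.045]]
wrist_force: [0.4, -0.2, -0.5]
gripper_width: 0.64
```

```bash
python3 -c "
from h import *
settle(4);st()
plan([.5053,-.0393,.115],84.9)
"
```

```text
t 34.4 tcp [ 0.5155 -0.0395  0.1656] x [-0.022  0.004 -1.   ] y [0.087 0.996 0.002] F [ 0.1  0.3 -1.5] w 0.64 j [  13.3   16.   -19.4   -0.6  -55.8 -107.9]
final j6 -109.1
n 2 dy -0.5 j6 -107.9
xyz [[0.0254, -0.0004, -0.0046], [0.0254, -0.0004, -0.0045]]
tw [0.24, 0.24]
```

Tilt is now −0.022. Continue down.

apply_moves:
  xyz:
    - [0.02,0,-0.004]
    - [0.03,0,-0.005]
  twist: [0,0]
  claw: [0,0]

```text
time_s: 34.6
tcp_pos: [0.5105, -0.0381, 0.1211]
ee_rot: [[-0.006, 0.087, 0.996], [0.007, 0.996, -0.087], [-1.0, 0.006, -0.006]]
wrist_force: [0.2, 0.5, -2.7]
gripper_width: 0.637
```

```bash
python3 -c "
from h import *
settle(5);st()
plan([.5053,-.0393,.1005],84.9)
"
```

```text
t 34.85 tcp [ 0.5097 -0.0383  0.1203] x [-0.011  0.005 -1.   ] y [0.086 0.996 0.004] F [ 0.7  0.3 -1. ] w 0.641 j [  13.7   18.3  -23.8   -0.6  -48.4 -108.2]
final j6 -109.1
n 1 dy -0.5 j6 -108.2
xyz [[0.0199, -0.0015, -0.0041]]
tw [0.55]
```

apply_moves:
  xyz:
    - [0.019,-0.001,-0.003]
  twist: [0]
  claw: [0]

```text
time_s: 34.95
tcp_pos: [0.5102, -0.0385, 0.1049]
ee_rot: [[-0.001, 0.085, 0.996], [0.006, 0.996, -0.085], [-1.0, 0.006, -0.002]]
wrist_force: [0.2, -0.2, -1.6]
gripper_width: 0.645
```

```bash
python3 -c "
from h import *
settle(5);st()
plan([.5063,-.0393,.0995],84.9)
"
```

```text
t 35.2 tcp [ 0.5075 -0.0389  0.1026] x [-0.009  0.005 -1.   ] y [0.086 0.996 0.005] F [ 0.9 -0.4 -1.7] w 0.639 j [  13.7   19.4  -25.4   -0.6  -45.6 -108.2]
final j6 -109.0
n 1 dy -0.6 j6 -108.2
xyz [[0.0031, -0.0005, -0.0011]]
tw [0.58]
```

apply_moves:
  xyz:
    - [0.003,0,-0.002]
  twist: [0]
  claw: [0]

```text
time_s: 35.3
tcp_pos: [0.5067, -0.0385, 0.1009]
ee_rot: [[-0.006, 0.086, 0.996], [0.006, 0.996, -0.086], [-1.0, 0.005, -0.006]]
wrist_force: [0.8, -0.7, -0.8]
gripper_width: 0.639
```

```bash
python3 -c "
from h import *
settle(4);st()
"
```

```text
t 35.5 tcp [ 0.5056 -0.0386  0.1   ] x [-0.008  0.006 -1.   ] y [0.086 0.996 0.005] F [ 0.4 -0.1 -1.7] w 0.641 j [  13.7   19.5  -25.8   -0.6  -45.1 -108.3]
```

apply_moves:
  xyz:
    - [0,0,0]
  twist: [0]
  claw: [1]

```text
time_s: 35.6
tcp_pos: [0.5059, -0.0386, 0.1003]
ee_rot: [[-0.008, 0.086, 0.996], [0.005, 0.996, -0.086], [-1.0, 0.005, -0.008]]
wrist_force: [0.4, 0.2, -0.3]
gripper_width: 0.678
```

```bash
python3 -c "
from h import *
settle(8);st()
"
```

```text
t 36.0 tcp [ 0.5057 -0.0386  0.1   ] x [-0.008  0.005 -1.   ] y [0.086 0.996 0.005] F [ 0.4 -0.1 -0.8] w 0.972 j [  13.7   19.5  -25.8   -0.6  -45.1 -108.3]
```

apply_moves:
  xyz:
    - [-0.03,0,0]
    - [-0.05,0,0]
    - [-0.05,0,0]
    - [-0.05,0,0]
    - [-0.05,0.02,0]
    - [-0.03,0.045,0]
    - [0,0.05,0]
    - [0,0.05,0]
    - [0,0.05,0]
    - [0,0.05,0]
    - [0,0.04,0]
    - [0,0.02,0]
  twist: [0,0,0,0,0,0,0,0,0,0,0,0]
  claw: [1,1,1,1,1,1,1,1,1,1,1,1]

```text
time_s: 37.2
tcp_pos: [0.5356, 0.2822, 0.3651]
ee_rot: [[-0.007, 0.094, 0.996], [0.009, 0.996, -0.094], [-1.0, 0.008, -0.008]]
wrist_force: [-0.8, -0.2, -0.0]
gripper_width: 1.001
```

```bash
python3 -c "
from h import *
settle(3);st()
d=imaging.capture('wrist'); save(d,'n.png')
save(imaging.capture('scene'),'n2.png')
for p,c,m in cartons(d):
    P=toz(d,c,.03)[0]; b=fitcarton([(d,m)],P[0],P[1]); print(round(p,2),np.round(c),m.sum(),np.round(b[0],3),round(b[1],3))
"
```

```text
t 37.35 tcp [0.5357 0.28   0.3651] x [-0.007  0.008 -1.   ] y [0.095 0.995 0.007] F [-0.5 -1.  -0.3] w 1.003 j [  42.6   16.9   11.2   -0.6  -84.3 -138. ]
0.81 [ 26. 182.] 5516 [ 0.519 -0.087 -5.721] 0.128
0.67 [113. 179.] 18784 [ 0.484  0.011 -3.237] 0.724
```

View pics/n.png

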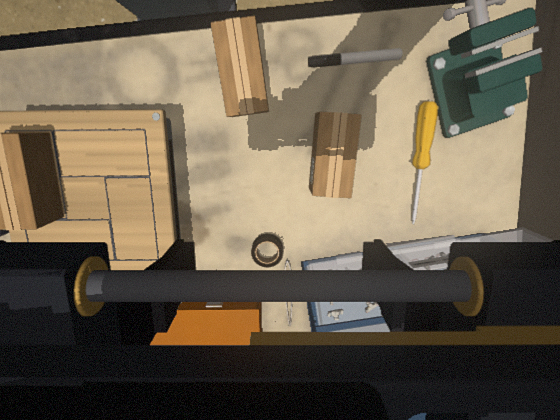

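View pics/n2.png

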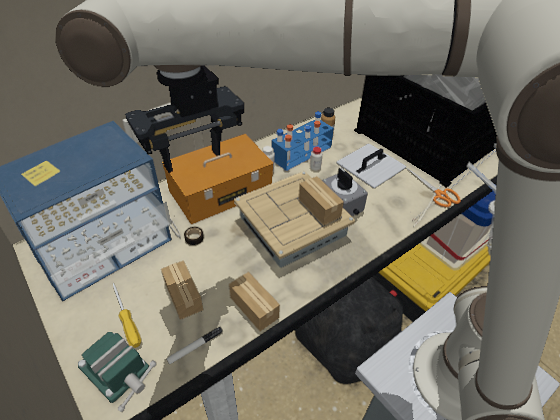

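```bash
python3 -c "
from h import *
d=imaging.capture('wrist')
for q in ('carton_1_mid','carton_2_mid','carton_1'):
  try:
    for o in imaging.regions_of(q,d): print(q,round(o['p'],2),np.round(o['centre']),o['mask'].sum())
  except Exception as e: print(e)
import pickle; pickle.dump(d,open('n.pkl','wb'))
im=d['pixels'][:,:,::-1]
cv2.imwrite('pics/n_z.png',cv2.resize(im[0:220,190:400],None,fx=3,fy=3,interpolation=cv2.INTER_CUBIC))
"
```

```text
carton_2_mid 0.59 [241.  65.] 4279
it knows: carton_1_mid, carton_2_mid, carton_3_mid, carton_4_mid, isolator, isolator_grip, pen, plate_handle, slab, slot, tape_roll, white_bottle
```

View pics/n_z.png

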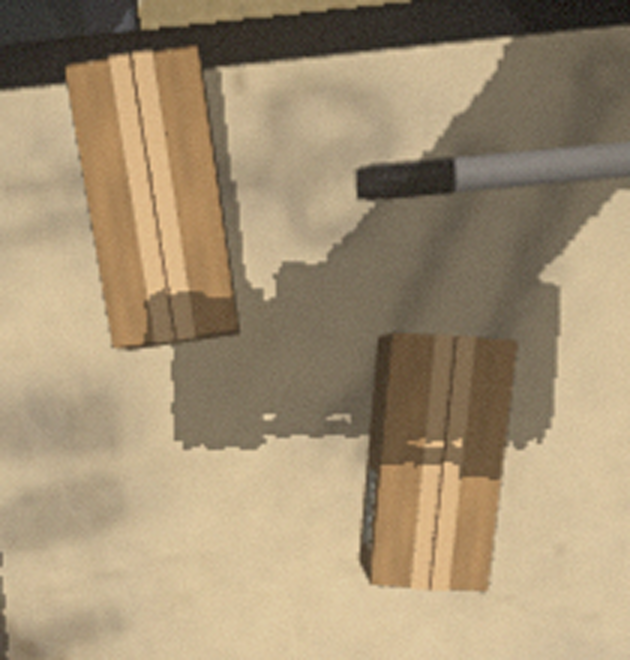

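```bash
cat >> h.py <<'E'
from scipy.optimize import least_squares
def fittop(d,px,z,L=.114,W=.056,x0=None):
    px=np.array(px,float);P=toz(d,px,z);
    v=P[3]-P[0]+P[2]-P[1]; a0=np.arctan2(v[1],v[0]); m=P.mean(0)
    loc=None
    def w(p):
        c,s=np.cos(p[2]),np.sin(p[2]); u=np.array([c,s]);n=np.array([-s,c])
        return np.array([[*(p[:2]+a*L/2*u+b*W/2*n),z] for a,b in((-1,sg),(-1,-sg),(1,-sg),(1,sg))])
    best=None
    for sg in(1,-1):
        o=least_squares(lambda p:(proj(d,w(p))-px).ravel(),[m[0],m[1],a0])
        if best is None or o.cost<best.cost: best=o
    return best.x,np.degrees(best.x[2]),np.round(best.fun,1)
E
python3 -c "
from h import *
import pickle; d=pickle.load(open('n.pkl','rb'))
f=lambda a:np.array(a)/3.+[190,0]-.33
print(fittop(d,f([(68,66),(199,47),(239,331),(112,347)]),.056))
print(fittop(d,f([(381,333),(517,340),(488,590),(375,585)]),.056))
b=[o for o in imaging.regions_of('carton_2_mid',imaging.capture('wrist'))]
"
```

```text
(array([0.39566149, 0.24586892, 0.03263823]), np.float64(1.8700326711401871), array([-0.7, -0.5,  0.6, -0.6, -0. ,  0.4,  0.1,  0.8]))
(array([ 0.51835184,  0.36015355, -0.12857451]), np.float64(-7.3667768207726505), array([ 1.6, -0. , -1.3, -1. ,  0.9,  0.3, -1.3,  0.8]))
```

```bash
python3 -c "
from h import *
st();plan([.3957,.2459,.15],91.9,n=7)
"
```

```text
t 37.75 tcp [0.536  0.2783 0.3665] x [-0.006  0.01  -1.   ] y [0.098 0.995 0.009] F [0.6 0.2 1.1] w 1.0 j [  42.5   16.8   11.2   -0.6  -84.3 -138. ]
final j6 -140.0
n 7 dy 7.4 j6 -138.0
xyz [[0.031, -0.0068, -0.0193], [0.031, -0.0065, -0.0194], [0.031, -0.0061, -0.0195], [0.031, -0.0058, -0.0196], [0.031, -0.0054, -0.0198], [0.031, -0.005, -0.0198], [0.031, -0.0047, -0.0199]]
tw [-1.06, -1.06, -1.06, -1.06, -1.06, -1.06, -1.06]
```

apply_moves:
  xyz:
    - [0.031,-0.007,-0.019]
    - [0.031,-0.007,-0.02]
    - [0.031,-0.006,-0.02]
    - [0.031,-0.006,-0.02]
    - [0.031,-0.005,-0.02]
    - [0.031,-0.005,-0.02]
    - [0.025,-0.005,-0.02]
  twist: [-1.1,-1.1,-1.1,-1.1,-1.1,-1.1,-1.1]
  claw: [1,1,1,1,1,1,1]

```text
time_s: 38.45
tcp_pos: [0.3955, 0.2429, 0.1534]
ee_rot: [[0.008, -0.035, 0.999], [0.02, 0.999, 0.035], [-1.0, 0.02, 0.009]]
wrist_force: [0.2, 0.4, -0.2]
gripper_width: 0.999
```

```bash
python3 -c "
from h import *
settle(4);st();plan([.3957,.2459,.09],91.9)
d=imaging.capture('wrist'); save(d,'o.png',proj(d,box(.3957,.2459,0,np.radians(1.9),.114,.056,.056)))
"
```

```text
t 38.65 tcp [0.397  0.2441 0.1551] x [ 0.009  0.02  -1.   ] y [-0.036  0.999  0.02 ] F [0.8 0.8 0.1] w 1.0 j [  51.4   10.8  -28.4   -0.4  -49.5 -139.1]
final j6 -140.0
n 2 dy -0.4 j6 -139.1
xyz [[0.0326, 0.0003, -0.0009], [0.0326, 0.0003, -0.0009]]
tw [0.2, 0.2]
```

View pics/o.png

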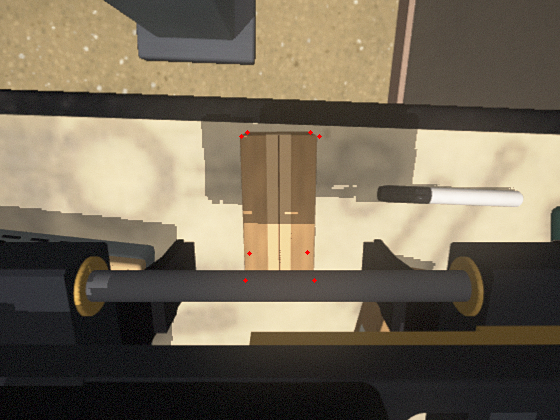

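apply_moves:
  xyz:
    - [0.03,0.001,-0.002]
    - [0.035,0,-0.001]
  twist: [0,0]
  claw: [1,1]

```text
time_s: 38.9
tcp_pos: [0.4022, 0.2533, 0.097]
ee_rot: [[0.026, -0.036, 0.999], [0.037, 0.999, 0.035], [-0.999, 0.036, 0.027]]
wrist_force: [-0.3, -0.5, -1.1]
gripper_width: 0.996
```

```bash
python3 -c "
from h import *
settle(4);st();plan([.3957,.2459,.028],91.9)
"
```

```text
t 39.1 tcp [0.4009 0.2517 0.0962] x [ 0.021  0.032 -0.999] y [-0.036  0.999  0.031] F [ 0.2  0.8 -0.3] w 0.999 j [  51.7   15.9  -32.4   -0.3  -39.5 -139.5]
final j6 -140.0
n 2 dy -0.4 j6 -139.5
xyz [[0.0339, -0.0039, -0.0035], [0.0339, -0.0039, -0.0035]]
tw [0.18, 0.18]
```

apply_moves:
  xyz:
    - [0.036,-0.004,-0.004]
  twist: [0]
  claw: [1]

```text
time_s: 39.2
tcp_pos: [0.4024, 0.2534, 0.0652]
ee_rot: [[0.032, -0.039, 0.999], [0.043, 0.998, 0.037], [-0.999, 0.042, 0.034]]
wrist_force: [0.5, 1.6, -0.2]
gripper_width: 1.0
```

```bash
python3 -c "
from h import *
settle(4);st();plan([.3957,.2459,.028],91.9)
"
```

```text
t 39.4 tcp [0.3987 0.2493 0.0615] x [ 0.023  0.033 -0.999] y [-0.037  0.999  0.032] F [0.  0.7 0.1] w 1.002 j [  51.8   18.9  -35.    -0.2  -33.8 -139.5]
final j6 -140.0
n 1 dy -0.4 j6 -139.5
xyz [[0.0333, -0.0044, -0.004]]
tw [0.39]
```

apply_moves:
  xyz:
    - [0.033,-0.0045,-0.004]
  twist: [0]
  claw: [1]

```text
time_s: 39.5
tcp_pos: [0.3997, 0.2504, 0.0331]
ee_rot: [[0.033, -0.039, 0.999], [0.043, 0.998, 0.038], [-0.999, 0.042, 0.034]]
wrist_force: [0.1, 0.6, -0.6]
gripper_width: 0.999
```

```bash
python3 -c "
from h import *
settle(5);st();plan([.3957,.2459,.028],91.9)
"
```

```text
t 39.75 tcp [0.3967 0.2469 0.03  ] x [ 0.025  0.035 -0.999] y [-0.038  0.999  0.034] F [-0.6 -0.5  0.5] w 1.0 j [  51.8   21.9  -37.2   -0.2  -28.4 -139.5]
final j6 -140.0
n 1 dy -0.4 j6 -139.5
xyz [[0.0019, -0.001, -0.0011]]
tw [0.44]
```

apply_moves:
  xyz:
    - [0,0,0]
  twist: [0]
  claw: [0]

```text
time_s: 39.85
tcp_pos: [0.3975, 0.2478, 0.0315]
ee_rot: [[0.027, -0.038, 0.999], [0.037, 0.999, 0.037], [-0.999, 0.036, 0.028]]
wrist_force: [1.1, -0.7, 0.1]
gripper_width: 0.961
```

```bash
python3 -c "
from h import *
settle(12);st()
"
```

```text
t 40.45 tcp [0.3967 0.2466 0.0302] x [ 0.025  0.034 -0.999] y [-0.038  0.999  0.033] F [-0.7 -1.1  4.6] w 0.648 j [  51.8   21.9  -37.2   -0.2  -28.5 -139.5]
```

apply_moves:
  xyz:
    - [-0.03,0,0]
    - [-0.045,0,0]
    - [-0.045,0,0]
    - [-0.045,0,0]
    - [-0.045,0,0]
  twist: [0,0,0,0,0]
  claw: [0,0,0,0,0]

```text
time_s: 40.95
tcp_pos: [0.3876, 0.2363, 0.2377]
ee_rot: [[0.008, -0.034, 0.999], [0.019, 0.999, 0.034], [-1.0, 0.019, 0.009]]
wrist_force: [0.8, 0.9, -2.9]
gripper_width: 0.646
```

```bash
python3 -c "
from h import *
settle(3);st();plan([.4845,.0539,.25],174.9,n=12)
save(imaging.capture('scene'),'p.png')
"
```

```text
t 41.1 tcp [0.3892 0.2381 0.2392] x [ 0.014  0.026 -1.   ] y [-0.035  0.999  0.025] F [-1.  -0.3 -2.1] w 0.649 j [  51.8    4.5  -22.5   -0.3  -61.4 -139.6]
final j6 -30.6
n 12 dy 82.8 j6 -139.6
xyz [[-0.0012, -0.0156, 0.0074], [-0.0012, -0.0164, 0.0055], [-0.0012, -0.0169, 0.0035], [-0.0012, -0.0172, 0.0014], [-0.0012, -0.0173, -0.0006], [-0.0012, -0.017, -0.0027], [-0.0012, -0.0166, -0.0047], [-0.0012, -0.0159, -0.0067], [-0.0012, -0.015, -0.0086], [-0.0012, -0.0139, -0.0103], [-0.0012, -0.0125, -0.0119], [-0.0012, -0.011, -0.0133]]
tw [-6.9, -6.9, -6.9, -6.9, -6.9, -6.9, -6.9, -6.9, -6.9, -6.9, -6.9, -6.9]
```

View pics/p.png

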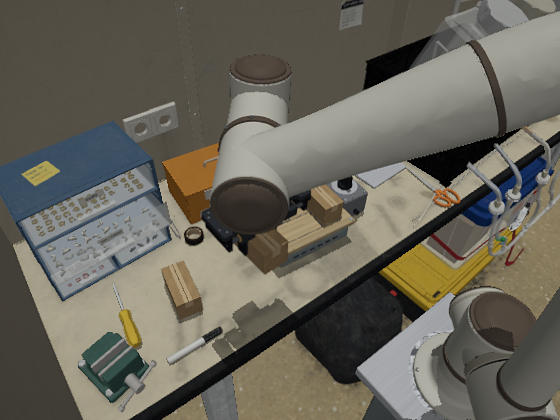

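apply_moves:
  xyz:
    - [-0.004,-0.016,0.007]
    - [-0.004,-0.016,0.006]
    - [-0.004,-0.017,0.004]
    - [-0.001,-0.017,0.001]
    - [-0.001,-0.017,-0.001]
    - [-0.001,-0.017,-0.003]
    - [-0.001,-0.017,-0.005]
    - [-0.001,-0.016,-0.007]
    - [-0.001,-0.015,-0.009]
    - [-0.001,-0.014,-0.01]
    - [-0.001,-0.013,-0.012]
    - [-0.001,-0.011,-0.013]
  twist: [-7,-7,-7,-7,-7,-7,-7,-7,-7,-7,-7,-6.5]
  claw: [0,0,0,0,0,0,0,0,0,0,0,0]

```text
time_s: 42.35
tcp_pos: [0.4778, 0.0441, 0.2223]
ee_rot: [[-0.049, -0.999, 0.02], [-0.004, 0.021, 1.0], [-0.999, 0.048, -0.005]]
wrist_force: [-0.6, 1.2, -1.7]
gripper_width: 0.645
```

```bash
python3 -c "
from h import *
settle(4);st();plan([.4845,.0539,.16],174.9)
d=imaging.capture('wrist'); save(d,'q.png')
import pickle;pickle.dump(d,open('q.pkl','wb'))
"
```

```text
t 42.55 tcp [0.4778 0.0447 0.2231] x [-0.047 -0.004 -0.999] y [-0.999  0.028  0.047] F [ 0.1  0.9 -1.6] w 0.645 j [ 24.2   9.9 -18.3  -1.  -64.4 -25.3]
final j6 -30.6
n 2 dy -4.0 j6 -25.3
xyz [[0.0314, -0.0047, 0.0048], [0.0314, -0.0045, 0.005]]
tw [1.98, 1.98]
```

View pics/q.png

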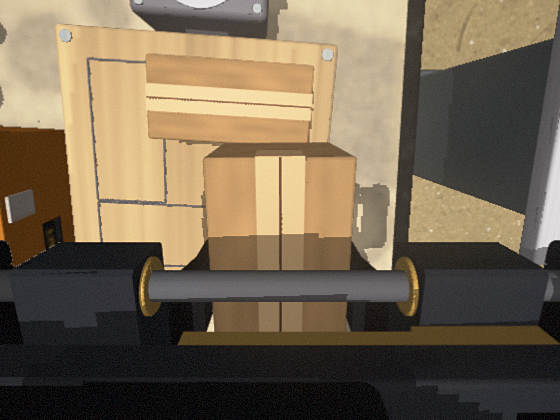

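```bash
python3 -c "
from h import *
import pickle;d=pickle.load(open('q.pkl','rb'))
im=d['pixels'][:,:,::-1]
cv2.imwrite('pics/q_z.png',cv2.resize(im[0:240,40:360],None,fx=2.5,fy=2.5,interpolation=cv2.INTER_CUBIC))
r_=fittop(d,[(146,54),(149,137),(310,143),(314,66)],.126);print(r_)
sl=np.array([.5415,.0177]);a=np.radians(-5.11);c,s=np.cos(a),np.sin(a)
dx=r_[0][:2]-sl;print('slab frame',c*dx[0]+s*dx[1],-s*dx[0]+c*dx[1],r_[1]+5.1)
W=lambda a,b,z=.07:[sl[0]+c*a-s*b,sl[1]+s*a+c*b,z]
print(np.round(proj(d,[W(.115,-.115),W(-.115,-.115),W(.088,-.088),W(.088,.029),W(.032,.029)]),1))
"
```

```text
(array([ 0.50350178, -0.04004781,  3.0641138 ]), np.float64(175.5607888743873), array([-1.1, -1.4, -0.2,  1.8, -0.3,  3.3,  1.7, -3. ]))
slab frame -0.03270370263476759 -0.06090272589234202 180.6607888743873
[[ 51.   21.5]
 [338.5  43.6]
 [ 88.7  60.7]
 [ 98.9 200.6]
 [162.2 203.6]]
```

View pics/q_z.png

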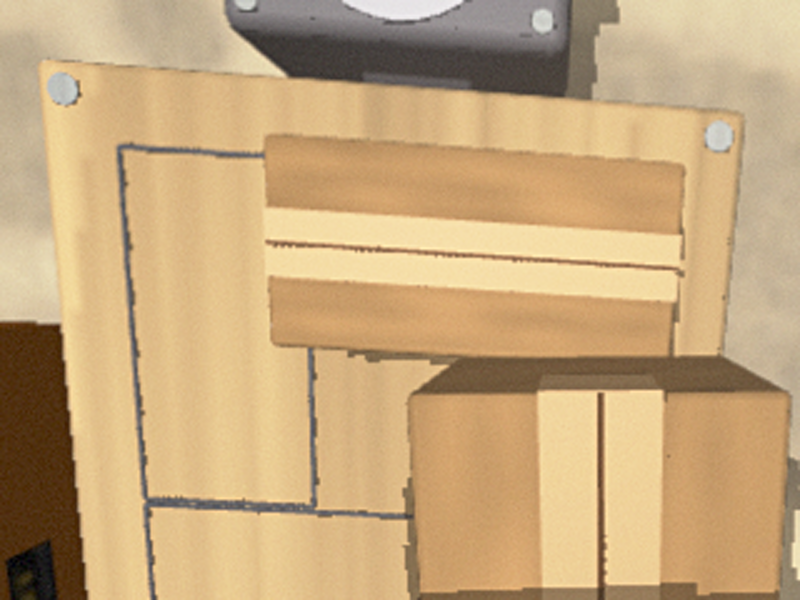

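apply_moves:
  xyz:
    - [0.04,-0.004,0.004]
    - [-0.04,-0.003,0.004]
    - [0.03,-0.002,0]
  twist: [1.3,1.2,1]
  claw: [0,0,0]

```text
time_s: 42.9
tcp_pos: [0.4797, 0.0521, 0.1871]
ee_rot: [[-0.057, -0.994, 0.089], [-0.009, 0.09, 0.996], [-0.998, 0.056, -0.014]]
wrist_force: [4.4, 1.8, 0.5]
gripper_width: 0.648
```

```bash
python3 -c "
from h import *
settle(4);st();plan([.4845,.0539,.14],174.9)
"
```

```text
t 43.1 tcp [0.4728 0.05   0.1803] x [-0.077 -0.013 -0.997] y [-0.993  0.092  0.075] F [ 0.7 -0.4 -1. ] w 0.646 j [ 24.9  12.8 -21.3  -1.3 -60.2 -29.5]
final j6 -30.6
n 1 dy -0.6 j6 -29.5
xyz [[0.0393, -0.0143, 0.0057]]
tw [0.55]
```

apply_moves:
  xyz:
    - [0.02,-0.006,0.003]
    - [-0.05,-0.006,0.002]
  twist: [0.2,0.1]
  claw: [0,0]

```text
time_s: 43.3
tcp_pos: [0.482, 0.0534, 0.201]
ee_rot: [[-0.089, -0.991, 0.096], [-0.017, 0.098, 0.995], [-0.996, 0.086, -0.025]]
wrist_force: [-0.0, 0.6, -2.5]
gripper_width: 0.647
```

```bash
python3 -c "
from h import *
settle(4);st();plan([.4845,.0539,.14],174.9)
"
```

```text
t 43.5 tcp [0.4908 0.0559 0.2113] x [-0.061 -0.009 -0.998] y [-0.994  0.095  0.06 ] F [ 0.2 -0.  -3. ] w 0.648 j [ 24.7  12.3 -17.   -1.1 -64.1 -29.7]
final j6 -30.6
n 2 dy -0.2 j6 -29.7
xyz [[0.0358, 0.0009, -0.0008], [0.0358, 0.0009, -0.0008]]
tw [0.1, 0.1]
```

apply_moves:
  xyz:
    - [0.05,0,0]
    - [-0.045,0,0]
  twist: [0,0]
  claw: [0,0]

```text
time_s: 43.7
tcp_pos: [0.4753, 0.0511, 0.1894]
ee_rot: [[-0.097, -0.991, 0.096], [-0.02, 0.098, 0.995], [-0.995, 0.095, -0.029]]
wrist_force: [-4.0, -0.9, -7.0]
gripper_width: 0.647
```

```bash
python3 -c "
from h import *
settle(4);st();plan([.4845,.0539,.14],174.9)
"
```

```text
t 43.9 tcp [0.4954 0.0578 0.2113] x [-0.042 -0.003 -0.999] y [-0.995  0.092  0.041] F [ 0.   0.2 -1.5] w 0.648 j [ 24.8  12.2 -17.2  -1.  -62.9 -29.7]
final j6 -30.6
n 2 dy -0.3 j6 -29.7
xyz [[0.0359, 0.0038, -0.0022], [0.0359, 0.0038, -0.0022]]
tw [0.13, 0.13]
```

apply_moves:
  xyz:
    - [0.05,0.006,-0.002]
    - [-0.045,0.006,-0.001]
  twist: [0,0]
  claw: [0,0]

```text
time_s: 44.1
tcp_pos: [0.4667, 0.0505, 0.1883]
ee_rot: [[-0.083, -0.992, 0.096], [-0.015, 0.097, 0.995], [-0.996, 0.081, -0.023]]
wrist_force: [-4.3, -1.6, -7.7]
gripper_width: 0.647
```

```bash
python3 -c "
from h import *
settle(4);st();plan([.4845,.0539,.14],174.9)
"
```

```text
t 44.3 tcp [0.4881 0.058  0.2119] x [-0.024  0.003 -1.   ] y [-0.996  0.091  0.024] F [-0.2  0.4 -1. ] w 0.648 j [ 25.3  10.9 -18.8  -0.9 -61.5 -30. ]
final j6 -30.6
n 2 dy -0.3 j6 -30.0
xyz [[0.036, 0.0007, -0.0022], [0.036, 0.0007, -0.0022]]
tw [0.16, 0.16]
```

Good. Now descend.

apply_moves:
  xyz:
    - [0.03,0.001,-0.002]
    - [0.04,0.001,-0.002]
  twist: [0,0]
  claw: [0,0]

```text
time_s: 44.5
tcp_pos: [0.4888, 0.0568, 0.1461]
ee_rot: [[-0.009, -0.996, 0.091], [0.01, 0.09, 0.996], [-1.0, 0.01, 0.01]]
wrist_force: [0.5, 0.3, -2.9]
gripper_width: 0.646
```

```bash
python3 -c "
from h import *
settle(4);st();plan([.4845,.0539,.115],174.9)
"
```

```text
t 44.7 tcp [0.4879 0.0559 0.1456] x [-0.015  0.007 -1.   ] y [-0.996  0.09   0.015] F [ 1.   1.  -0.7] w 0.647 j [ 25.1  14.7 -24.5  -0.9 -51.3 -29.7]
final j6 -30.6
n 1 dy -0.5 j6 -29.7
xyz [[0.0306, 0.0027, -0.0025]]
tw [0.51]
```

apply_moves:
  xyz:
    - [0.03,0.003,-0.0015]
  twist: [0]
  claw: [0]

```text
time_s: 44.8
tcp_pos: [0.4896, 0.0568, 0.1207]
ee_rot: [[-0.002, -0.996, 0.088], [0.011, 0.088, 0.996], [-1.0, 0.002, 0.011]]
wrist_force: [1.0, 1.1, -1.1]
gripper_width: 0.643
```

```bash
python3 -c "
from h import *
settle(5);st();plan([.4838,.0549,.1025],174.9)
"
```

```text
t 45.05 tcp [0.4858 0.0554 0.1176] x [-0.012  0.007 -1.   ] y [-0.996  0.089  0.012] F [-0.4  0.5 -2.5] w 0.647 j [ 25.2  16.6 -26.9  -0.9 -46.9 -29.7]
final j6 -30.8
n 1 dy -0.6 j6 -29.7
xyz [[0.0151, 0.0018, -0.0008]]
tw [0.61]
```

apply_moves:
  xyz:
    - [0.016,0.002,-0.0005]
  twist: [0]
  claw: [0]

```text
time_s: 45.15
tcp_pos: [0.4868, 0.0564, 0.105]
ee_rot: [[-0.003, -0.996, 0.088], [0.01, 0.088, 0.996], [-1.0, 0.004, 0.01]]
wrist_force: [-0.1, -0.5, -2.2]
gripper_width: 0.644
```

```bash
python3 -c "
from h import *
settle(5);st();plan([.4838,.0549,.1005],174.9)
"
```

```text
t 45.4 tcp [0.4845 0.0555 0.1029] x [-0.009  0.008 -1.   ] y [-0.996  0.089  0.01 ] F [ 0.4 -0.5 -1.8] w 0.644 j [ 25.3  17.6 -28.1  -0.9 -44.6 -29.7]
final j6 -30.8
n 1 dy -0.7 j6 -29.7
xyz [[0.0024, 0.0006, -0.0007]]
tw [0.66]
```

apply_moves:
  xyz:
    - [0.0025,0,-0.0005]
  twist: [0]
  claw: [0]

```text
time_s: 45.5
tcp_pos: [0.4853, 0.0553, 0.1015]
ee_rot: [[-0.007, -0.996, 0.088], [0.009, 0.088, 0.996], [-1.0, 0.008, 0.008]]
wrist_force: [-1.3, 0.6, 0.1]
gripper_width: 0.647
```

```bash
python3 -c "
from h import *
settle(4);st()
"
```

```text
t 45.7 tcp [0.4851 0.0551 0.1011] x [-0.008  0.008 -1.   ] y [-0.996  0.088  0.009] F [ 0.6 -1.1  1.2] w 0.642 j [ 25.2  17.7 -28.2  -0.9 -44.2 -29.6]
```

apply_moves:
  xyz:
    - [0,0,0]
  twist: [0]
  claw: [1]

```text
time_s: 45.8
tcp_pos: [0.4853, 0.0551, 0.1014]
ee_rot: [[-0.007, -0.996, 0.088], [0.008, 0.088, 0.996], [-1.0, 0.008, 0.008]]
wrist_force: [0.1, -0.9, 0.3]
gripper_width: 0.678
```

```bash
python3 -c "
from h import *
settle(8);st()
"
```

```text
t 46.2 tcp [0.4851 0.0551 0.101 ] x [-0.008  0.008 -1.   ] y [-0.996  0.088  0.009] F [-0.3  0.1 -0.6] w 0.971 j [ 25.2  17.8 -28.2  -0.9 -44.2 -29.6]
```

apply_moves:
  xyz:
    - [-0.03,0,0]
    - [-0.05,0,0]
    - [-0.05,0,0]
    - [-0.05,0,0]
    - [-0.04,0,0]
  twist: [0,0,0,0,0]
  claw: [1,1,1,1,1]

```text
time_s: 46.7
tcp_pos: [0.4837, 0.0521, 0.321]
ee_rot: [[-0.026, -0.996, 0.089], [0.002, 0.089, 0.996], [-1.0, 0.026, -0.001]]
wrist_force: [1.4, -0.6, -0.6]
gripper_width: 1.0
```

```bash
python3 -c "
from h import *
settle(4);st();plan([.58,.345,.36],82.6,n=12)
d=imaging.capture('wrist'); save(d,'s.png');d=imaging.capture('scene'); save(d,'s2.png')
"
```

```text
t 46.9 tcp [0.4836 0.0524 0.3185] x [-0.026  0.002 -1.   ] y [-0.996  0.09   0.027] F [0.2 0.2 0.2] w 1.005 j [ 24.9   6.2  -8.8  -0.8 -76.3 -29.8]
final j6 38.1
n 12 dy 87.6 j6 -29.8
xyz [[-0.0036, -0.0057, 0.025], [-0.0036, -0.0089, 0.0241], [-0.0036, -0.0118, 0.0228], [-0.0036, -0.0146, 0.0211], [-0.0036, -0.0172, 0.019], [-0.0036, -0.0195, 0.0167], [-0.0036, -0.0214, 0.0141], [-0.0036, -0.023, 0.0113], [-0.0036, -0.0243, 0.0082], [-0.0036, -0.0251, 0.0051], [-0.0036, -0.0256, 0.0019], [-0.0036, -0.0256, -0.0014]]
tw [-7.3, -7.3, -7.3, -7.3, -7.3, -7.3, -7.3, -7.3, -7.3, -7.3, -7.3, -7.3]
```

View pics/s.png

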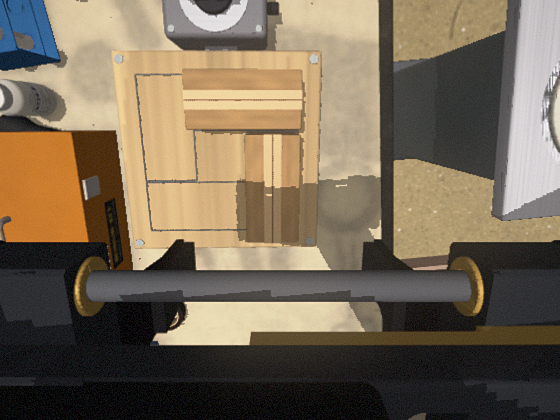

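View pics/s2.png

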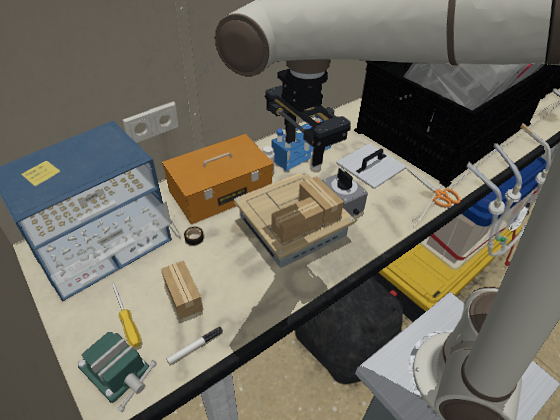

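```bash
python3 -c "
from h import *
import pickle;d=pickle.load(open('n.pkl','rb'))
for z in (0,.03,.1,.2): print(z,np.round(toz(d,[(303,262),(370,251),(520,232)],z),3).tolist())
d=imaging.capture('scene')
# cabinet corner right-bottom scene approx (172,240); top right (155,160)
print(toz(d,[(175,241),(72,294)],0)); 
c=toz(d,[(175,241)],0)[0]
for z in(.1,.15,.2,.25,.3): print(z,proj(d,[[c[0],c[1],z]]))
im=d['pixels'][100:320,0:280,::-1];cv2.imwrite('pics/s_z.png',cv2.resize(im,None,fx=2.7,fy=2.7))
plan([.48,.345,.36],82.6,n=12)
"
```

```text
0 [[0.695, 0.305, 0.0], [0.686, 0.416, 0.0], [0.678, 0.662, 0.0]]
0.03 [[0.681, 0.304, 0.03], [0.674, 0.409, 0.03], [0.666, 0.64, 0.03]]
0.1 [[0.65, 0.301, 0.1], [0.644, 0.39, 0.1], [0.637, 0.588, 0.1]]
0.2 [[0.606, 0.296, 0.2], [0.601, 0.364, 0.2], [0.596, 0.514, 0.2]]
[[0.68376708 0.29718048 0.        ]
 [0.67900749 0.57491369 0.        ]]
0.1 [[168.86665614 214.21118453]]
0.15 [[165.51507427 199.42474729]]
0.2 [[161.95282836 183.59086159]]
0.25 [[158.16291461 166.60737686]]
0.3 [[154.12726398 148.36095867]]
final j6 31.2
n 12 dy 87.6 j6 -29.8
xyz [[-0.0036, 0.0025, 0.0243], [-0.0036, -0.0006, 0.0244], [-0.0036, -0.0037, 0.0241], [-0.0036, -0.0067, 0.0235], [-0.0036, -0.0096, 0.0224], [-0.0036, -0.0124, 0.021], [-0.0036, -0.015, 0.0193], [-0.0036, -0.0173, 0.0172], [-0.0036, -0.0193, 0.0149], [-0.0036, -0.0211, 0.0123], [-0.0036, -0.0225, 0.0095], [-0.0036, -0.0235, 0.0066]]
tw [-7.3, -7.3, -7.3, -7.3, -7.3, -7.3, -7.3, -7.3, -7.3, -7.3, -7.3, -7.3]
```

View pics/s_z.png

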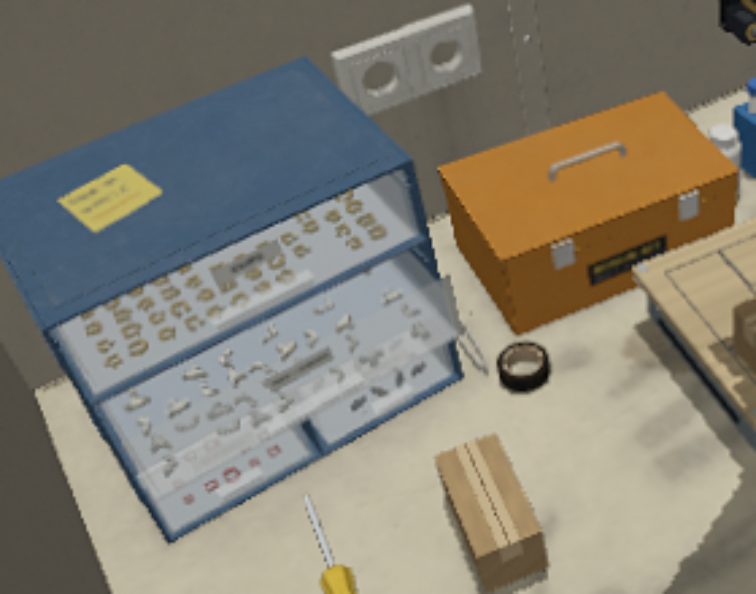

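```bash
sed -i 's/def plan(pos,yaw=None,n=None,claw=None,step=.045,s=None):/def plan(pos,yaw=None,n=None,claw=None,step=.045,s=None,dyf=None):/; s/    print("final j6"/    if dyf is not None: dy=dyf\n    print("final j6"/' h.py; python3 -c "
from h import *
plan([.55,.33,.33],82.6,n=12,dyf=-92.3)
"
```

```text
final j6 -142.7
n 12 dy -92.3 j6 -29.8
xyz [[-0.0013, -0.0035, 0.0236], [-0.0013, -0.0003, 0.0238], [-0.0013, 0.0029, 0.0236], [-0.0013, 0.0061, 0.023], [-0.0013, 0.0091, 0.022], [-0.0013, 0.012, 0.0206], [-0.0013, 0.0146, 0.0188], [-0.0013, 0.017, 0.0167], [-0.0013, 0.0191, 0.0143], [-0.0013, 0.0208, 0.0116], [-0.0013, 0.0222, 0.0087], [-0.0013, 0.0231, 0.0057]]
tw [7.69, 7.69, 7.69, 7.69, 7.69, 7.69, 7.69, 7.69, 7.69, 7.69, 7.69, 7.69]
```

apply_moves:
  xyz:
    - [-0.003,-0.004,0.024]
    - [-0.003,0,0.024]
    - [-0.002,0.003,0.024]
    - [-0.002,0.006,0.023]
    - [-0.002,0.009,0.022]
    - [-0.001,0.012,0.021]
    - [-0.001,0.015,0.019]
    - [-0.001,0.017,0.017]
    - [-0.001,0.019,0.014]
    - [-0.001,0.021,0.012]
    - [-0.001,0.022,0.009]
    - [-0.001,0.023,0.006]
  twist: [7.8,7.8,7.8,7.8,7.8,7.8,7.8,7.8,7.8,7.8,7.8,7]
  claw: [1,1,1,1,1,1,1,1,1,1,1,1]

```text
time_s: 48.25
tcp_pos: [0.5604, 0.334, 0.3074]
ee_rot: [[-0.066, 0.207, 0.976], [-0.025, 0.978, -0.209], [-0.998, -0.038, -0.059]]
wrist_force: [0.8, -0.3, 0.3]
gripper_width: 1.002
```

```bash
python3 -c "
from h import *
settle(4);st()
d=imaging.capture('wrist'); 
B=proj(d,box(.5184,.3602,0,np.radians(-7.4),.114,.056,.056)); save(d,'u.png',B)
for p,c,m in cartons(d):
    P=toz(d,c,.03)[0]; b=fitcarton([(d,m)],P[0],P[1]); print(round(p,2),np.round(c),m.sum(),np.round(b[0],3),round(b[1],3))
"
```

```text
t 48.45 tcp [0.5602 0.3332 0.3073] x [-0.066 -0.025 -0.997] y [ 0.2    0.979 -0.038] F [ 0.5 -0.6  0.5] w 0.999 j [  44.2   24.9   15.4   -1.6  -84.2 -145.6]
0.66 [  1. 229.] 247 [ 0.527 -0.136 88.347] 0.197
```

View pics/u.png

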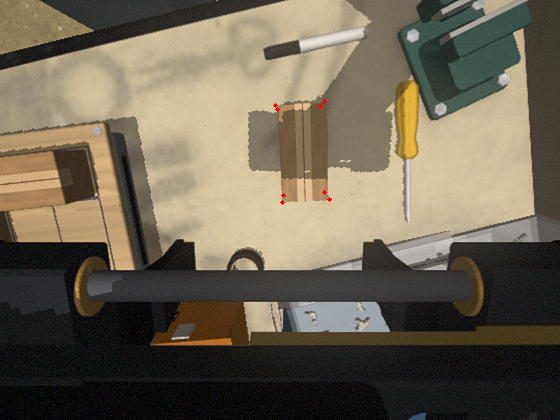

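```bash
python3 -c "
from h import *
d=imaging.capture('wrist')
im=d['pixels'][:,:,::-1];cv2.imwrite('pics/u_z.png',cv2.resize(im[80:220,240:380],None,fx=4,fy=4,interpolation=cv2.INTER_CUBIC))
import pickle;pickle.dump(d,open('u.pkl','wb'))
"
```

```text
(no output)
```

View pics/u_z.png

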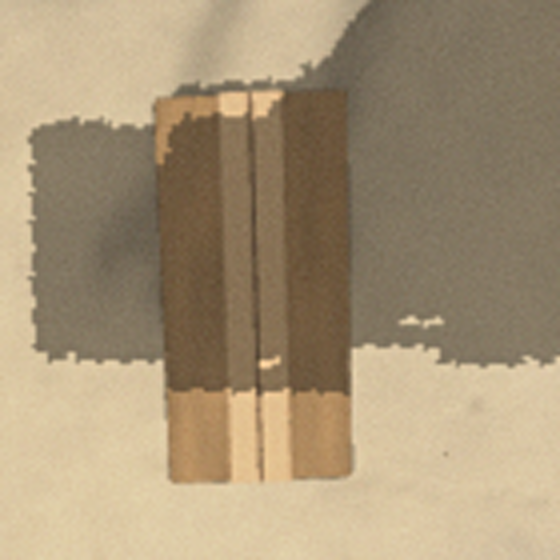

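```bash
python3 -c "
from h import *
import pickle;d=pickle.load(open('u.pkl','rb'))
f=lambda a:np.array(a)/4.+[240,80]-.38
p=fittop(d,f([(156,98),(348,90),(352,477),(169,482)]),.056);print(p)
plan([p[0][0],p[0][1],.15],p[1]+90)
"
```

```text
(array([ 0.5186892 ,  0.36121761, -0.16589501]), np.float64(-9.505084088490014), array([-0.3, -0.4,  0.3, -0.5,  0.1,  0.5, -0.1,  0.6]))
final j6 -149.0
n 4 dy 2.0 j6 -145.6
xyz [[0.0403, 0.0063, -0.0093], [0.0403, 0.0064, -0.0093], [0.0403, 0.0065, -0.0092], [0.0403, 0.0066, -0.0092]]
tw [-0.5, -0.5, -0.5, -0.5]
```

apply_moves:
  xyz:
    - [0.035,0.006,-0.009]
    - [0.04,0.006,-0.009]
    - [0.04,0.006,-0.009]
    - [0.03,0.006,-0.009]
  twist: [-0.5,-0.5,-0.5,-0.5]
  claw: [1,1,1,1]

```text
time_s: 49.0
tcp_pos: [0.524, 0.3582, 0.1708]
ee_rot: [[-0.049, 0.17, 0.984], [-0.011, 0.985, -0.171], [-0.999, -0.019, -0.046]]
wrist_force: [0.2, -0.0, -0.4]
gripper_width: 1.002
```

```bash
python3 -c "
from h import *
settle(4);st();plan([.5187,.3612,.08],80.5)
"
```

```text
t 49.2 tcp [0.5258 0.3592 0.1736] x [-0.046 -0.011 -0.999] y [ 0.169  0.985 -0.018] F [ 0.8 -0.2  0.4] w 1.001 j [  48.1   27.1   -0.2   -1.7  -64.9 -147.1]
final j6 -149.0
n 3 dy -0.5 j6 -147.1
xyz [[0.0313, 0.0008, -0.0011], [0.0313, 0.0008, -0.0011], [0.0313, 0.0008, -0.0011]]
tw [0.16, 0.16, 0.16]
```

apply_moves:
  xyz:
    - [0.03,0.001,-0.001]
    - [0.035,0.001,-0.001]
    - [0.025,0.001,-0.001]
  twist: [0,0,0]
  claw: [1,1,1]

```text
time_s: 49.5
tcp_pos: [0.5285, 0.3664, 0.0961]
ee_rot: [[-0.024, 0.17, 0.985], [0.008, 0.986, -0.169], [-1.0, 0.003, -0.025]]
wrist_force: [0.0, -0.5, -0.2]
gripper_width: 1.002
```

```bash
python3 -c "
from h import *
settle(4);st();plan([.5187,.3612,.028],80.5)
d=imaging.capture('wrist'); save(d,'v.png',proj(d,box(.5187,.3612,0,np.radians(-9.5),.114,.056,.056)))
"
```

```text
t 49.7 tcp [0.5284 0.3665 0.0967] x [-0.025  0.006 -1.   ] y [0.169 0.986 0.002] F [-0.1  0.5  0.8] w 0.999 j [  48.5   31.1   -5.5   -1.6  -54.1 -147.3]
final j6 -149.0
n 2 dy -0.7 j6 -147.3
xyz [[0.0345, -0.0035, -0.0035], [0.0345, -0.0035, -0.0035]]
tw [0.36, 0.36]
```

View pics/v.png

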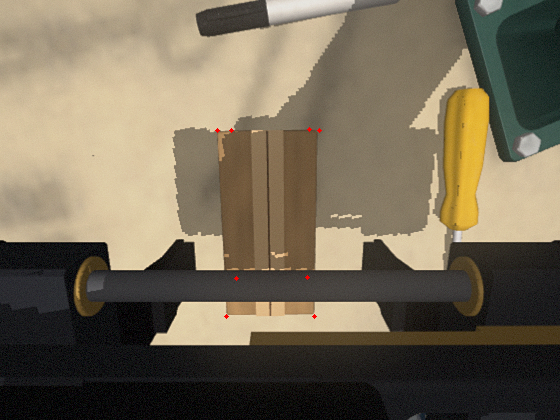

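Good fit; continue down.

apply_moves:
  xyz:
    - [0.037,-0.004,-0.004]
  twist: [0]
  claw: [1]

```text
time_s: 49.85
tcp_pos: [0.5281, 0.3678, 0.0678]
ee_rot: [[-0.011, 0.167, 0.986], [0.018, 0.986, -0.167], [-1.0, 0.016, -0.014]]
wrist_force: [1.1, -0.2, 0.1]
gripper_width: 1.0
```

```bash
python3 -c "
from h import *
settle(4);st();plan([.5187,.3612,.028],80.5)
"
```

```text
t 50.05 tcp [0.5238 0.3641 0.0619] x [-0.023  0.008 -1.   ] y [0.168 0.986 0.004] F [-0.5 -0.5 -0.2] w 0.998 j [  48.7   32.9   -8.2   -1.7  -49.5 -147.3]
final j6 -149.0
n 1 dy -0.9 j6 -147.3
xyz [[0.0339, -0.0038, -0.0038]]
tw [0.89]
```

apply_moves:
  xyz:
    - [0.034,-0.004,-0.004]
  twist: [0]
  claw: [1]

```text
time_s: 50.15
tcp_pos: [0.5233, 0.3653, 0.0346]
ee_rot: [[-0.011, 0.166, 0.986], [0.018, 0.986, -0.166], [-1.0, 0.016, -0.014]]
wrist_force: [0.8, 0.5, 0.5]
gripper_width: 1.0
```

```bash
python3 -c "
from h import *
settle(5);st()
"
```

```text
t 50.4 tcp [0.5197 0.3621 0.03  ] x [-0.02   0.009 -1.   ] y [0.168 0.986 0.006] F [-0.4  0.3 -0.3] w 1.0 j [  48.9   34.8  -10.4   -1.7  -45.2 -147.3]
```

apply_moves:
  xyz:
    - [0,0,0]
  twist: [0]
  claw: [0]

```text
time_s: 50.5
tcp_pos: [0.5207, 0.3629, 0.0318]
ee_rot: [[-0.018, 0.167, 0.986], [0.011, 0.986, -0.167], [-1.0, 0.008, -0.019]]
wrist_force: [1.0, 0.0, 0.4]
gripper_width: 0.965
```

```bash
python3 -c "
from h import *
settle(12);st()
"
```

```text
t 51.1 tcp [0.5198 0.3621 0.0302] x [-0.02   0.009 -1.   ] y [0.167 0.986 0.006] F [-0.6 -0.3  1.8] w 0.639 j [  48.9   34.8  -10.3   -1.7  -45.3 -147.3]
```

apply_moves:
  xyz:
    - [-0.03,0,0]
    - [-0.045,0,0]
    - [-0.045,0,0]
    - [-0.045,0,0]
    - [-0.045,0,0]
  twist: [0,0,0,0,0]
  claw: [0,0,0,0,0]

```text
time_s: 51.6
tcp_pos: [0.5199, 0.3566, 0.2345]
ee_rot: [[-0.04, 0.17, 0.985], [-0.008, 0.985, -0.17], [-0.999, -0.015, -0.038]]
wrist_force: [0.6, 0.8, -2.3]
gripper_width: 0.644
```

```bash
python3 -c "
from h import *
settle(4);st();plan([.5777,.0747,.25],84.9)
"
```

```text
t 51.8 tcp [0.5203 0.3572 0.2342] x [-0.038 -0.005 -0.999] y [ 0.17   0.985 -0.012] F [-0.1  0.7 -1.4] w 0.643 j [  48.4   23.7    3.3   -1.5  -71.2 -147.7]
final j6 -118.4
n 7 dy 4.2 j6 -147.7
xyz [[-0.0024, -0.0384, 0.0149], [-0.0024, -0.0386, 0.0145], [-0.0024, -0.0387, 0.0141], [-0.0024, -0.0388, 0.0137], [-0.0024, -0.039, 0.0132], [-0.0024, -0.0391, 0.0128], [-0.0024, -0.0393, 0.0124]]
tw [-0.6, -0.6, -0.6, -0.6, -0.6, -0.6, -0.6]
```

apply_moves:
  xyz:
    - [-0.003,-0.03,0.012]
    - [-0.003,-0.04,0.015]
    - [-0.003,-0.04,0.014]
    - [-0.003,-0.04,0.014]
    - [-0.003,-0.04,0.013]
    - [-0.003,-0.04,0.013]
    - [-0.003,-0.035,0.013]
    - [0,-0.01,0.005]
  twist: [-0.6,-0.6,-0.6,-0.6,-0.6,-0.6,-0.6,0]
  claw: [0,0,0,0,0,0,0,0]

```text
time_s: 52.6
tcp_pos: [0.5743, 0.061, 0.2343]
ee_rot: [[-0.074, 0.09, 0.993], [-0.02, 0.996, -0.091], [-0.997, -0.027, -0.072]]
wrist_force: [0.1, 0.6, -1.2]
gripper_width: 0.643
```

```bash
python3 -c "
from h import *
settle(4);st();plan([.5777,.0747,.16],84.9)
d=imaging.capture('wrist');save(d,'w.png');d=imaging.capture('scene');save(d,'w2.png')
"
```

```text
t 52.8 tcp [0.5744 0.0646 0.2348] x [-0.073 -0.019 -0.997] y [ 0.087  0.996 -0.026] F [ 0.1  0.4 -1.1] w 0.641 j [  22.2   19.7   -3.3   -0.6  -71.3 -117. ]
final j6 -118.4
n 2 dy -0.3 j6 -117.0
xyz [[0.0371, 0.0061, 0.0038], [0.0371, 0.0061, 0.0038]]
tw [0.14, 0.14]
```

View pics/w.png

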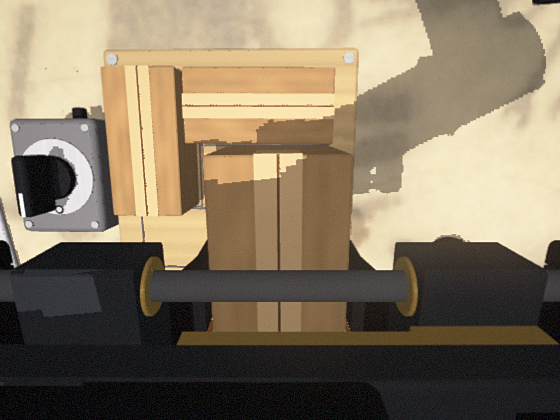

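View pics/w2.png

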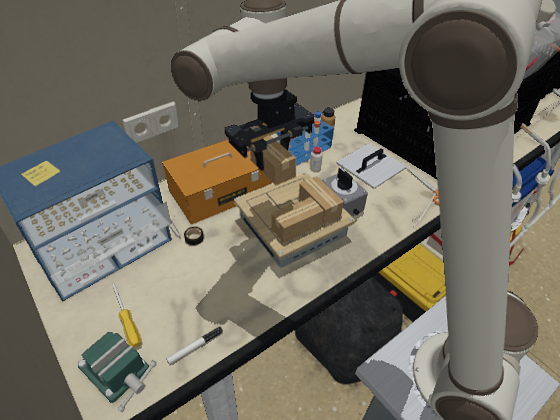

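apply_moves:
  xyz:
    - [0.05,0.003,0]
    - [-0.05,0.003,0]
    - [0.05,0.003,0]
    - [-0.05,0,0]
  twist: [0,0,0,0]
  claw: [0,0,0,0]

```text
time_s: 53.3
tcp_pos: [0.5485, 0.0684, 0.2175]
ee_rot: [[-0.161, 0.076, 0.984], [-0.049, 0.995, -0.085], [-0.986, -0.062, -0.156]]
wrist_force: [-1.7, 0.5, -7.6]
gripper_width: 0.643
```

```bash
python3 -c "
from h import *
settle(4);st();plan([.5777,.0747,.16],84.9)
"
```

```text
t 53.5 tcp [0.5676 0.0738 0.2397] x [-0.105 -0.034 -0.994] y [ 0.075  0.996 -0.042] F [ 0.1 -0.7 -1.5] w 0.645 j [  23.3   20.    -2.3   -0.6  -74.1 -117.6]
final j6 -118.4
n 2 dy -0.8 j6 -117.6
xyz [[0.0391, 0.0025, 0.009], [0.0391, 0.0026, 0.009]]
tw [0.42, 0.42]
```

apply_moves:
  xyz:
    - [0.05,0,0.004]
    - [-0.05,0,0.004]
  twist: [0,0]
  claw: [0,0]

```text
time_s: 53.7
tcp_pos: [0.5517, 0.0677, 0.2107]
ee_rot: [[-0.155, 0.073, 0.985], [-0.048, 0.996, -0.081], [-0.987, -0.06, -0.151]]
wrist_force: [-11.3, -3.3, -16.0]
gripper_width: 0.639
```

```bash
python3 -c "
from h import *
settle(4);st()
"
```

```text
t 53.9 tcp [0.5792 0.0762 0.2393] x [-0.083 -0.028 -0.996] y [ 0.072  0.997 -0.034] F [ 0.8  0.3 -1.2] w 0.643 j [  23.2   20.5   -1.6   -0.4  -73.  -117.3]
```

apply_moves:
  xyz:
    - [0.05,0,0.004]
    - [-0.05,0,0.004]
  twist: [0,0]
  claw: [0,0]

```text
time_s: 54.1
tcp_pos: [0.5677, 0.0713, 0.2117]
ee_rot: [[-0.125, 0.072, 0.99], [-0.037, 0.996, -0.077], [-0.991, -0.047, -0.122]]
wrist_force: [-7.9, -2.6, -13.5]
gripper_width: 0.645
```

```bash
python3 -c "
from h import *
settle(4);st();plan([.5777,.0747,.16],84.9)
"
```

```text
t 54.3 tcp [0.5927 0.0788 0.2398] x [-0.057 -0.019 -0.998] y [ 0.07   0.997 -0.023] F [-0.4  1.4 -1.2] w 0.641 j [  22.9   21.    -0.7   -0.3  -71.8 -116.9]
final j6 -118.4
n 2 dy -1.1 j6 -116.9
xyz [[0.0403, -0.0016, -0.0051], [0.0403, -0.0017, -0.0051]]
tw [0.56, 0.56]
```

apply_moves:
  xyz:
    - [0.05,-0.001,-0.006]
    - [-0.05,-0.001,-0.006]
  twist: [0.5,0.5]
  claw: [0,0]

```text
time_s: 54.5
tcp_pos: [0.5641, 0.0735, 0.2139]
ee_rot: [[-0.096, 0.09, 0.991], [-0.028, 0.995, -0.093], [-0.995, -0.036, -0.093]]
wrist_force: [-7.7, -3.5, -13.9]
gripper_width: 0.644
```

```bash
python3 -c "
from h import *
settle(4);st()
"
```

```text
t 54.7 tcp [0.588  0.0809 0.2419] x [-0.03  -0.01  -0.999] y [ 0.087  0.996 -0.012] F [ 0.   0.2 -1.4] w 0.644 j [  23.4   19.7   -2.3   -0.2  -69.9 -118.3]
```

apply_moves:
  xyz:
    - [0.05,-0.001,-0.006]
    - [-0.045,-0.001,-0.006]
  twist: [0,0]
  claw: [0,0]

```text
time_s: 54.9
tcp_pos: [0.56, 0.0758, 0.2154]
ee_rot: [[-0.072, 0.09, 0.993], [-0.019, 0.996, -0.091], [-0.997, -0.025, -0.07]]
wrist_force: [-5.8, -2.4, -12.6]
gripper_width: 0.637
```

```bash
python3 -c "
from h import *
settle(4);st();plan([.5777,.0747,.15],84.9)
"
```

```text
t 55.1 tcp [0.5828 0.083  0.2432] x [-0.007 -0.001 -1.   ] y [ 0.086  0.996 -0.001] F [-0.5  0.3 -2.7] w 0.642 j [ 2.380e+01  1.850e+01 -3.900e+00 -1.000e-01 -6.810e+01 -1.187e+02]
final j6 -118.4
n 3 dy -0.2 j6 -118.7
xyz [[0.0311, -0.0029, -0.0012], [0.0311, -0.0029, -0.0012], [0.0311, -0.0029, -0.0012]]
tw [0.07, 0.07, 0.07]
```

apply_moves:
  xyz:
    - [0.03,-0.003,-0.001]
    - [0.035,-0.003,-0.001]
    - [0.025,-0.002,-0.001]
  twist: [0,0,0]
  claw: [0,0,0]

```text
time_s: 55.4
tcp_pos: [0.5856, 0.0795, 0.157]
ee_rot: [[0.01, 0.087, 0.996], [0.01, 0.996, -0.088], [-1.0, 0.011, 0.009]]
wrist_force: [-0.3, -0.8, -2.0]
gripper_width: 0.644
```

```bash
python3 -c "
from h import *
settle(4);st();plan([.5788,.0756,.115],84.9)
"
```

```text
t 55.6 tcp [0.5861 0.0792 0.1589] x [ 0.01   0.008 -1.   ] y [0.086 0.996 0.009] F [ 0.8 -0.3 -0.9] w 0.64 j [  23.3   22.3  -11.    -0.2  -56.  -118.1]
final j6 -118.5
n 1 dy -0.3 j6 -118.1
xyz [[0.0438, -0.0046, -0.0074]]
tw [0.28]
```

apply_moves:
  xyz:
    - [0.037,-0.004,-0.007]
  twist: [0]
  claw: [0]

```text
time_s: 55.7
tcp_pos: [0.5858, 0.0784, 0.1285]
ee_rot: [[0.027, 0.084, 0.996], [0.013, 0.996, -0.084], [-1.0, 0.015, 0.026]]
wrist_force: [0.3, -0.3, -1.7]
gripper_width: 0.646
```

```bash
python3 -c "
from h import *
settle(5);st();plan([.5788,.0756,.1025],84.9)
"
```

```text
t 55.95 tcp [0.5809 0.0767 0.124 ] x [ 0.014  0.009 -1.   ] y [0.085 0.996 0.01 ] F [-0.  -0.1 -0.4] w 0.642 j [  23.3   23.8  -14.4   -0.2  -50.9 -118. ]
final j6 -118.5
n 1 dy -0.3 j6 -118.0
xyz [[0.0215, -0.0015, -0.0023]]
tw [0.32]
```

apply_moves:
  xyz:
    - [0.021,-0.0015,-0.002]
  twist: [0]
  claw: [0]

```text
time_s: 56.05
tcp_pos: [0.5833, 0.0769, 0.1079]
ee_rot: [[0.025, 0.084, 0.996], [0.012, 0.996, -0.084], [-1.0, 0.014, 0.024]]
wrist_force: [0.5, -0.8, -1.5]
gripper_width: 0.643
```

```bash
python3 -c "
from h import *
settle(5);st();plan([.5788,.0756,.1005],84.9)
d=imaging.capture('wrist');save(d,'x.png')
"
```

```text
t 56.3 tcp [0.5803 0.0759 0.1047] x [ 0.016  0.009 -1.   ] y [0.085 0.996 0.011] F [ 0.7 -0.4 -0.7] w 0.644 j [  23.2   25.   -15.8   -0.2  -48.2 -118. ]
final j6 -118.5
n 1 dy -0.3 j6 -118.0
xyz [[0.0041, -0.0004, -0.0015]]
tw [0.33]
```

View pics/x.png

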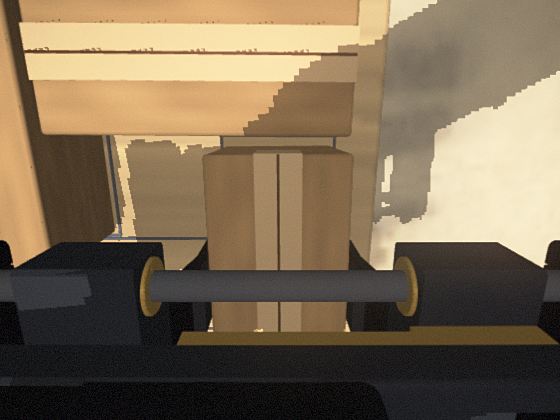

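apply_moves:
  xyz:
    - [0.004,0,-0.001]
  twist: [0]
  claw: [0]

```text
time_s: 56.45
tcp_pos: [0.5805, 0.0763, 0.1021]
ee_rot: [[0.02, 0.085, 0.996], [0.01, 0.996, -0.085], [-1.0, 0.012, 0.019]]
wrist_force: [1.7, -0.1, 4.2]
gripper_width: 0.645
```

```bash
python3 -c "
from h import *
settle(4);st()
"
```

```text
t 56.65 tcp [0.5805 0.0763 0.102 ] x [ 0.02  0.01 -1.  ] y [0.084 0.996 0.012] F [1.3 0.6 4.2] w 0.639 j [ 2.33e+01  2.51e+01 -1.61e+01 -1.00e-01 -4.76e+01 -1.18e+02]
```

apply_moves:
  xyz:
    - [0,0,0]
  twist: [0]
  claw: [1]

```text
time_s: 56.75
tcp_pos: [0.5806, 0.0764, 0.1022]
ee_rot: [[0.02, 0.084, 0.996], [0.01, 0.996, -0.085], [-1.0, 0.012, 0.019]]
wrist_force: [0.7, 0.1, -0.1]
gripper_width: 0.676
```

```bash
python3 -c "
from h import *
settle(8);st()
"
```

```text
t 57.15 tcp [0.5803 0.0763 0.1017] x [ 0.019  0.01  -1.   ] y [0.084 0.996 0.011] F [-0.6  0.2 -0.3] w 0.971 j [ 2.330e+01  2.510e+01 -1.610e+01 -1.000e-01 -4.760e+01 -1.181e+02]
```

apply_moves:
  xyz:
    - [-0.03,0,0]
    - [-0.05,0,0]
    - [-0.05,0,0]
    - [-0.05,0,0]
    - [-0.05,0,0]
  twist: [0,0,0,0,0]
  claw: [1,1,1,1,1]

```text
time_s: 57.65
tcp_pos: [0.5723, 0.0728, 0.3274]
ee_rot: [[-0.004, 0.086, 0.996], [0.003, 0.996, -0.086], [-1.0, 0.003, -0.004]]
wrist_force: [1.3, 0.2, 0.6]
gripper_width: 1.001
```

```bash
python3 -c "
from h import *
settle(4);st();plan([.6,-.3,.33],3,n=12)
d=imaging.capture('wrist');save(d,'y.png');d=imaging.capture('scene');save(d,'y2.png')
"
```

```text
t 57.85 tcp [0.573  0.0733 0.3266] x [-0.001  0.005 -1.   ] y [0.086 0.996 0.005] F [ 0.3 -0.3 -0.8] w 1.0 j [  23.2   14.6    2.7   -0.3  -78.  -118.1]
final j6 -164.2
n 12 dy -82.1 j6 -118.1
xyz [[-0.0004, -0.0308, 0.0049], [-0.0004, -0.03, 0.0086], [-0.0004, -0.0288, 0.0121], [-0.0004, -0.0271, 0.0154], [-0.0004, -0.0251, 0.0185], [-0.0004, -0.0227, 0.0214], [-0.0004, -0.02, 0.0239], [-0.0004, -0.017, 0.0261], [-0.0004, -0.0138, 0.028], [-0.0004, -0.0103, 0.0294], [-0.0004, -0.0067, 0.0304], [-0.0004, -0.0031, 0.031]]
tw [6.84, 6.84, 6.84, 6.84, 6.84, 6.84, 6.84, 6.84, 6.84, 6.84, 6.84, 6.84]
```

View pics/y.png

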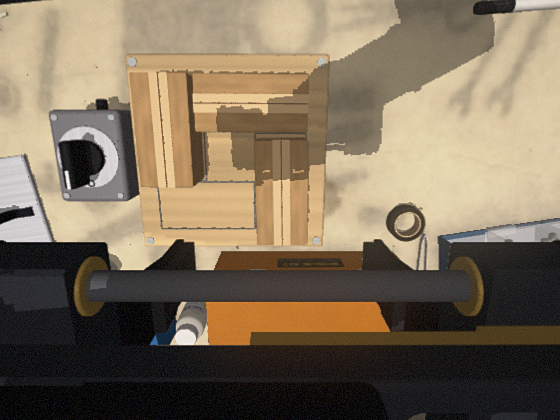

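View pics/y2.png

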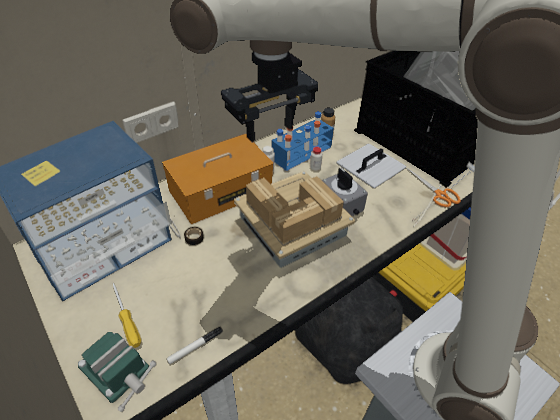

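```bash
python3 -c "
from h import *
d=imaging.capture('wrist')
import pickle;pickle.dump(d,open('y.pkl','wb'))
sl=np.array([.5415,.0177]);a=np.radians(-5.11);c,s=np.cos(a),np.sin(a)
def W(x,y,z):return [sl[0]+c*x-s*y,sl[1]+s*x+c*y,z]
im=d['pixels'][:,:,::-1].copy()
im=cv2.resize(im[40:260,110:350],None,fx=3.3,fy=3.3,interpolation=cv2.INTER_CUBIC)
g=lambda P:(((proj(d,P)+.5-[110,40])*3.3)).round().astype(int).reshape(-1,1,2)
for (cx,cy,l,w) in((-.031,-.06,.057,.028),(.031,.06,.057,.028),(-.06,.031,.028,.057)):
    cv2.polylines(im,[g([W(cx+i*l,cy+j*w,.126) for i,j in((-1,-1),(1,-1),(1,1),(-1,1))])],True,(0,0,255),1)
cv2.polylines(im,[g([W(i*.115,j*.115,.07) for i,j in((-1,-1),(1,-1),(1,1),(-1,1))])],True,(255,0,0),1)
cv2.imwrite('pics/y_z.png',im)
"
```

```text
(no output)
```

View pics/y_z.png

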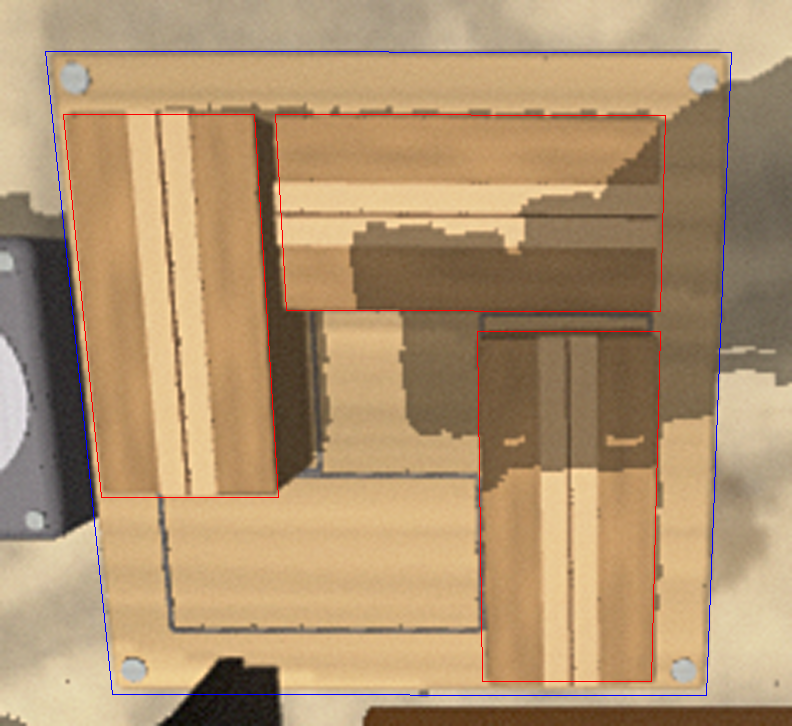

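```bash
python3 -c "
from h import *
plan([.6,-.28,.33],183.5,n=12,dyf=98.5)
"
```

```text
final j6 14.6
n 12 dy 98.5 j6 -118.1
xyz [[-0.0006, -0.0291, 0.0048], [-0.0006, -0.0295, 0.0006], [-0.0006, -0.0293, -0.0036], [-0.0006, -0.0285, -0.0077], [-0.0006, -0.0271, -0.0117], [-0.0006, -0.0251, -0.0155], [-0.0006, -0.0227, -0.0189], [-0.0006, -0.0197, -0.0219], [-0.0006, -0.0164, -0.0245], [-0.0006, -0.0127, -0.0266], [-0.0006, -0.0088, -0.0282], [-0.0006, -0.0047, -0.0291]]
tw [-8.21, -8.21, -8.21, -8.21, -8.21, -8.21, -8.21, -8.21, -8.21, -8.21, -8.21, -8.21]
```

apply_moves:
  xyz:
    - [-0.002,-0.029,0.005]
    - [-0.002,-0.03,0.001]
    - [-0.002,-0.029,-0.004]
    - [-0.002,-0.029,-0.008]
    - [-0.002,-0.027,-0.012]
    - [-0.001,-0.025,-0.015]
    - [-0.001,-0.023,-0.019]
    - [-0.001,-0.02,-0.022]
    - [-0.001,-0.016,-0.025]
    - [-0.001,-0.013,-0.027]
    - [-0.001,-0.009,-0.028]
    - [-0.001,-0.005,-0.029]
  twist: [-8.4,-8.4,-8.4,-8.4,-8.4,-8.4,-8.4,-8.4,-8.4,-8.4,-8.4,-7]
  claw: [1,1,1,1,1,1,1,1,1,1,1,1]

```text
time_s: 59.2
tcp_pos: [0.6094, -0.2897, 0.3149]
ee_rot: [[-0.051, -0.991, -0.123], [0.001, -0.123, 0.992], [-0.999, 0.051, 0.008]]
wrist_force: [0.1, 0.2, -0.0]
gripper_width: 1.002
```

```bash
python3 -c "
from h import *
settle(4);st()
d=imaging.capture('wrist');save(d,'z.png')
import pickle;pickle.dump(d,open('z.pkl','wb'))
for o in imaging.regions_of('plate_handle',d): print(round(o['p'],2),np.round(o['centre']),o['mask'].sum(),toz(d,o['centre'],.03))
"
```

```text
t 59.4 tcp [ 0.6093 -0.289   0.3147] x [-0.051  0.002 -0.999] y [-0.992 -0.115  0.051] F [-0.3 -0.2  0.3] w 0.998 j [-11.5  26.5  18.2   0.5 -84.6  18. ]
0.75 [276. 117.] 15083 [[ 0.60536622 -0.36212927  0.03      ]]
```

View pics/z.png

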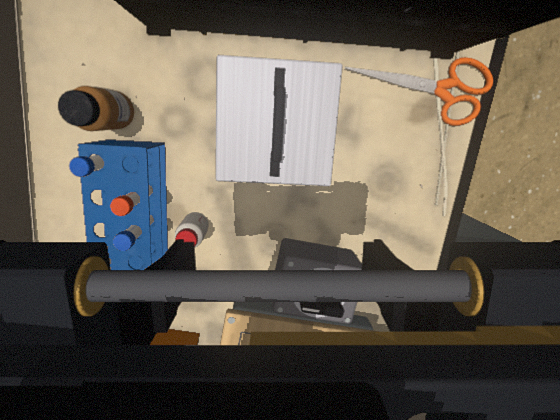

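```bash
python3 -c "
from h import *
import pickle;d=pickle.load(open('z.pkl','rb'))
p=fittop(d,[(217.5,55.5),(341,64),(333,186),(216.5,181)],.008,.16,.16);print(p)
print(np.mean(toz(d,[(279,68),(275.5,176)],.01),0), np.mean(toz(d,[(282,90),(276,160)],.047),0))
plan([.6045,-.352,.12],183.3,n=5,dyf=-3.5)
"
```

```text
(array([ 0.60131089, -0.35218947,  1.63868735]), np.float64(93.88986883937599), array([-1.5, -0.4,  2.6, -1.2, -0.7,  0.7, -0.4,  1.4]))
[ 0.60198181 -0.3528392   0.01      ] [ 0.60153782 -0.35174857  0.047     ]
final j6 20.1
n 5 dy -3.5 j6 18.0
xyz [[0.0392, 0.0006, -0.0129], [0.0392, 0.0004, -0.0129], [0.0392, 0.0003, -0.0129], [0.0392, 0.0001, -0.0129], [0.0392, -0.0, -0.0129]]
tw [0.7, 0.7, 0.7, 0.7, 0.7]
```

apply_moves:
  xyz:
    - [0.05,0,-0.015]
    - [-0.05,0,-0.015]
  twist: [1.6,1.5]
  claw: [1,1]

```text
time_s: 59.7
tcp_pos: [0.5905, -0.3046, 0.2819]
ee_rot: [[-0.111, -0.992, -0.063], [0.021, -0.066, 0.998], [-0.994, 0.11, 0.029]]
wrist_force: [-6.7, 2.9, -16.9]
gripper_width: 1.002
```

```bash
python3 -c "
from h import *
settle(4);st()
"
```

```text
t 59.9 tcp [ 0.617  -0.3139  0.3216] x [-0.023 -0.009 -1.   ] y [-0.997 -0.067  0.024] F [ 0.4 -1.1  1.1] w 0.998 j [-13.3  27.4  20.4   0.8 -84.3  17. ]
```

apply_moves:
  xyz:
    - [0.05,0,-0.015]
    - [-0.04,0,-0.015]
  twist: [0,0]
  claw: [1,1]

```text
time_s: 60.1
tcp_pos: [0.6073, -0.3342, 0.2898]
ee_rot: [[-0.055, -0.996, -0.071], [0.006, -0.072, 0.997], [-0.998, 0.054, 0.01]]
wrist_force: [-5.9, 2.7, -16.5]
gripper_width: 0.997
```

```bash
python3 -c "
from h import *
settle(4);st();plan([.6028,-.352,.15],183.5)
"
```

```text
t 60.3 tcp [ 0.6283 -0.343   0.3262] x [ 0.02  -0.024 -1.   ] y [-0.997 -0.072 -0.018] F [1.  0.7 1.9] w 0.997 j [-15.3  28.5  22.8   1.1 -82.9  19.3]
final j6 20.5
n 4 dy -0.5 j6 19.3
xyz [[0.044, 0.0073, -0.0007], [0.044, 0.0073, -0.0007], [0.044, 0.0073, -0.0007], [0.044, 0.0073, -0.0007]]
tw [0.12, 0.12, 0.12, 0.12]
```

apply_moves:
  xyz:
    - [0.035,0.007,-0.001]
    - [0.045,0.007,-0.001]
    - [0.045,0.007,-0.001]
    - [0.045,0.007,-0.001]
    - [0.04,0.002,-0.001]
  twist: [0.1,0.1,0.1,0.1,0]
  claw: [1,1,1,1,1]

```text
time_s: 60.8
tcp_pos: [0.6407, -0.3602, 0.1462]
ee_rot: [[0.107, -0.992, -0.066], [-0.047, -0.071, 0.996], [-0.993, -0.103, -0.054]]
wrist_force: [0.2, -0.4, 0.2]
gripper_width: 1.001
```

```bash
python3 -c "
from h import *
settle(4);st();plan([.6028,-.352,.041],183.5)
"
```

```text
t 61.0 tcp [ 0.6393 -0.3604  0.1463] x [ 0.101 -0.047 -0.994] y [-0.993 -0.072 -0.097] F [ 0.3 -0.7  0.5] w 0.999 j [-16.5  33.2   5.1   1.1 -55.5  19.9]
final j6 20.5
n 3 dy 0.1 j6 19.9
xyz [[0.0335, 0.0153, 0.0055], [0.0335, 0.0153, 0.0055], [0.0335, 0.0153, 0.0055]]
tw [-0.03, -0.03, -0.03]
```

apply_moves:
  xyz:
    - [-0.05,0.009,0.003]
    - [0.04,0.009,0.003]
    - [-0.05,0.009,0.003]
    - [0.04,0.006,0.002]
  twist: [0,0,0,0]
  claw: [1,1,1,1]

```text
time_s: 61.4
tcp_pos: [0.6226, -0.3551, 0.1634]
ee_rot: [[0.132, -0.989, -0.071], [-0.06, -0.079, 0.995], [-0.989, -0.127, -0.07]]
wrist_force: [3.5, -0.6, 3.5]
gripper_width: 0.999
```

```bash
python3 -c "
from h import *
settle(4);st();plan([.6028,-.352,.1],183.5)
"
```

```text
t 61.6 tcp [ 0.6147 -0.3516  0.1503] x [ 0.108 -0.048 -0.993] y [-0.992 -0.075 -0.104] F [-0.6  0.   1.3] w 1.001 j [-16.3  30.5   0.7   1.1 -53.5  19.9]
final j6 20.5
n 2 dy -0.0 j6 19.9
xyz [[0.0244, 0.0085, 0.0016], [0.0244, 0.0085, 0.0016]]
tw [0.01, 0.01]
```

apply_moves:
  xyz:
    - [-0.05,0.005,0]
    - [0.05,0.005,0]
  twist: [0,0]
  claw: [1,1]

```text
time_s: 61.8
tcp_pos: [0.614, -0.3557, 0.1674]
ee_rot: [[0.134, -0.988, -0.072], [-0.061, -0.081, 0.995], [-0.989, -0.129, -0.071]]
wrist_force: [3.1, -0.1, 2.0]
gripper_width: 0.997
```

```bash
python3 -c "
from h import *
settle(4);st()
"
```

```text
t 62.0 tcp [ 0.6044 -0.3513  0.1488] x [ 0.101 -0.046 -0.994] y [-0.992 -0.075 -0.098] F [1.2 0.  0.2] w 1.001 j [-16.6  29.9  -0.4   1.1 -53.3  20.2]
```

apply_moves:
  xyz:
    - [-0.05,0,0]
    - [0.05,0,0]
  twist: [0,0]
  claw: [1,1]

```text
time_s: 62.2
tcp_pos: [0.6111, -0.3546, 0.166]
ee_rot: [[0.121, -0.99, -0.073], [-0.057, -0.08, 0.995], [-0.991, -0.117, -0.066]]
wrist_force: [2.9, -0.8, 2.0]
gripper_width: 1.001
```

```bash
python3 -c "
from h import *
settle(4);st();plan([.6028,-.352,.1],183.5)
"
```

```text
t 62.4 tcp [ 0.6018 -0.3502  0.1478] x [ 0.09  -0.042 -0.995] y [-0.993 -0.075 -0.087] F [0.3 0.5 0.6] w 1.001 j [-16.6  30.   -0.4   1.  -54.   20.2]
final j6 20.5
n 2 dy -0.1 j6 20.2
xyz [[0.0239, 0.0016, 0.0002], [0.0239, 0.0016, 0.0002]]
tw [0.05, 0.05]
```

apply_moves:
  xyz:
    - [-0.05,0,0]
    - [-0.05,0,0]
    - [-0.05,0,0]
    - [-0.05,0,0]
    - [-0.05,0,0]
    - [0,0,0]
    - [0,0,0]
    - [0,0,0]
  twist: [0,0,0,0,0,0,0,0]
  claw: [1,1,1,1,1,1,1,1]

```text
time_s: 63.2
tcp_pos: [0.5795, -0.3427, 0.4149]
ee_rot: [[0.114, -0.991, -0.07], [-0.062, -0.078, 0.995], [-0.992, -0.109, -0.07]]
wrist_force: [0.6, 1.2, -0.2]
gripper_width: 1.001
```

```bash
python3 -c "
from h import *
st();settle(4);st();plan([.6028,-.352,.3],183.5)
"
```

```text
t 63.2 tcp [ 0.5795 -0.3427  0.4149] x [ 0.114 -0.062 -0.992] y [-0.991 -0.078 -0.109] F [ 0.6  1.2 -0.2] w 1.001 j [-16.2  20.   21.2   1.6 -83.9  20.4]
t 63.4 tcp [ 0.5795 -0.3423  0.4109] x [ 0.108 -0.059 -0.992] y [-0.992 -0.077 -0.104] F [0.7 0.6 0.2] w 1.001 j [-16.2  20.2  21.    1.5 -83.9  20.4]
final j6 20.5
n 3 dy -0.7 j6 20.4
xyz [[0.0377, -0.0036, -0.0013], [0.0377, -0.0036, -0.0013], [0.0377, -0.0036, -0.0013]]
tw [0.23, 0.23, 0.23]
```

apply_moves:
  xyz:
    - [-0.05,-0.003,0]
    - [0.04,-0.003,0]
    - [-0.05,-0.003,0]
    - [0.04,-0.003,0]
  twist: [0.2,0.2,0,0]
  claw: [1,1,1,1]

```text
time_s: 63.8
tcp_pos: [0.5681, -0.3351, 0.4104]
ee_rot: [[0.013, -0.998, -0.068], [-0.032, -0.069, 0.997], [-0.999, -0.01, -0.033]]
wrist_force: [0.4, -0.1, 6.0]
gripper_width: 1.002
```

```bash
python3 -c "
from h import *
st();settle(4);st();plan([.6028,-.352,.3],183.5)
"
```

```text
t 63.8 tcp [ 0.5681 -0.3351  0.4104] x [ 0.013 -0.032 -0.999] y [-0.998 -0.069 -0.01 ] F [ 0.4 -0.1  6. ] w 1.002 j [-15.8  21.9  23.7   1.6 -90.6  19.8]
t 64.0 tcp [ 0.5738 -0.3355  0.4112] x [ 0.021 -0.03  -0.999] y [-0.997 -0.069 -0.019] F [ 0.7 -0.9  1.6] w 1.002 j [-15.8  22.2  24.4   1.3 -90.6  19.8]
final j6 20.5
n 3 dy -0.5 j6 19.8
xyz [[0.0374, -0.0085, -0.005], [0.0374, -0.0086, -0.0049], [0.0374, -0.0086, -0.0049]]
tw [0.15, 0.15, 0.15]
```

apply_moves:
  xyz:
    - [-0.05,-0.006,-0.003]
    - [0.04,-0.006,-0.003]
    - [-0.05,-0.006,-0.003]
    - [0.04,-0.006,-0.003]
  twist: [0.2,0.2,0,0]
  claw: [1,1,1,1]

```text
time_s: 64.4
tcp_pos: [0.5772, -0.34, 0.4142]
ee_rot: [[-0.045, -0.997, -0.062], [-0.018, -0.061, 0.998], [-0.999, 0.046, -0.015]]
wrist_force: [0.3, -0.5, 5.9]
gripper_width: 1.004
```

```bash
python3 -c "
from h import *
settle(4);st();plan([.6028,-.352,.15],183.5)
"
```

```text
t 64.6 tcp [ 0.5826 -0.3403  0.4148] x [-0.036 -0.015 -0.999] y [-0.997 -0.062  0.037] F [-0.2  0.6  1.5] w 0.993 j [-16.   25.4  29.8   1.4 -96.1  19.6]
final j6 20.5
n 6 dy -0.2 j6 19.6
xyz [[0.044, -0.0049, -0.0016], [0.044, -0.0049, -0.0016], [0.044, -0.0049, -0.0016], [0.044, -0.0049, -0.0016], [0.044, -0.0049, -0.0016], [0.044, -0.0049, -0.0016]]
tw [0.03, 0.03, 0.03, 0.03, 0.03, 0.03]
```

Now descend in a few rows.

apply_moves:
  xyz:
    - [0.03,-0.004,-0.002]
    - [0.04,-0.004,-0.002]
    - [0.04,-0.002,-0.002]
    - [0.04,-0.001,-0.002]
    - [0.03,0,-0.001]
  twist: [0,0,0,0,0]
  claw: [1,1,1,1,1]

```text
time_s: 65.1
tcp_pos: [0.6094, -0.3612, 0.2665]
ee_rot: [[0.035, -0.998, -0.061], [-0.046, -0.063, 0.997], [-0.998, -0.032, -0.048]]
wrist_force: [0.6, 0.0, -0.7]
gripper_width: 0.998
```

```bash
python3 -c "
from h import *
settle(4);st();plan([.6028,-.352,.12],183.5)
"
```

```text
t 65.3 tcp [ 0.6086 -0.3611  0.2674] x [ 0.032 -0.046 -0.998] y [-0.998 -0.063 -0.029] F [-0.  -0.6  2. ] w 1.001 j [-16.8  27.9  13.4   2.1 -72.9  19.8]
final j6 20.5
n 4 dy 0.5 j6 19.8
xyz [[0.0367, 0.0024, 0.0041], [0.0367, 0.0024, 0.0041], [0.0367, 0.0024, 0.0041], [0.0367, 0.0024, 0.0041]]
tw [-0.12, -0.12, -0.12, -0.12]
```

apply_moves:
  xyz:
    - [0.05,0.003,0.004]
  twist: [0]
  claw: [1]

```text
time_s: 65.4
tcp_pos: [0.6135, -0.3629, 0.23]
ee_rot: [[0.055, -0.997, -0.062], [-0.057, -0.065, 0.996], [-0.997, -0.052, -0.061]]
wrist_force: [0.9, -0.3, 0.4]
gripper_width: 1.002
```

```bash
python3 -c "
from h import *
settle(5);st()
"
```

```text
t 65.65 tcp [ 0.6087 -0.3605  0.221 ] x [ 0.037 -0.049 -0.998] y [-0.997 -0.064 -0.034] F [-0.1  0.1  1. ] w 0.999 j [-16.7  29.1   8.7   2.2 -66.8  19.5]
```

apply_moves:
  xyz:
    - [0.05,0.003,0.004]
  twist: [0]
  claw: [1]

```text
time_s: 65.75
tcp_pos: [0.6139, -0.3624, 0.1828]
ee_rot: [[0.058, -0.996, -0.063], [-0.06, -0.066, 0.996], [-0.997, -0.054, -0.063]]
wrist_force: [1.3, -0.5, 0.1]
gripper_width: 0.996
```

```bash
python3 -c "
from h import *
settle(5);st()
"
```

```text
t 66.0 tcp [ 0.6088 -0.3601  0.174 ] x [ 0.041 -0.051 -0.998] y [-0.997 -0.065 -0.037] F [ 1.  -0.3  0.8] w 0.997 j [-16.6  30.8   4.6   2.5 -60.8  19.1]
```

apply_moves:
  xyz:
    - [0.05,0.003,0.004]
  twist: [0]
  claw: [1]

```text
time_s: 66.1
tcp_pos: [0.6146, -0.3622, 0.1353]
ee_rot: [[0.061, -0.996, -0.064], [-0.062, -0.068, 0.996], [-0.996, -0.057, -0.066]]
wrist_force: [1.6, -0.2, 0.2]
gripper_width: 0.999
```

```bash
python3 -c "
from h import *
settle(5);st();plan([.6028,-.352,.07],183.5)
"
```

```text
t 66.35 tcp [ 0.609  -0.3598  0.1266] x [ 0.044 -0.054 -0.998] y [-0.997 -0.066 -0.04 ] F [-0.2 -0.1  1. ] w 1.002 j [-16.6  33.    1.1   2.7 -54.9  18.8]
final j6 20.5
n 2 dy 1.3 j6 18.8
xyz [[0.0279, 0.004, 0.0057], [0.0279, 0.0039, 0.0057]]
tw [-0.65, -0.65]
```

apply_moves:
  xyz:
    - [0.05,0.004,0.006]
  twist: [0]
  claw: [1]

```text
time_s: 66.45
tcp_pos: [0.6145, -0.3602, 0.0875]
ee_rot: [[0.065, -0.996, -0.065], [-0.064, -0.069, 0.996], [-0.996, -0.06, -0.068]]
wrist_force: [0.8, -0.0, -0.2]
gripper_width: 1.0
```

```bash
python3 -c "
from h import *
settle(5);st();plan([.6028,-.352,.039],183.5)
"
```

```text
t 66.7 tcp [ 0.6084 -0.3576  0.0791] x [ 0.047 -0.056 -0.997] y [-0.997 -0.067 -0.043] F [ 0.4 -1.  -0.2] w 1.002 j [-16.4  35.4  -2.2   3.1 -49.   18.2]
final j6 20.5
n 1 dy 1.7 j6 18.2
xyz [[0.0394, 0.007, 0.0083]]
tw [-1.69]
```

apply_moves:
  xyz:
    - [0.038,0.007,0.008]
  twist: [0]
  claw: [1]

```text
time_s: 66.8
tcp_pos: [0.6096, -0.3552, 0.0495]
ee_rot: [[0.064, -0.996, -0.065], [-0.064, -0.069, 0.996], [-0.996, -0.06, -0.068]]
wrist_force: [-0.0, 0.1, -1.0]
gripper_width: 1.004
```

```bash
python3 -c "
from h import *
settle(5);st();plan([.6028,-.352,.039],183.5)
d=imaging.capture('wrist');save(d,'aa.png')
"
```

```text
t 67.05 tcp [ 0.6043 -0.353   0.043 ] x [ 0.05  -0.058 -0.997] y [-0.997 -0.068 -0.046] F [0.7 0.5 1.2] w 1.001 j [-16.1  37.1  -5.1   3.4 -44.2  17.5]
final j6 20.5
n 1 dy 2.1 j6 17.5
xyz [[0.0038, 0.0016, 0.0014]]
tw [-2.08]
```

View pics/aa.png

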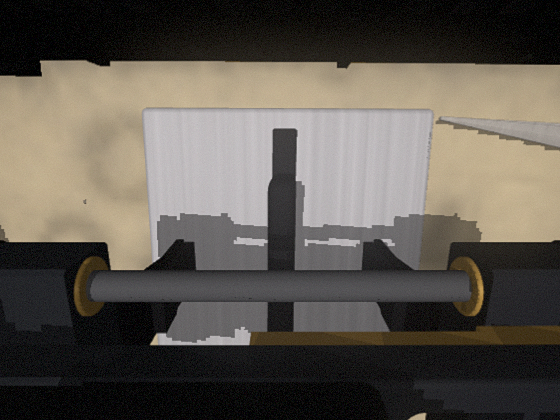

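Good. Lower 4 mm and close.

apply_moves:
  xyz:
    - [0.005,0.001,0.001]
  twist: [0]
  claw: [1]

```text
time_s: 67.2
tcp_pos: [0.6054, -0.3532, 0.0406]
ee_rot: [[0.055, -0.996, -0.065], [-0.06, -0.068, 0.996], [-0.997, -0.051, -0.063]]
wrist_force: [0.3, -0.2, -0.3]
gripper_width: 1.0
```

```bash
python3 -c "
from h import *
settle(4);st()
"
```

```text
t 67.4 tcp [ 0.604  -0.3525  0.0386] x [ 0.051 -0.058 -0.997] y [-0.997 -0.068 -0.047] F [-0.2  0.2 -0.4] w 0.999 j [-16.1  37.3  -5.4   3.5 -43.5  17.4]
```

apply_moves:
  xyz:
    - [0,0,0]
  twist: [0]
  claw: [0]

```text
time_s: 67.5
tcp_pos: [0.604, -0.3526, 0.0388]
ee_rot: [[0.051, -0.997, -0.065], [-0.058, -0.068, 0.996], [-0.997, -0.048, -0.061]]
wrist_force: [-0.1, -0.8, 0.3]
gripper_width: 0.965
```

```bash
python3 -c "
from h import *
settle(25);st()
"
```

```text
t 68.75 tcp [ 0.6038 -0.3525  0.0386] x [ 0.051 -0.058 -0.997] y [-0.997 -0.068 -0.047] F [-0.2 -0.   0.6] w 0.147 j [-16.1  37.3  -5.5   3.5 -43.5  17.4]
```

apply_moves:
  xyz:
    - [-0.02,0,0]
    - [-0.03,0,0]
    - [-0.04,0,0]
    - [-0.045,0,0]
    - [-0.045,0,0]
    - [-0.045,0,0]
    - [-0.02,0,0]
  twist: [0,0,0,0,0,0,0]
  claw: [0,0,0,0,0,0,0]

```text
time_s: 69.45
tcp_pos: [0.5868, -0.3359, 0.2776]
ee_rot: [[0.028, -0.998, -0.063], [-0.045, -0.064, 0.997], [-0.999, -0.025, -0.047]]
wrist_force: [0.1, 0.6, -2.5]
gripper_width: 0.148
```

```bash
python3 -c "
from h import *
settle(4);st();plan([.5425,.0182,.27],175.2,n=10)
d=imaging.capture('scene');save(d,'ab.png')
"
```

```text
t 69.65 tcp [ 0.5851 -0.3348  0.2706] x [ 0.019 -0.04  -0.999] y [-0.998 -0.063 -0.016] F [ 0.1 -0.1 -3.6] w 0.149 j [-15.2  24.8   8.8   2.  -72.4  18.2]
final j6 -23.9
n 10 dy -7.8 j6 18.2
xyz [[-0.0014, 0.002, 0.0355], [-0.0014, 0.0025, 0.0354], [-0.0014, 0.003, 0.0354], [-0.0014, 0.0035, 0.0354], [-0.0014, 0.0039, 0.0353], [-0.0014, 0.0044, 0.0352], [-0.0014, 0.0049, 0.0352], [-0.0014, 0.0054, 0.0351], [-0.0014, 0.0059, 0.035], [-0.0014, 0.0063, 0.035]]
tw [0.78, 0.78, 0.78, 0.78, 0.78, 0.78, 0.78, 0.78, 0.78, 0.78]
```

View pics/ab.png

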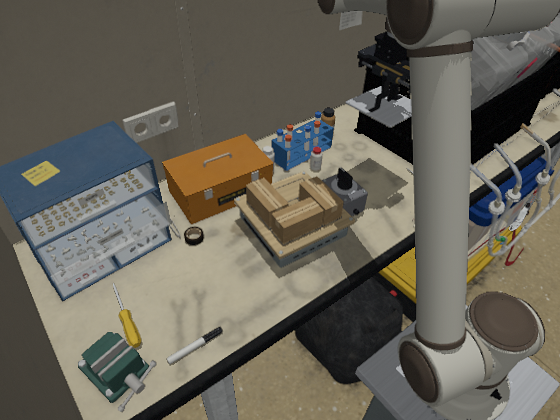

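apply_moves:
  xyz:
    - [-0.002,0.002,0.025]
    - [-0.002,0.003,0.035]
    - [-0.002,0.003,0.037]
    - [-0.002,0.004,0.037]
    - [-0.002,0.004,0.037]
    - [-0.002,0.005,0.037]
    - [-0.002,0.005,0.037]
    - [-0.002,0.005,0.037]
    - [-0.002,0.006,0.035]
    - [-0.002,0.006,0.03]
  twist: [0.8,0.8,0.8,0.8,0.8,0.8,0.8,0.8,0.8,0.8]
  claw: [0,0,0,0,0,0,0,0,0,0]

```text
time_s: 70.7
tcp_pos: [0.5309, 0.0224, 0.2439]
ee_rot: [[-0.04, -0.995, 0.092], [-0.035, 0.094, 0.995], [-0.999, 0.036, -0.039]]
wrist_force: [0.4, -0.0, -2.3]
gripper_width: 0.147
```

```bash
python3 -c "
from h import *
settle(4);st();plan([.5425,.0182,.22],175.2)
d=imaging.capture('scene');save(d,'ac.png');d=imaging.capture('wrist');save(d,'ac2.png')
"
```

```text
t 70.9 tcp [0.5316 0.0213 0.2446] x [-0.039 -0.036 -0.999] y [-0.995  0.092  0.035] F [-0.9 -0.4 -3.1] w 0.143 j [ 20.4  13.8 -10.8   1.2 -68.2 -26.1]
final j6 -23.9
n 1 dy 0.9 j6 -26.1
xyz [[0.0242, -0.012, -0.0012]]
tw [-0.92]
```

View pics/ac.png

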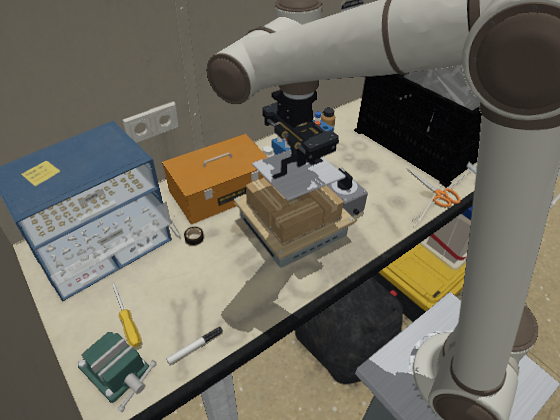

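View pics/ac2.png

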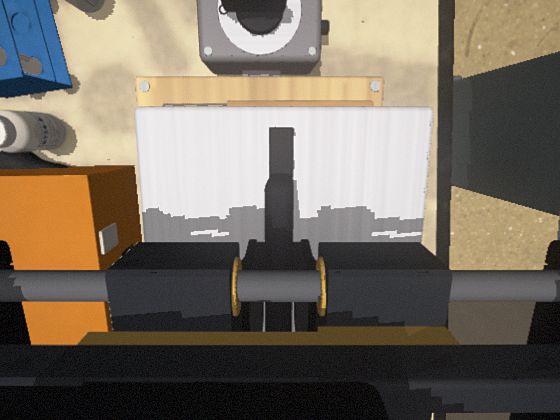

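apply_moves:
  xyz:
    - [0.045,-0.002,-0.001]
    - [-0.05,-0.002,0]
  twist: [0,0]
  claw: [0,0]

```text
time_s: 71.2
tcp_pos: [0.5158, 0.0116, 0.2238]
ee_rot: [[-0.088, -0.991, 0.096], [-0.047, 0.101, 0.994], [-0.995, 0.082, -0.055]]
wrist_force: [-8.8, -3.1, -15.0]
gripper_width: 0.147
```

```bash
python3 -c "
from h import *
settle(4);st()
"
```

```text
t 71.4 tcp [0.5405 0.0181 0.2505] x [-0.019 -0.032 -0.999] y [-0.995  0.095  0.016] F [ 0.1 -0.1 -3.2] w 0.144 j [ 19.9  13.9  -9.9   1.5 -67.9 -25.9]
```

apply_moves:
  xyz:
    - [0.045,0,-0.001]
    - [-0.045,0,0]
  twist: [0,0]
  claw: [0,0]

```text
time_s: 71.6
tcp_pos: [0.5231, 0.0117, 0.23]
ee_rot: [[-0.064, -0.993, 0.099], [-0.039, 0.101, 0.994], [-0.997, 0.059, -0.046]]
wrist_force: [-8.6, -1.5, -15.1]
gripper_width: 0.147
```

```bash
python3 -c "
from h import *
settle(4);st();plan([.5425,.0182,.20],175.2)
d=imaging.capture('scene');im=d['pixels'][120:280,200:400,::-1];cv2.imwrite('pics/ad.png',cv2.resize(im,None,fx=3.5,fy=3.5,interpolation=cv2.INTER_CUBIC))
"
```

```text
t 71.8 tcp [0.5465 0.0177 0.2562] x [ 0.002 -0.026 -1.   ] y [-0.995  0.096 -0.005] F [ 0.   0.4 -2.4] w 0.145 j [ 19.7  13.6  -9.4   1.6 -67.4 -25.7]
final j6 -23.9
n 2 dy 1.3 j6 -25.7
xyz [[0.0281, 0.0021, 0.0008], [0.0281, 0.0021, 0.0008]]
tw [-0.65, -0.65]
```

View pics/ad.png

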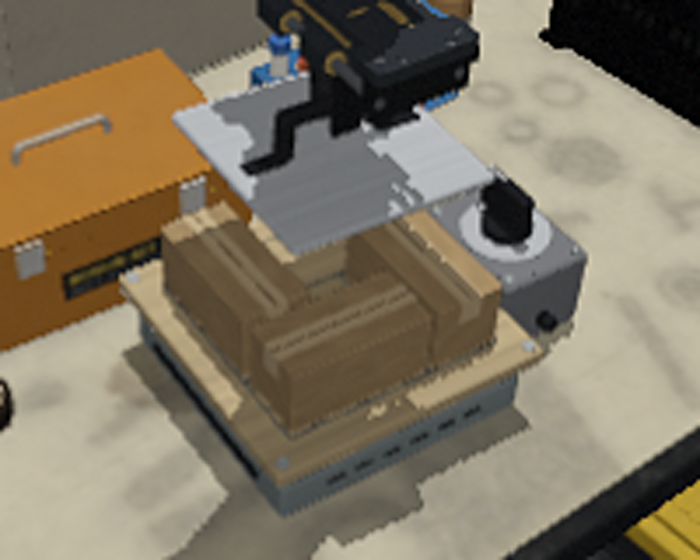

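apply_moves:
  xyz:
    - [0.045,0.003,0.001]
  twist: [-0.5]
  claw: [0]

```text
time_s: 71.95
tcp_pos: [0.5491, 0.0192, 0.2168]
ee_rot: [[0.018, -0.996, 0.087], [-0.022, 0.086, 0.996], [-1.0, -0.02, -0.02]]
wrist_force: [1.7, 0.8, -3.4]
gripper_width: 0.143
```

```bash
python3 -c "
from h import *
settle(5);st();plan([.5425,.0182,.18],175.2)
"
```

```text
t 72.2 tcp [0.5447 0.0181 0.2121] x [ 0.003 -0.026 -1.   ] y [-0.996  0.087 -0.005] F [ 0.7 -0.6 -2.8] w 0.148 j [ 19.8  15.4 -13.7   1.7 -61.3 -25.6]
final j6 -23.9
n 1 dy 1.0 j6 -25.6
xyz [[0.0321, 0.0023, 0.0007]]
tw [-0.99]
```

apply_moves:
  xyz:
    - [0.034,0.002,0.001]
  twist: [0]
  claw: [0]

```text
time_s: 72.3
tcp_pos: [0.5487, 0.0196, 0.1845]
ee_rot: [[0.019, -0.996, 0.086], [-0.023, 0.085, 0.996], [-1.0, -0.021, -0.021]]
wrist_force: [1.9, 0.5, -2.1]
gripper_width: 0.146
```

```bash
python3 -c "
from h import *
settle(5);st();plan([.5425,.0182,.165],175.2)
d=imaging.capture('scene');im=d['pixels'][120:280,200:400,::-1];cv2.imwrite('pics/ae.png',cv2.resize(im,None,fx=3.5,fy=3.5,interpolation=cv2.INTER_CUBIC))
"
```

```text
t 72.55 tcp [0.5443 0.0186 0.1801] x [ 0.006 -0.026 -1.   ] y [-0.996  0.086 -0.009] F [ 0.1 -0.3 -2.4] w 0.143 j [ 19.9  16.9 -16.6   1.8 -56.7 -25.8]
final j6 -23.9
n 1 dy 1.1 j6 -25.8
xyz [[0.0151, 0.0019, -0.0002]]
tw [-1.15]
```

View pics/ae.png

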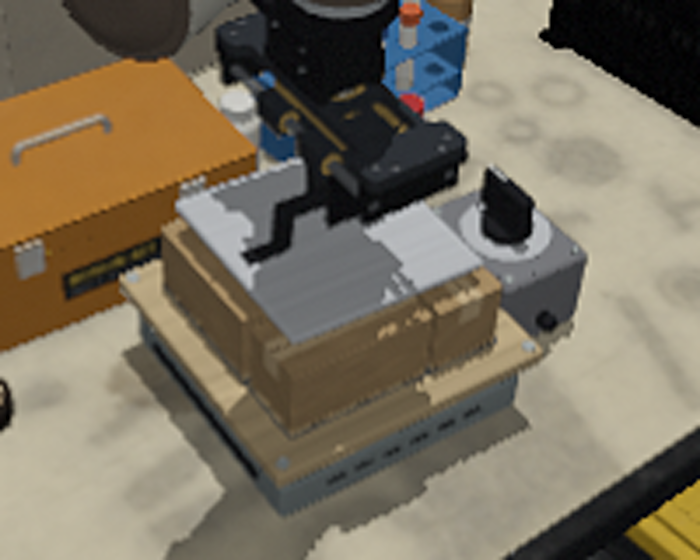

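apply_moves:
  xyz:
    - [0.01,0.001,0]
  twist: [0]
  claw: [0]

```text
time_s: 72.7
tcp_pos: [0.5455, 0.019, 0.1728]
ee_rot: [[0.013, -0.996, 0.086], [-0.024, 0.086, 0.996], [-1.0, -0.015, -0.023]]
wrist_force: [0.3, 0.1, -3.1]
gripper_width: 0.143
```

```bash
python3 -c "
from h import *
settle(5);st();
"
```

```text
t 72.95 tcp [0.5436 0.0185 0.1705] x [ 0.007 -0.026 -1.   ] y [-0.996  0.086 -0.009] F [ 0.  -0.7 -2.8] w 0.142 j [ 19.9  17.4 -17.4   1.8 -55.3 -25.9]
```

apply_moves:
  xyz:
    - [0.004,0,0]
  twist: [0]
  claw: [0]

```text
time_s: 73.05
tcp_pos: [0.5445, 0.0186, 0.1673]
ee_rot: [[0.01, -0.996, 0.086], [-0.025, 0.086, 0.996], [-1.0, -0.012, -0.024]]
wrist_force: [1.4, 0.7, -0.2]
gripper_width: 0.141
```

```bash
python3 -c "
from h import *
settle(5);st();
d=imaging.capture('scene');im=d['pixels'][120:280,200:400,::-1];cv2.imwrite('pics/af.png',cv2.resize(im,None,fx=3.5,fy=3.5,interpolation=cv2.INTER_CUBIC))
"
```

```text
t 73.3 tcp [0.5444 0.0186 0.1671] x [ 0.009 -0.025 -1.   ] y [-0.996  0.086 -0.011] F [ 1.3  0.9 -0.2] w 0.143 j [ 19.9  17.6 -17.7   1.9 -54.7 -25.9]
```

View pics/af.png

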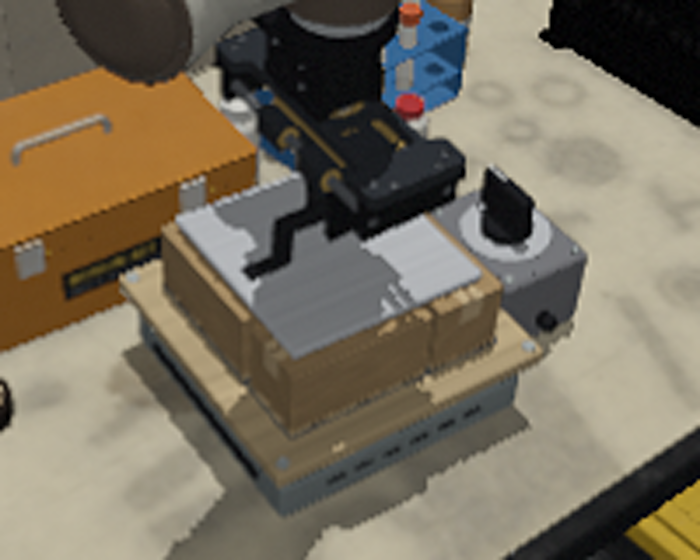

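apply_moves:
  xyz:
    - [0.002,0.001,0]
  twist: [0]
  claw: [0]

```text
time_s: 73.45
tcp_pos: [0.5445, 0.0189, 0.1659]
ee_rot: [[0.012, -0.996, 0.085], [-0.025, 0.085, 0.996], [-1.0, -0.014, -0.024]]
wrist_force: [2.1, 1.1, 3.7]
gripper_width: 0.146
```

```bash
python3 -c "
from h import *
settle(5);st();
"
```

```text
t 73.7 tcp [0.5444 0.0191 0.1658] x [ 0.012 -0.025 -1.   ] y [-0.996  0.085 -0.014] F [2.2 2.  2.7] w 0.145 j [ 19.9  17.6 -17.9   1.9 -54.3 -25.9]
```

apply_moves:
  xyz:
    - [0,0,0]
  twist: [0]
  claw: [1]

```text
time_s: 73.8
tcp_pos: [0.5435, 0.0188, 0.1654]
ee_rot: [[0.009, -0.996, 0.086], [-0.025, 0.086, 0.996], [-1.0, -0.012, -0.024]]
wrist_force: [-0.7, 0.1, -0.7]
gripper_width: 0.184
```

```bash
python3 -c "
from h import *
settle(14);st();
d=imaging.capture('scene');im=d['pixels'][120:280,200:400,::-1];cv2.imwrite('pics/ag.png',cv2.resize(im,None,fx=3.5,fy=3.5,interpolation=cv2.INTER_CUBIC))
"
```

```text
t 74.5 tcp [0.5444 0.0191 0.1658] x [ 0.012 -0.025 -1.   ] y [-0.996  0.085 -0.014] F [-0.6  0.1  0.4] w 0.79 j [ 19.9  17.6 -17.9   1.9 -54.3 -25.9]
```

View pics/ag.png

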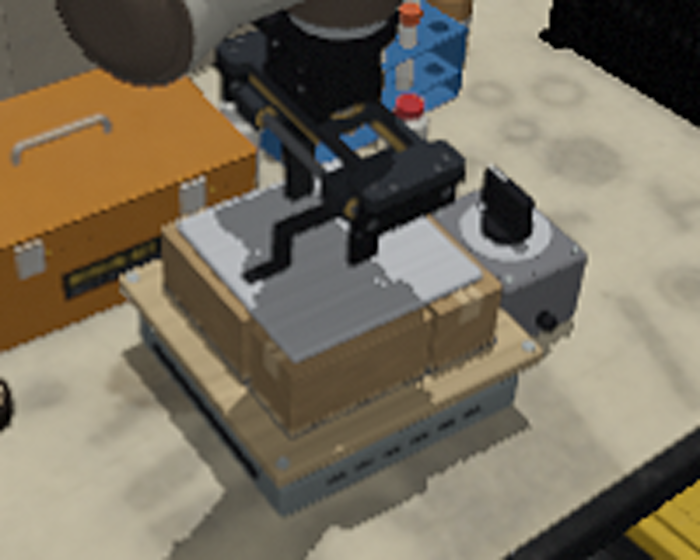

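Plate is released and looks level. Lift off.

apply_moves:
  xyz:
    - [-0.03,0,0]
    - [-0.05,0,0]
    - [-0.05,0,0]
    - [-0.05,0,0]
    - [-0.04,0,0]
    - [-0.01,0,0]
  twist: [0,0,0,0,0,0]
  claw: [1,1,1,1,1,1]

```text
time_s: 75.15
tcp_pos: [0.5403, 0.0241, 0.4007]
ee_rot: [[0.003, -0.996, 0.086], [-0.027, 0.086, 0.996], [-1.0, -0.006, -0.027]]
wrist_force: [0.1, -0.1, -0.1]
gripper_width: 1.0
```

```bash
python3 -c "
from h import *
settle(4);st();
d=imaging.capture('wrist');save(d,'ah.png')
import pickle;pickle.dump(d,open('ah.pkl','wb'))
save(imaging.capture('scene'),'ah2.png')
"
```

```text
t 75.35 tcp [0.5384 0.0242 0.3933] x [-0.009 -0.029 -1.   ] y [-0.996  0.086  0.007] F [-0.9 -0.3 -0.5] w 1.0 j [ 20.6   9.9   5.1   1.4 -86.3 -25.7]
```

View pics/ah.png

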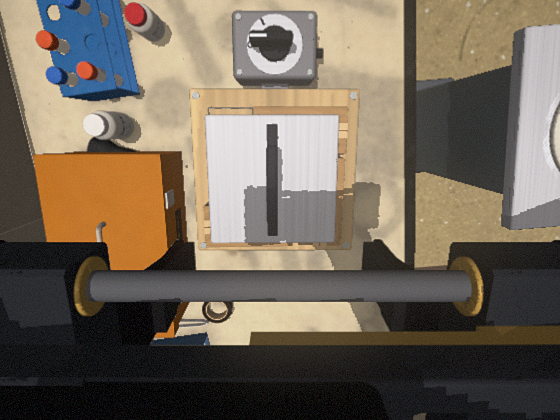

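View pics/ah2.png

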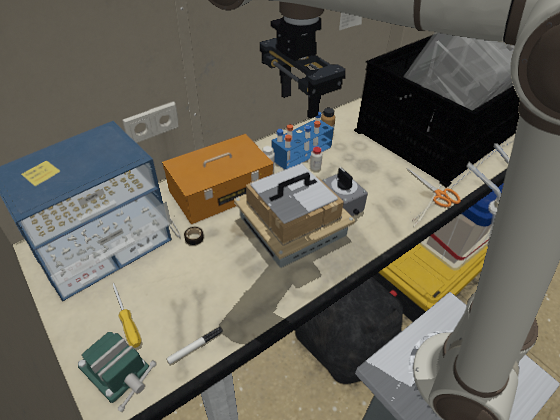

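```bash
python3 -c "
from h import *
import pickle;d=pickle.load(open('ah.pkl','rb'))
p=fittop(d,[(206,114),(337.5,114.5),(338.5,243),(208.5,242.5)],.134,.16,.16);print(p)
print(np.mean(toz(d,[(272,124),(272,236)],.137),0),np.mean(toz(d,[(271,150),(271,210)],.173),0))
sl=np.array([.5415,.0177]);a=np.radians(-5.11);c,s=np.cos(a),np.sin(a)
dx=p[0][:2]-sl;print('slab frame',c*dx[0]+s*dx[1],-s*dx[0]+c*dx[1],p[1]+5.1)
plan([.5263,-.1497,.25],84.9,n=12,dyf=-90.2)
plan([.5263,-.1497,.25],264.9,n=12)
"
```

```text
(array([0.54274352, 0.01862349, 1.4866439 ]), np.float64(85.17842136740684), array([-2. , -0. ,  2.9, -0.8, -3.1, -0. ,  2.1,  1.1]))
[0.54360962 0.01900058 0.137     ] [0.54365339 0.01164577 0.173     ]
slab frame 0.0011563231803448806 0.0010305808487722984 90.27842136740684
final j6 -96.4
n 12 dy -90.2 j6 -25.7
xyz [[0.0123, -0.0004, -0.0141], [0.0123, -0.0022, -0.014], [0.0123, -0.004, -0.0136], [0.0123, -0.0057, -0.0129], [0.0123, -0.0074, -0.0121], [0.0123, -0.0089, -0.011], [0.0123, -0.0103, -0.0097], [0.0123, -0.0114, -0.0083], [0.0123, -0.0124, -0.0067], [0.0123, -0.0132, -0.005], [0.0123, -0.0138, -0.0033], [0.0123, -0.0141, -0.0014]]
tw [7.52, 7.52, 7.52, 7.52, 7.52, 7.52, 7.52, 7.52, 7.52, 7.52, 7.52, 7.52]
final j6 83.8
n 12 dy 90.0 j6 -25.7
xyz [[0.0123, -0.0004, -0.0141], [0.0123, 0.0015, -0.0141], [0.0123, 0.0033, -0.0137], [0.0123, 0.0051, -0.0132], [0.0123, 0.0068, -0.0124], [0.0123, 0.0083, -0.0114], [0.0123, 0.0097, -0.0102], [0.0123, 0.011, -0.0089], [0.0123, 0.0121, -0.0074], [0.0123, 0.0129, -0.0057], [0.0123, 0.0136, -0.004], [0.0123, 0.014, -0.0022]]
tw [-7.5, -7.5, -7.5, -7.5, -7.5, -7.5, -7.5, -7.5, -7.5, -7.5, -7.5, -7.5]
```

apply_moves:
  xyz:
    - [0.005,0,-0.014]
    - [0.005,-0.002,-0.014]
    - [0.01,-0.004,-0.014]
    - [0.012,-0.006,-0.013]
    - [0.012,-0.007,-0.012]
    - [0.012,-0.009,-0.011]
    - [0.012,-0.01,-0.01]
    - [0.012,-0.011,-0.008]
    - [0.012,-0.012,-0.007]
    - [0.012,-0.013,-0.005]
    - [0.012,-0.014,-0.003]
    - [0.012,-0.014,-0.001]
  twist: [7.7,7.7,7.7,7.7,7.7,7.7,7.7,7.7,7.7,7.7,7.7,7]
  claw: [0.6,0.6,0.6,0.6,0.6,0.6,0.6,0.6,0.6,0.6,0.6,0.6]

```text
time_s: 76.65
tcp_pos: [0.5069, -0.1537, 0.244]
ee_rot: [[-0.053, 0.177, 0.983], [-0.034, 0.983, -0.179], [-0.998, -0.043, -0.046]]
wrist_force: [-0.3, 1.3, 0.3]
gripper_width: 0.599
```

```bash
python3 -c "
from h import *
settle(4);st();plan([.5263,-.1497,.16],84.9)
d=imaging.capture('wrist');save(d,'ai.png',proj(d,[[.5263,-.1497,.1195]]))
"
```

```text
t 76.85 tcp [ 0.5076 -0.1533  0.2453] x [-0.051 -0.035 -0.998] y [ 0.17   0.984 -0.043] F [ 0.2 -0.1 -0.1] w 0.598 j [   1.8   13.6  -11.3    2.   -68.1 -102.5]
final j6 -96.2
n 2 dy 5.6 j6 -102.5
xyz [[0.042, 0.0052, 0.0108], [0.042, 0.0047, 0.011]]
tw [-2.79, -2.79]
```

View pics/ai.png

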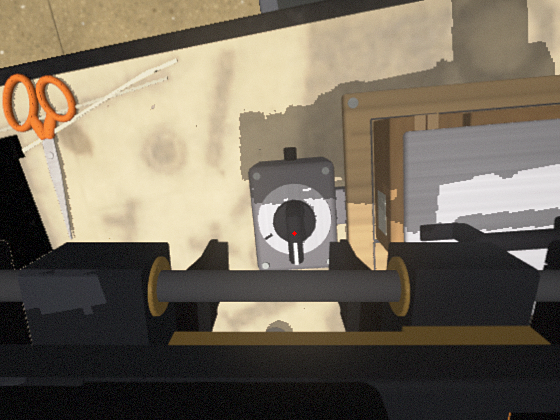

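apply_moves:
  xyz:
    - [0.04,0.004,0.008]
    - [-0.04,0.004,0.008]
  twist: [-2.4,-2.3]
  claw: [0.6,0.6]

```text
time_s: 77.1
tcp_pos: [0.5134, -0.1459, 0.2333]
ee_rot: [[-0.078, 0.083, 0.993], [-0.032, 0.996, -0.086], [-0.996, -0.038, -0.075]]
wrist_force: [-1.2, -0.1, -4.1]
gripper_width: 0.603
```

```bash
python3 -c "
from h import *
settle(4);st();plan([.5263,-.1497,.16],84.9)
"
```

```text
t 77.3 tcp [ 0.5301 -0.1469  0.2525] x [-0.031 -0.037 -0.999] y [ 0.083  0.996 -0.04 ] F [ 0.  -0.2  0.3] w 0.603 j [  2.5  14.7  -8.8   2.2 -68.4 -98.2]
final j6 -96.2
n 3 dy 0.5 j6 -98.2
xyz [[0.0309, 0.0002, -0.0003], [0.0309, 0.0002, -0.0003], [0.0309, 0.0002, -0.0003]]
tw [-0.18, -0.18, -0.18]
```

apply_moves:
  xyz:
    - [0.03,0,-0.001]
    - [0.035,0,-0.001]
    - [0.02,0,-0.001]
  twist: [0,0,0]
  claw: [0.6,0.6,0.6]

```text
time_s: 77.6
tcp_pos: [0.5299, -0.1484, 0.1716]
ee_rot: [[-0.014, 0.079, 0.997], [-0.037, 0.996, -0.08], [-0.999, -0.038, -0.011]]
wrist_force: [0.1, -0.7, 0.1]
gripper_width: 0.602
```

```bash
python3 -c "
from h import *
settle(4);st();plan([.5263,-.1497,.13],84.9)
"
```

```text
t 77.8 tcp [ 0.5311 -0.1488  0.1739] x [-0.012 -0.038 -0.999] y [ 0.079  0.996 -0.039] F [ 0.3 -0.   0.4] w 0.599 j [  2.4  18.1 -16.1   2.6 -56.6 -98.3]
final j6 -96.2
n 1 dy 0.9 j6 -98.3
xyz [[0.044, 0.0005, -0.0043]]
tw [-0.88]
```

apply_moves:
  xyz:
    - [0.04,0,-0.004]
  twist: [0]
  claw: [0.6]

```text
time_s: 77.9
tcp_pos: [0.533, -0.1502, 0.1404]
ee_rot: [[0.005, 0.077, 0.997], [-0.04, 0.996, -0.077], [-0.999, -0.039, 0.008]]
wrist_force: [1.1, 0.0, -0.1]
gripper_width: 0.599
```

```bash
python3 -c "
from h import *
settle(5);st();plan([.5263,-.1497,.105],84.9)
d=imaging.capture('scene');im=d['pixels'][110:270,220:440,::-1];cv2.imwrite('pics/aj.png',cv2.resize(im,None,fx=3.5,fy=3.5,interpolation=cv2.INTER_CUBIC))
d=imaging.capture('wrist');save(d,'aj2.png')
"
```

```text
t 78.15 tcp [ 0.5282 -0.1501  0.136 ] x [-0.009 -0.039 -0.999] y [ 0.078  0.996 -0.039] F [ 0.9 -0.2  0.5] w 0.604 j [  2.3  20.2 -19.4   2.8 -51.1 -98.5]
final j6 -96.2
n 1 dy 1.2 j6 -98.5
xyz [[0.031, 0.0015, -0.0017]]
tw [-1.19]
```

View pics/aj.png

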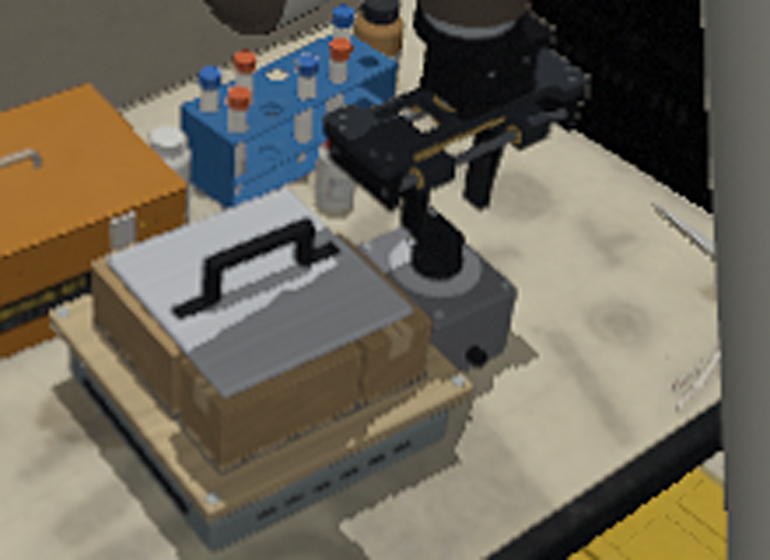

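View pics/aj2.png

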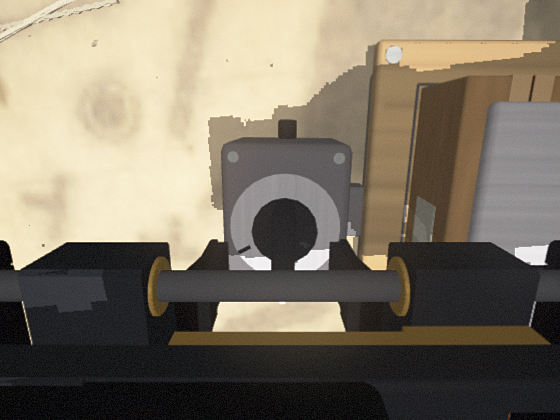

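apply_moves:
  xyz:
    - [0.032,0.001,-0.002]
  twist: [0]
  claw: [0.6]

```text
time_s: 78.35
tcp_pos: [0.5309, -0.1503, 0.1092]
ee_rot: [[0.005, 0.077, 0.997], [-0.039, 0.996, -0.077], [-0.999, -0.039, 0.008]]
wrist_force: [1.5, -0.4, -1.6]
gripper_width: 0.604
```

```bash
python3 -c "
from h import *
settle(5);st();plan([.5263,-.1497,.104],84.9)
"
```

```text
t 78.6 tcp [ 0.5271 -0.1503  0.1055] x [-0.006 -0.039 -0.999] y [ 0.078  0.996 -0.039] F [ 0.3 -0.2 -0.1] w 0.596 j [  2.3  22.1 -21.7   3.1 -46.6 -98.8]
final j6 -96.2
n 1 dy 1.5 j6 -98.8
xyz [[0.0015, 0.0006, -0.0008]]
tw [-1.49]
```

apply_moves:
  xyz:
    - [0,0,0]
  twist: [0]
  claw: [0]

```text
time_s: 78.7
tcp_pos: [0.528, -0.1503, 0.1069]
ee_rot: [[-0.004, 0.078, 0.997], [-0.039, 0.996, -0.078], [-0.999, -0.039, -0.001]]
wrist_force: [-0.1, 0.6, 0.6]
gripper_width: 0.567
```

```bash
python3 -c "
from h import *
settle(14);st()
"
```

```text
t 79.4 tcp [ 0.5272 -0.1485  0.1055] x [-0.005 -0.036 -0.999] y [ 0.079  0.996 -0.037] F [-0.5  7.2  3.3] w 0.152 j [  2.4  22.1 -21.7   2.8 -46.6 -98.9]
```

Gripped. Twist clockwise 60° (positive).

apply_moves:
  xyz:
    - [0,0,0]
    - [0,0,0]
    - [0,0,0]
    - [0,0,0]
  twist: [8,8,8,8]
  claw: [0,0,0,0]

```text
time_s: 79.8
tcp_pos: [0.5271, -0.1485, 0.1054]
ee_rot: [[-0.006, 0.611, 0.792], [-0.037, 0.791, -0.611], [-0.999, -0.033, 0.018]]
wrist_force: [1.2, -1.0, 0.8]
gripper_width: 0.15
```

```bash
python3 -c "
from h import *
settle(3);st()
"
```

```text
t 79.95 tcp [ 0.5272 -0.1485  0.1054] x [-0.006 -0.037 -0.999] y [ 0.604  0.796 -0.033] F [ 0.2 -1.   0. ] w 0.151 j [   2.4   22.1  -21.7    2.9  -46.7 -131.5]
```

apply_moves:
  xyz:
    - [0,0,0]
    - [0,0,0]
    - [0,0,0]
    - [0,0,0]
  twist: [8,8,8,4]
  claw: [0,0,0,0]

```text
time_s: 80.35
tcp_pos: [0.5271, -0.1486, 0.1055]
ee_rot: [[-0.006, 0.91, 0.414], [-0.036, 0.413, -0.91], [-0.999, -0.02, 0.031]]
wrist_force: [0.2, 0.0, 0.1]
gripper_width: 0.144
```

```bash
python3 -c "
from h import *
settle(3);s=st();R=np.array(s['ee_rot']);print(np.degrees(np.arctan2(R[1,1],R[0,1])))
"
```

```text
t 80.5 tcp [ 0.5271 -0.1486  0.1054] x [-0.006 -0.036 -0.999] y [ 0.908  0.418 -0.02 ] F [-0.6 -0.9  0.9] w 0.148 j [   2.4   22.1  -21.7    2.8  -46.6 -159.6]
24.705667928662063
```

apply_moves:
  xyz:
    - [0,0,0]
  twist: [0]
  claw: [0.6]

```text
time_s: 80.6
tcp_pos: [0.527, -0.1487, 0.1054]
ee_rot: [[-0.006, 0.907, 0.421], [-0.036, 0.42, -0.907], [-0.999, -0.021, 0.031]]
wrist_force: [-0.9, 0.3, 0.3]
gripper_width: 0.182
```

```bash
python3 -c "
from h import *
settle(11);st()
"
```

```text
t 81.15 tcp [ 0.5271 -0.1486  0.1055] x [-0.006 -0.036 -0.999] y [ 0.908  0.418 -0.02 ] F [-0.3  0.4 -0.4] w 0.582 j [   2.4   22.1  -21.7    2.8  -46.7 -159.6]
```

apply_moves:
  xyz:
    - [-0.03,0,0]
    - [-0.045,0,0]
    - [-0.05,0,0]
    - [-0.05,0,0]
    - [-0.05,0,0]
    - [-0.03,0,0]
  twist: [0,0,0,0,0,0]
  claw: [0.6,0.6,0.6,0.6,0.6,0.6]

```text
time_s: 81.75
tcp_pos: [0.526, -0.1394, 0.3622]
ee_rot: [[-0.021, 0.908, 0.418], [-0.036, 0.417, -0.908], [-0.999, -0.034, 0.024]]
wrist_force: [0.4, -0.7, 0.3]
gripper_width: 0.605
```

```bash
python3 -c "
from h import *
settle(4);st();d=imaging.capture('wrist');save(d,'ak.png');d=imaging.capture('scene');save(d,'ak2.png')
"
```

```text
t 81.95 tcp [ 0.5253 -0.139   0.3578] x [-0.026 -0.034 -0.999] y [ 0.908  0.417 -0.038] F [-0.8  0.3  0.3] w 0.601 j [   3.3   11.     1.4    1.9  -82.  -158.9]
```

View pics/ak.png

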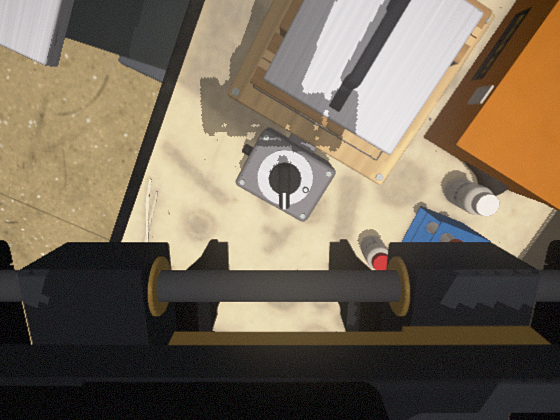

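View pics/ak2.png

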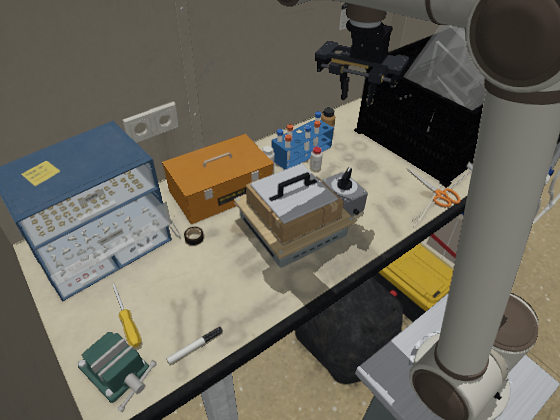

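```bash
python3 -c "
from h import *
d=imaging.capture('scene');im=d['pixels'][130:280,215:395,::-1].copy()
sl=np.array([.5415,.0177]);a=np.radians(-5.11);c,s=np.cos(a),np.sin(a)
W=lambda x,y,z:[sl[0]+c*x-s*y,sl[1]+s*x+c*y,z]
im=cv2.resize(im,None,fx=4,fy=4,interpolation=cv2.INTER_CUBIC)
g=lambda P:((proj(d,P)+.5-[215,130])*4).round().astype(int).reshape(-1,1,2)
cv2.polylines(im,[g([W(i*.08,j*.08,.134) for i,j in((-1,-1),(1,-1),(1,1),(-1,1))])],True,(0,0,255),1)
cv2.polylines(im,[g([W(-.088,-.026+.0,.07),W(-.088,.088,.07),W(-.032,.088,.07)])],False,(0,255,0),1)
cv2.imwrite('pics/al.png',im)
"
```

```text
(no output)
```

View pics/al.png

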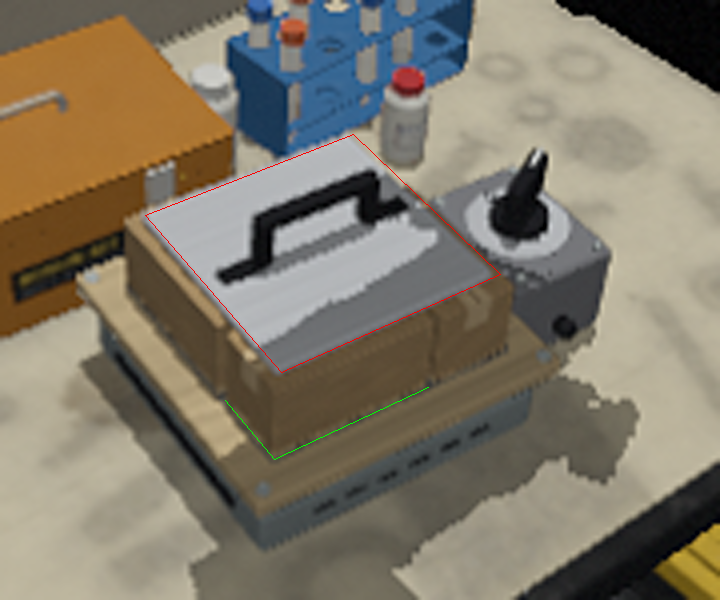

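The plate and cartons match the ideal outlines, the pointer is at the bar mark, and the arm is clear. I am handing the job in.

```bash
python3 -c "
from h import *
print(job.finish_job())"
```

```text
the job is handed in; nothing more can be done
None
```

The job is handed in and no check failed, but `finish_job` gave no verdict, so the result rests on my own camera checks. At my last reading, just before hand-in, the robot's clock was at about 82 s of the 210 s allowed.

- **Sequence:** I turned the isolator off, set the plate aside at about (0.60, -0.35), and laid the three cartons present in outlines 1, 4 and 3; no fourth carton showed in any camera view. I then put the plate back and turned the isolator on.
- **Cartons:** Overlaying the ideal outlines on a wrist picture put all three within about 2 mm of centre and square. That was before the plate went on. Afterwards the only check was the scene view, where the near carton (outline 4) still lined up.
- **Plate:** A corner fit after release put it about 1–2 mm from the slab centre and square to within about 0.3 degrees. It looked level in the scene view, but I did not measure its level as a number.
- **Isolator:** The gripper reached the "on" heading (24.7 degrees, computed target 24.9). The final pictures show the pointer away from the ring mark, at the bar mark.
- **Bystanders:** I did not measure their final positions. In the last scene picture the tape roll, bottle and pen look where they began.
- **Hand-in:** The arm stood clear with the tool at z ≈ 0.36 m and nothing touching.

The tool kept drifting a few degrees out of vertical during moves. I corrected it several times with small up-and-down moves, and the grasps and placings checked out afterwards.

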